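# Sift the beads from the offcuts and tip them into the tub

### The job

Sift the big wooden beads out of the pan with the wire scoop, letting the small rod offcuts drop back so that every offcut stays in the pan, and put the beads in the tipping tray, never touching beads or offcuts with the fingers. Once all the beads are in the tray, with the tub standing under its spout, push the tray's tab down so that the beads roll into the tub, and let the tray come back. Then carry the tub back onto the middle of its cork board. Leave the scoop standing upright in the middle of its rubber mat and the tub upright, and leave the other things on the table alone.

Things in the scene. Friction and masses are not known exactly. Their poses are not given: they have to be found in the camera images.
- pan: Fixed open pan with the beads and offcuts, 100 mm wide inside (y), walls 5 mm thick, tops about 60 mm above the table. Origin: centre of its underside, z up. Floor flat and level, 6 mm above the table, 260 mm long: x = -130 to +130 mm. From there the end walls lean outwards: the -x one (towards the robot) 0.5 rad off upright, the +x one 0.8 rad, to x = 182 mm. The side walls are upright.
- stand: Fixed stand of the tipping tray. Origin: on the table under the middle of the hinge axis, which runs along x, 88 mm up; the tray's spout points to +y. Base 150 x 100 mm, y -70 to +30 mm; posts at x = +-66 mm. The tub belongs under the spout: its middle 140 mm along +y from here, axes along the stand's (lug to +y); it is low enough to go under.
- tray (a joint): Tray hinge, rad. 0 = at rest on its stop (floor 0.12 rad down to the closed -y end, so beads stay in); grows as the spout goes down, stop at 0.45 (floor 0.33 rad down to the spout). A spring brings it back to 0 when let go; fully down takes about 4 N at the tab.
- tray_floor (a point): Middle of the tray's floor, moves with it (axes those of the stand at rest). Tray inside 112 (x) by 168 mm (y), closed at -y, open at +y (the spout, 85 mm from here); walls 45 mm high above the floor at +x and -y, 65 mm at -x.
- tray_tab (a point): Top of the flat push tab, 40 x 40 mm, that sticks out to +x from the tray's rim at its spout end, about 147 mm above the table at rest; as the tray tips fully it goes down 31 mm and 20 mm along +y.
- tub: Loose white tub, 150 (x) by 150 mm (y), 50 mm high, walls 4 mm, about 0.3 kg. Origin: centre of its underside, z up. Outside its +y wall stands a grip lug 44 mm wide (x), 10 mm thick (y 75 to 85 mm), top 85 mm above the underside.
- cork: Fixed cork board on which the tub stands at the start and belongs at the end, 170 (x) x 160 (y) x 4 mm. Origin: centre of its underside.
- mat: Fixed black rubber rest mat of the scoop, 160 x 140 x 3 mm. Origin: centre of its underside.
- scoop: Loose wire scoop, 0.16 kg, standing on its tines. Origin: on its underside at the handle's foot; +x to the tips, z up. Four tines 4 mm thick along x at y = +-10, +-30 mm (16 mm gaps), x -13 to +85 mm. Upright handle 12 mm thick (x -10 to +2 mm), 30 mm wide (y), 24 to 110 mm up; grip it about 90 mm up.
- scoop_mid (a point): Middle of the scoop's underside, 35 mm ahead of its origin; axes as the scoop's. Above the tines are side rails at y = +-40 mm, 20 mm up, x (from the scoop's origin) 0 to 70 mm, and a cross rail at x = 2 mm, 20 mm up, as the back; the front is open. It holds about 4 beads (two by two).
- bead1: Wooden bead, a ball of 36 mm diameter, 18 g, may be absent. Origin: its centre.
- bead2: Wooden bead, a ball of 36 mm diameter, 18 g, may be absent. Origin: its centre.
- bead3: Wooden bead, a ball of 36 mm diameter, 18 g, may be absent. Origin: its centre.
- bead4: Wooden bead, a ball of 36 mm diameter, 18 g, may be absent. Origin: its centre.
- bead5: Wooden bead, a ball of 36 mm diameter, 18 g, may be absent. Origin: its centre.
- bead6: Wooden bead, a ball of 36 mm diameter, 18 g, may be absent. Origin: its centre.
- chip1: Offcut of wooden rod, a cylinder of 10 mm diameter, 10 mm long. Origin: its centre.
- chip2: Offcut of wooden rod, a cylinder of 10 mm diameter, 10 mm long. Origin: its centre.
- chip3: Offcut of wooden rod, a cylinder of 10 mm diameter, 10 mm long. Origin: its centre.
- chip4: Offcut of wooden rod, a cylinder of 10 mm diameter, 10 mm long. Origin: its centre.
- chip5: Offcut of wooden rod, a cylinder of 10 mm diameter, 10 mm long. Origin: its centre.
- pliers: Pliers lying on the table (bystander). Origin: its underside.
- wire_tin: Open tin, 84 mm across, 40 mm high (bystander). Origin: its underside.
- glue: Jar, 60 mm across, 110 mm high (bystander). Origin: its underside.
Not all that is in view belongs to the job. There is more than one size of the scoop; the job needs the largest.

How it is judged:
On the way, in this order (a step that is already met when the one before it is completed fails the run):
1. every bead lies in the tipping tray, let go by the scoop, all at one time, and every offcut is in the pan (x of bead1 in the frame of tray_floor between -0.065 and 0.065 m and y of bead1 in the frame of tray_floor between -0.095 and 0.095 m and z of bead1 in the frame of tray_floor between -0.015 and 0.09 m and x of bead2 in the frame of tray_floor between -0.065 and 0.065 m and y of bead2 in the frame of tray_floor between -0.095 and 0.095 m and z of bead2 in the frame of tray_floor between -0.015 and 0.09 m and x of bead3 in the frame of tray_floor between -0.065 and 0.065 m and y of bead3 in the frame of tray_floor between -0.095 and 0.095 m and z of bead3 in the frame of tray_floor between -0.015 and 0.09 m and x of bead4 in the frame of tray_floor between -0.065 and 0.065 m and y of bead4 in the frame of tray_floor between -0.095 and 0.095 m and z of bead4 in the frame of tray_floor between -0.015 and 0.09 m and x of bead5 in the frame of tray_floor between -0.065 and 0.065 m and y of bead5 in the frame of tray_floor between -0.095 and 0.095 m and z of bead5 in the frame of tray_floor between -0.015 and 0.09 m and x of bead6 in the frame of tray_floor between -0.065 and 0.065 m and y of bead6 in the frame of tray_floor between -0.095 and 0.095 m and z of bead6 in the frame of tray_floor between -0.015 and 0.09 m and x of chip1 in the frame of pan between -0.165 and 0.185 m and y of chip1 in the frame of pan between -0.06 and 0.06 m and z of chip1 in the frame of pan between 0 and 0.06 m and x of chip2 in the frame of pan between -0.165 and 0.185 m and y of chip2 in the frame of pan between -0.06 and 0.06 m and z of chip2 in the frame of pan between 0 and 0.06 m and x of chip3 in the frame of pan between -0.165 and 0.185 m and y of chip3 in the frame of pan between -0.06 and 0.06 m and z of chip3 in the frame of pan between 0 and 0.06 m and x of chip4 in the frame of pan between -0.165 and 0.185 m and y of chip4 in the frame of pan between -0.06 and 0.06 m and z of chip4 in the frame of pan between 0 and 0.06 m and x of chip5 in the frame of pan between -0.165 and 0.185 m and y of chip5 in the frame of pan between -0.06 and 0.06 m and z of chip5 in the frame of pan between 0 and 0.06 m and value of joint tray below 0.1 rad and contact force between scoop and tray below 0.1 N and linear speed of each of bead1, bead2, bead3, bead4, bead5, bead6 below 0.15 m/s), for 0.3 s.
2. the tray is tipped towards its spout by pushing (value of joint tray above 0.13 rad), for 0.05 s.
3. every bead is in the tub (x of bead1 in the frame of tub between -0.075 and 0.075 m and y of bead1 in the frame of tub between -0.075 and 0.075 m and z of bead1 in the frame of tub between 0 and 0.075 m and x of bead2 in the frame of tub between -0.075 and 0.075 m and y of bead2 in the frame of tub between -0.075 and 0.075 m and z of bead2 in the frame of tub between 0 and 0.075 m and x of bead3 in the frame of tub between -0.075 and 0.075 m and y of bead3 in the frame of tub between -0.075 and 0.075 m and z of bead3 in the frame of tub between 0 and 0.075 m and x of bead4 in the frame of tub between -0.075 and 0.075 m and y of bead4 in the frame of tub between -0.075 and 0.075 m and z of bead4 in the frame of tub between 0 and 0.075 m and x of bead5 in the frame of tub between -0.075 and 0.075 m and y of bead5 in the frame of tub between -0.075 and 0.075 m and z of bead5 in the frame of tub between 0 and 0.075 m and x of bead6 in the frame of tub between -0.075 and 0.075 m and y of bead6 in the frame of tub between -0.075 and 0.075 m and z of bead6 in the frame of tub between 0 and 0.075 m), for 0.3 s.
At the end, for the whole second after the job is handed in: All the beads present lie in the tub, all offcuts are in the pan, the tray is back at rest (under 0.06 rad), the tub stands upright on its cork board, within 50 mm of its centre, and the scoop stands upright on its mat, the middle of its underside within 50 mm of the mat's centre (all of step 3 and x of chip1 in the frame of pan between -0.165 and 0.185 m and y of chip1 in the frame of pan between -0.06 and 0.06 m and z of chip1 in the frame of pan between 0 and 0.06 m and x of chip2 in the frame of pan between -0.165 and 0.185 m and y of chip2 in the frame of pan between -0.06 and 0.06 m and z of chip2 in the frame of pan between 0 and 0.06 m and x of chip3 in the frame of pan between -0.165 and 0.185 m and y of chip3 in the frame of pan between -0.06 and 0.06 m and z of chip3 in the frame of pan between 0 and 0.06 m and x of chip4 in the frame of pan between -0.165 and 0.185 m and y of chip4 in the frame of pan between -0.06 and 0.06 m and z of chip4 in the frame of pan between 0 and 0.06 m and x of chip5 in the frame of pan between -0.165 and 0.185 m and y of chip5 in the frame of pan between -0.06 and 0.06 m and z of chip5 in the frame of pan between 0 and 0.06 m and value of joint tray below 0.06 rad and angle between tub's own z axis and vertical below 0.1 rad and height (world z) of each of tub, scoop below 0.012 m and horizontal distance between tub and cork below 0.05 m and horizontal distance between scoop_mid and mat below 0.05 m and angle between scoop's own z axis and vertical below 0.12 rad); the robot touches nothing.
It fails at once if the fingers touch a bead or an offcut (contact force between the fingers and bead1 above 0.3 N or contact force between the fingers and bead2 above 0.3 N or contact force between the fingers and bead3 above 0.3 N or contact force between the fingers and bead4 above 0.3 N or contact force between the fingers and bead5 above 0.3 N or contact force between the fingers and bead6 above 0.3 N or contact force between the fingers and chip1 above 0.3 N or contact force between the fingers and chip2 above 0.3 N or contact force between the fingers and chip3 above 0.3 N or contact force between the fingers and chip4 above 0.3 N or contact force between the fingers and chip5 above 0.3 N).
It fails at once if a bystander (pliers, wire tin, glue jar) is moved more than 30 mm (distance of any of pliers, wire_tin, glue from where it was at the start of the episode above 0.03 m).
Of bead1, bead2, bead3, bead4, bead5, bead6 only 4 to 6 are there at a start; the rules pass over those that are not, and their reading is None.
At some moment in a run one of tub, scoop may be knocked a few centimetres aside while the robot is not near it.
It also fails if it takes over 210 s, if anything falls off the work surface, if the arm or the gripper's body presses on something with over 40 N, if the wrist force passes 120 N, or if a joint passes its speed limit or range.

### The arm

A 6-joint arm with a two-finger parallel gripper is mounted at the origin on the work surface. World frame = base frame: x ahead of the robot, y to its left, z up, the work surface at z = 0. Lengths are in m, angles in rad, forces in N, time in s.
With the tool pointing down it reaches from about 0.325 to 0.9 m from the base axis. Payload 6.1 kg.
Tool frame: the origin (TCP) lies midway between the tips of the shut fingers; the grasp point (between the pads) lies ctrl.tcp_to_grasp behind it (ctrl.tcp_to_grasp is the distance from the TCP to the grasp point, in m); y points along the fingers, x is the direction in which the jaws open and shut, and the axes are right-handed (so a half turn about y gives the same grasp; the last joint's range is limited). The gripper opens to 87 mm and grips with 3 to 60 N. Pads are 19 mm wide; open, the fingers measure 117 mm over their backs; the gripper's body (75 mm by 190 mm) begins 51 mm behind the grasp point.
Start: joints at [-1.259, 0.22, 1.526, -0, 1.395, -0.126], TCP at [0.265, -0.566, 0.2] pointing down, gripper open.
Joint ranges: [-2.98, 2.98], [-0.91, 2.08], [0.09, 2.57], [-1.24, 4.39], [0.2, 2.65], [-2.68, 2.68]. Speed limits (rad/s): [2.57, 2.57, 3.01, 3.14, 3.14, 3.14].

### API

Orientations are given as a unit quaternion [x, y, z, w].
In Python, from workcell import ctrl gives the robot as it stands.
- The arm moves only by the tool jog_arm, never from a script. Its argument "commands" is a list of rows, each a list of 3 entries, a list of its own where there are three numbers: the shift along the world's x, y, z in m, then the turn about the world's z in degrees, then the closure, from 0 (fully open) to 1 (shut). A call has 1 to 10 rows; each row shifts and turns the pose as measured when the row begins; what a row does not reach is not made up. A row lasts 1/10 s, in which the tool goes at most 50 mm and 8.59 degrees, less where a joint would pass 70% of its speed; a pose out of reach is approached as far as the arm can. A call is refused whole if a number of a shift passes 0.05 or a number of a turn 8.59, either way. A call with a gripper value outside its range is refused whole. The fingers move at their own pace and stop on an object; "force" is the grip in N (left out, the last holds). Time passes only in rows, so rows that do not move let the fingers close. It gives the time, the measured TCP pose, the force and the opening at its end, in the units of the state.
- ctrl.sense(): the state, without advancing time (a new reading comes with each control period).
- ctrl.grab_frame(name): name is "side" or "top" or "wrist"; returns a dict with "pixels" (420x560x3 uint8, blue, green, red), "camera_matrix" (3x3 intrinsics, pixels), "R" (3x3) and "t" (3): a world point X has camera coordinates R X + t. Camera axes: x right, y down, z forward; pixel columns grow to the right and rows downward; lengths in m; the calibration is good to about 2 mm. The wrist camera is an equidistant fisheye: a pixel r from the principal point sees the ray r / f radians off the axis. A picture is of the moment at which its call begins. There is no depth.
- ctrl.finish_job(): hands the job in, once; it reports no verdict.
Trained networks look in the newest picture that a camera, given by its name, has taken for a name from the list of things; names that differ only in an ending like _2 or _b are one class to them, and where a whole thing is asked for, a point or a joint stands for the part that bears it (a point fixed in the world has none). Each returns a list of dicts, best first, with "p" (0 to 1); they miss things now and then, are a little off and sometimes report something else, mostly with a low value. They report only what shows in the picture. A call takes as long as a camera call. They do not tell look-alikes from the thing itself.
- ctrl.regions_of(label, camera): "mask" (420x560 bool, what is visible of it) and "rect" ([centre column, centre row, width, height] in pixels, round what is visible of it).
The state is a dict: "time_s": time; "joints": joint angles; "joint_velocities": joint speeds; "effort": joint torques, N m; "tool_pos": TCP position; "ee_rot": TCP orientation; "ft_force": force on the tool from outside, world axes, zero at the start; "torque": the same for the moment, N m; "width": finger opening in m.
Only numpy, scipy, OpenCV 4.12 (cv2) and the standard library are available. Lean on these libraries where they do the work, as an engineer would, in place of code of your own. Each camera call takes 0.05 s, during which the arm holds its last target.

## Working session

There is one attempt and no reset: what is moved stays moved. The work goes in short steps, Python scripts to look and compute and a tool call to move; the robot and the scene stay as the last step left them, time stands still between calls to the robot, and variables do not carry over. Pictures are saved under pics/ and viewed, and the job is handed in when it is done.

Besides the shell and the picture viewer there is one more tool, called after ">>>" in YAML: its name, and indented under it one key for each argument. jog_arm: Moves the arm, as the interface text tells. Its arguments: {"type":"object","properties":{"commands":{"type":"array"},"force":{"type":"number"}},"required":["commands"]}

```bash
ls; mkdir -p pics; python3 - <<'E'
from workcell import ctrl
import cv2
print(ctrl.sense(), ctrl.tcp_to_grasp)
for n in ("side","top","wrist"):
    f=ctrl.grab_frame(n)
    cv2.imwrite(f"pics/{n}0.png",f["pixels"])
    print(n,f["camera_matrix"],f["R"],f["t"], -f["R"].T@f["t"])
E
```

```text
pics
{'time_s': 0.0, 'joints': array([-1.25908828e+00,  2.21251504e-01,  1.52762682e+00,  8.60862547e-06,
        1.39467863e+00, -1.26105221e-01]), 'joint_velocities': array([-0.00173516, -0.0015979 ,  0.00015338,  0.00063825, -0.00013766,
        0.00087782]), 'effort': array([ 3.58184104e-05, -4.94612861e+01, -3.87376177e+01,  7.00023095e-02,
        5.72692556e-02, -1.44995997e-04]), 'tool_pos': array([ 0.26476528, -0.56541256,  0.19931326]), 'ee_rot': array([-0.59620264,  0.38001932, -0.37895421,  0.59709416]), 'ft_force': array([-0.15024064,  0.06196089,  0.86078699]), 'torque': array([ 0.01031844,  0.02970059, -0.05978453]), 'width': 0.08685394002161263} 0.0187
side [[451.42704033   0.         284.91016617]
 [  0.         451.42704033 206.62324677]
 [  0.           0.           1.        ]] [[ 0.88990392 -0.45611198 -0.00573292]
 [-0.26664484 -0.50996196 -0.81782598]
 [ 0.37009666  0.7293152  -0.57543705]] [-0.53719716  0.19151913  1.27398229] [ 0.05762486 -1.07648925  0.88664622]
top [[514.83654731   0.         277.93597954]
 [  0.         514.83654731 213.38117379]
 [  0.           0.           1.        ]] [[-8.37781917e-03 -9.99964752e-01  5.53826497e-04]
 [-9.92413197e-01  8.24661083e-03 -1.22670456e-01]
 [ 1.22661565e-01 -1.57733562e-03 -9.92447305e-01]] [-0.07276351  0.58850659  1.35964274] [ 0.4166562  -0.07546952  1.42160644]
wrist [[325.1922621    0.         276.50674214]
 [  0.         325.1922621  209.41886199]
 [  0.           0.           1.        ]] [[ 0.42267069 -0.90628185 -0.00164235]
 [-0.86532333 -0.40410583  0.29650296]
 [-0.26937894 -0.12390195 -0.95503052]] [-0.62347222 -0.03355438  0.3921302 ] [ 0.34011966 -0.53001538  0.38342132]
```

```bash
cat > h.py <<'E'
import numpy as np, cv2
from workcell import ctrl
from scipy.spatial.transform import Rotation as Rn
def grab(n,save=None):
    f=ctrl.grab_frame(n)
    if save: cv2.imwrite("pics/"+save,f["pixels"])
    return f
def ray(f,u,v,cam):
    K=f["camera_matrix"]; x=(u-K[0,2])/K[0,0]; y=(v-K[1,2])/K[1,1]
    if cam=="wrist":
        r=np.hypot(x,y); d=np.array([0,0,1.]) if r<1e-9 else np.array([np.sin(r)*x/r,np.sin(r)*y/r,np.cos(r)])
    else: d=np.array([x,y,1.])
    return f["R"].T@d
def w(f,u,v,z,cam="top"):
    c=-f["R"].T@f["t"]; d=ray(f,u,v,cam); return c+d*(z-c[2])/d[2]
def pix(f,X,cam="top"):
    K=f["camera_matrix"]; c=f["R"]@np.asarray(X,float)+f["t"]
    if cam=="wrist":
        rho=np.hypot(c[0],c[1]); th=np.arctan2(rho,c[2]); return np.array([K[0,2]+K[0,0]*th*c[0]/rho,K[1,2]+K[1,1]*th*c[1]/rho])
    return np.array([K[0,2]+K[0,0]*c[0]/c[2],K[1,2]+K[1,1]*c[1]/c[2]])
def crop(f,u0,v0,u1,v1,s,save):
    im=cv2.resize(f["pixels"][v0:v1,u0:u1],None,fx=s,fy=s,interpolation=cv2.INTER_CUBIC); cv2.imwrite("pics/"+save,im)
def st():
    s=ctrl.sense(); R=Rn.from_quat(s["ee_rot"]).as_matrix()
    print("t",round(s["time_s"],2),"tcp",s["tool_pos"].round(4),"jawx",R[:,0].round(3),"fing y",R[:,1].round(3),"F",s["ft_force"].round(2),"w",round(s["width"],4),"J",s["joints"].round(2)); return s
E
python3 - <<'E'
from h import *
f=grab("top")
crop(f,280,160,500,320,3.6,"c1.png")
crop(f,60,160,290,300,3.4,"c2.png")
for n in ["pan","stand","tray","tub","cork","mat","scoop","bead1","chip1","tray_tab"]:
    for r in ctrl.regions_of(n,"top"): print(n,round(r["p"],2),np.round(r["rect"],1))
st()
E
```

```text
pan 0.71 [319.2 235.8  52.1 132.1]
stand 0.72 [235.6 220.8  74.4  77.7]
stand 0.31 [235.3 217.4  68.4  73.2]
tray 0.71 [232.9 219.6  71.2  72.1]
tub 0.84 [112.8 246.1  72.1  65.4]
tub 0.36 [394.9 220.2  39.1  43. ]
cork 0.7 [117.3 246.4  62.6  65.9]
cork 0.5 [260.3 149.   31.2  50.4]
mat 0.94 [387.1 226.7  57.9  56.5]
scoop 0.73 [397.1 220.   34.9  41. ]
scoop 0.57 [397.7 284.7  24.2  11.2]
scoop 0.54 [456.6 270.4  22.2  25.5]
bead1 0.72 [309.8 263.1  13.   12.2]
bead1 0.68 [231.2 218.9  73.5  71.2]
bead1 0.63 [306.8 277.9  19.7  17.2]
bead1 0.43 [309.6 245.7  11.5  11.6]
chip1 0.57 [189.  153.4  52.   43.1]
tray_tab 0.84 [231.4 219.1  72.1  68.6]
t 0.7 tcp [ 0.265  -0.5661  0.2005] jawx [ 0.424 -0.906  0.   ] fing y [ 0. -0. -1.] F [-0.27 -0.11  1.18] w 0.087 J [-1.26  0.22  1.53  0.    1.39 -0.13]
```

```bash
cat >> h.py <<'E'
from scipy.optimize import least_squares
def fit(f,model,px,x0,cam="top"):
    model=np.array(model,float);px=np.array(px,float)
    def T(p): c,s=np.cos(p[2]),np.sin(p[2]); return np.c_[p[0]+c*model[:,0]-s*model[:,1],p[1]+s*model[:,0]+c*model[:,1],model[:,2]]
    r=least_squares(lambda p:np.ravel([pix(f,X,cam) for X in T(p)]-px),x0)
    return r.x, np.abs(r.fun).max()
E
python3 - <<'E'
from h import *
f=grab("top","top1.png")
import pickle
pickle.dump({k:f[k] for k in("camera_matrix","R","t")},open("top.pkl","wb"))
c1=lambda L:[(280+(a+.5)/3.6-.5,160+(b+.5)/3.6-.5) for a,b in L]
c2=lambda L:[(60+(a+.5)/3.4-.5,160+(b+.5)/3.4-.5) for a,b in L]
# image up=+x left=+y
pan=fit(f,[(.187,.055,.06),(.187,-.055,.06),(-.165,-.055,.06),(-.165,.055,.06)],c1([(100,40),(244,55),(198,522),(48,505)]),[.4,-.15,0])
print("pan",pan)
mat=fit(f,[(.08,.07,.003),(.08,-.07,.003),(-.08,-.07,.003),(-.08,.07,.003)],c1([(287,155),(463,127),(500,328),(323,357)]),[.4,-.3,.1]);print("mat160x",mat)
mat=fit(f,[(.07,.08,.003),(.07,-.08,.003),(-.07,-.08,.003),(-.07,.08,.003)],c1([(287,155),(463,127),(500,328),(323,357)]),[.4,-.3,.1]);print("mat160y",mat)
tub=fit(f,[(.075,.075,.054),(.075,-.075,.054),(-.075,-.075,.054),(-.075,.075,.054)],c2([(73,213),(268,190),(296,388),(88,404)]),[.4,.4,.1]);print("tub",tub)
tab=[w(f,*p,.147)[:2].round(4) for p in c2([(486,77),(545,83),(540,138),(484,135)])];print("tab",tab)
be=[w(f,*p,.024)[:2].round(4) for p in c1([(107,310),(171,313),(106,371),(170,372),(94,424),(159,431)])];print("beads",be)
ch=[w(f,*p,.011)[:2].round(4) for p in c1([(104,268),(142,281),(181,277),(136,343),(128,402)])];print("chips",ch)
p=pan[0];c,s=np.cos(p[2]),np.sin(p[2])
for b in be+ch: d=b-p[:2]; print((np.array([c*d[0]+s*d[1],-s*d[0]+c*d[1]])*1000).round(0))
E
```

```text
pan (array([ 0.51139858, -0.18913043, -0.12262608]), np.float64(1.378050327582315))
mat160x (array([ 0.55260907, -0.38444714,  0.14751908]), np.float64(0.6289210017606592))
mat160y (array([ 0.55243589, -0.38450575,  0.15166467]), np.float64(4.362398627645916))
tub (array([0.49849581, 0.36100774, 0.11463913]), np.float64(3.0116679319529567))
tab [array([0.6545, 0.1112]), array([0.6496, 0.0676]), array([0.6086, 0.071 ]), array([0.6111, 0.1123])]
beads [array([ 0.5002, -0.1622]), array([ 0.4975, -0.2105]), array([ 0.4544, -0.1608]), array([ 0.4532, -0.2088]), array([ 0.415 , -0.1512]), array([ 0.4094, -0.1997])]
chips [array([ 0.533 , -0.1613]), array([ 0.5228, -0.1901]), array([ 0.5256, -0.2199]), array([ 0.4757, -0.1847]), array([ 0.4312, -0.1778])]
[-14.  25.]
[-11. -23.]
[-60.  21.]
[-55. -27.]
[-100.   26.]
[-100.  -23.]
[18. 30.]
[11.  0.]
[ 18. -29.]
[-36.   0.]
[-81.   1.]
```

```bash
python3 - <<'E'
from h import *
f=grab("top")
crop(f,65,200,165,290,8,"c3.png")
crop(f,185,175,285,270,8,"c4.png")
E
python3 - <<'E'
from h import *
import pickle
f=pickle.load(open("top.pkl","rb"))
m=lambda u0,v0,s,L:[(u0+(a+.5)/s-.5,v0+(b+.5)/s-.5) for a,b in L]
c3=lambda L:m(65,200,8,L); c4=lambda L:m(185,175,8,L)
tub=fit(f,[(.075,.075,.054),(.075,-.075,.054),(-.075,-.075,.054),(-.075,.075,.054),(.022,.085,.089),(.022,.075,.089),(-.022,.075,.089),(-.022,.085,.089)],c3([(130,182),(590,130),(623,578),(162,632),(73,336),(110,335),(118,470),(85,472)]),[.4,.4,.1]);print("tub",tub)
print("cork",fit(f,[(.085,.08,.004),(.085,-.08,.004),(-.085,-.08,.004)],c3([(170,148),(636,108),(658,598)]),[.4,.4,.1]))
for dy in (.055,.058,.061):
  print("stand",dy,fit(f,[(.1,dy+.02,.147),(.1,dy-.02,.147),(.06,dy-.02,.147),(-.075,-.07,.01),(-.075,.03,.01)],c4([(152,62),(280,72),(268,205),(580,685),(290,655)]),[.5,0,-.1]))
for p in c4([(140,210),(678,258),(645,632),(85,570)]): print([w(f,*p,z)[:2].round(3) for z in (.13,.15,.17)])
E
```

```text
tub (array([0.49930585, 0.36433544, 0.10760845]), np.float64(0.7445827795791615))
cork (array([0.50507163, 0.36794244, 0.07646262]), np.float64(0.3635981981461498))
stand 0.055 (array([ 0.54622931,  0.04312239, -0.09794921]), np.float64(0.7286241508863895))
stand 0.058 (array([ 0.54575488,  0.0416198 , -0.11106546]), np.float64(0.6047895568461001))
stand 0.061 (array([ 0.54523992,  0.04012188, -0.12402866]), np.float64(0.5323109472265912))
[array([0.61 , 0.115]), array([0.607, 0.112]), array([0.604, 0.109])]
[array([ 0.593, -0.056]), array([ 0.59 , -0.056]), array([ 0.588, -0.056])]
[array([ 0.475, -0.045]), array([ 0.474, -0.045]), array([ 0.473, -0.046])]
[array([0.496, 0.131]), array([0.495, 0.128]), array([0.494, 0.124])]
```

>>> jog_arm:
  commands:
    - [[0.02,0.02,0.03],0,0]
    - [[0.04,0.03,0.02],0,0]
    - [[0.04,0.04,0.01],0,0]
    - [[0.04,0.045,0],0,0]
    - [[0.03,0.045,0],0,0]
    - [[0.02,0.045,0],-3,0]
    - [[0.02,0.045,0],-3,0]
    - [[0.01,0.045,0],-3,0]
    - [[0.005,0.045,0],-3,0]
    - [[0,0.045,0],-3,0]

```text
time_s: 1.8
tool_pos: [0.4785, -0.1695, 0.2607]
ee_rot: [-0.537, 0.458, -0.461, 0.538]
ft_force: [0.9, 0.8, 0.3]
width: 0.0871
```

>>> jog_arm:
  commands:
    - [[0,0.045,0],-4,0]
    - [[0,0.045,0],0,0]
    - [[0,0.045,0],0,0]
    - [[0,0.045,0],0,0]
    - [[0,0.045,0],0,0]
    - [[0,0.045,0],0,0]
    - [[0,0.045,0],0,0]
    - [[0,0.045,0],0,0]
    - [[0,0.045,0],0,0]
    - [[0,0.045,0],0,0]

```text
time_s: 2.8
tool_pos: [0.4758, 0.2997, 0.2639]
ee_rot: [-0.517, 0.476, -0.483, 0.522]
ft_force: [0.5, -1.0, -0.6]
width: 0.087
```

>>> jog_arm:
  commands:
    - [[0.005,0.045,0],0,0]
    - [[0.005,0.045,-0.02],0,0]
    - [[0.005,0.035,-0.04],0,0]
    - [[0,0.015,-0.04],0,0]
    - [[0,0,-0.02],0,0]
    - [[0,0,0],0,0]

```text
time_s: 3.4
tool_pos: [0.4884, 0.4501, 0.1446]
ee_rot: [-0.517, 0.473, -0.481, 0.527]
ft_force: [0.2, -0.2, -0.3]
width: 0.0869
```

```bash
python3 - <<'E'
from h import *
f=grab("wrist","w1.png"); st()
print(pix(f,[.4907,.4439,.089],"wrist"))
R=Rn.from_euler('z',.1076).as_matrix()
for a in [(.022,.085,.089),(.022,.075,.089),(-.022,.075,.089),(-.022,.085,.089),(.075,.075,.054),(-.075,.075,.054)]:
    print(a,pix(f,R@np.array(a)+[.4993,.3643,0],"wrist").round(1))
E
```

```text
t 3.45 tcp [0.4889 0.4503 0.1462] jawx [ 0.089 -0.996 -0.002] fing y [ 0.019  0.004 -1.   ] F [-0.25 -0.99  0.17] w 0.0868 J [ 0.63  0.34  1.49 -0.01  1.3   2.11]
[286.061411 219.063001]
(0.022, 0.085, 0.089) [279.2 191.6]
(0.022, 0.075, 0.089) [292.4 191.4]
(-0.022, 0.075, 0.089) [292.6 245. ]
(-0.022, 0.085, 0.089) [280.2 245.3]
(0.075, 0.075, 0.054) [289.7 120.8]
(-0.075, 0.075, 0.054) [291.1 281.8]
```

>>> jog_arm:
  commands:
    - [[0.002,-0.004,-0.03],1,0]
    - [[0,0,-0.03],0,0]
    - [[0,0,-0.015],0,0]
    - [[0,0,-0.007],0,0]
    - [[0,0,0],0,0.6]
    - [[0,0,0],0,0.95]
    - [[0,0,0],0,1]
    - [[0,0,0],0,1]
    - [[0,0,0],0,1]
  force: 50

```text
time_s: 4.35
tool_pos: [0.5002, 0.4501, 0.0793]
ee_rot: [-0.511, 0.467, -0.479, 0.539]
ft_force: [0.6, -0.2, 0.9]
width: 0.055
```

```bash
python3 -c "
from h import *
st()"
```

```text
t 4.35 tcp [0.5002 0.4501 0.0793] jawx [ 0.105 -0.994 -0.014] fing y [ 0.039  0.018 -0.999] F [ 0.64 -0.2   0.89] w 0.055 J [ 0.62  0.4   1.54 -0.01  1.16  2.09]
```

>>> jog_arm:
  commands:
    - [[-0.005,0,-0.008],0,0.4]
    - [[-0.004,0,-0.008],0,0.4]
    - [[0,0,-0.004],0,0.4]
    - [[0,0,0],0,0.4]

```text
time_s: 4.75
tool_pos: [0.4901, 0.4502, 0.0579]
ee_rot: [-0.511, 0.467, -0.479, 0.539]
ft_force: [-0.7, 0.1, -1.4]
width: 0.0526
```

```bash
python3 -c "
from h import *
st()"
```

```text
t 4.75 tcp [0.4901 0.4502 0.0579] jawx [ 0.105 -0.994 -0.014] fing y [ 0.039  0.018 -0.999] F [-0.74  0.13 -1.41] w 0.0526 J [ 0.63  0.41  1.57 -0.01  1.12  2.1 ]
```

>>> jog_arm:
  commands:
    - [[0,-0.002,0.002],0,0.8]
    - [[0,-0.002,0],0,1]
    - [[0,0,0],0,1]
    - [[0,0,0],0,1]
    - [[0,0,0],0,1]
    - [[0,0,0],0,1]
  force: 55

```text
time_s: 5.35
tool_pos: [0.4903, 0.4458, 0.0602]
ee_rot: [-0.511, 0.467, -0.479, 0.539]
ft_force: [0.4, 0.1, 0.3]
width: 0.0123
```

```bash
python3 -c "
from h import *
st(); f=grab('wrist','w2.png')"
```

```text
t 5.35 tcp [0.4903 0.4458 0.0602] jawx [ 0.105 -0.994 -0.014] fing y [ 0.039  0.018 -0.999] F [0.36 0.08 0.26] w 0.0123 J [ 0.62  0.4   1.58 -0.01  1.12  2.09]
```

>>> jog_arm:
  commands:
    - [[0,0,0],0,1]
    - [[0,0,0],0,1]
    - [[0,0,0.005],0,1]
    - [[0,0,0.006],0,1]
    - [[0,0,0.004],0,1]
    - [[0,0,0],0,1]
  force: 60

```text
time_s: 6.0
tool_pos: [0.4893, 0.4453, 0.0749]
ee_rot: [-0.512, 0.467, -0.479, 0.538]
ft_force: [0.1, 0.6, -3.4]
width: 0.0086
```

```bash
python3 -c "
from h import *
st(); f=grab('top');crop(f,60,160,290,300,3.4,'c5.png'); f=grab('side');crop(f,150,100,350,250,4,'s5.png')"
```

```text
t 6.0 tcp [0.4893 0.4453 0.0749] jawx [ 0.105 -0.994 -0.013] fing y [ 0.037  0.017 -0.999] F [ 0.14  0.62 -3.37] w 0.0086 J [ 0.62  0.38  1.57 -0.01  1.15  2.09]
```

>>> jog_arm:
  commands:
    - [[0.007,-0.012,0],-1.2,1]
    - [[0.007,-0.017,0],-1.2,1]
    - [[0.007,-0.017,0],-1.2,1]
    - [[0.007,-0.017,0],-1.2,1]
    - [[0.007,-0.017,0],-1.2,1]
    - [[0.007,-0.017,0],-1.2,1]
    - [[0.007,-0.017,-0.002],-1.2,1]
    - [[0.007,-0.017,-0.002],-1.2,1]
    - [[0.007,-0.017,-0.002],-1.2,1]
    - [[0.007,-0.017,0],-1.2,1]

```text
time_s: 7.1
tool_pos: [0.5636, 0.2602, 0.0664]
ee_rot: [0.456, -0.523, 0.538, -0.478]
ft_force: [0.1, -0.1, -3.8]
width: 0.009
```

```bash
python3 -c "
from h import *
st(); f=grab('top');crop(f,60,160,290,300,3.4,'c6.png'); f=grab('side');crop(f,150,100,350,250,4,'s6.png')"
```

```text
t 7.1 tcp [0.5636 0.2602 0.0664] jawx [-0.128 -0.992 -0.009] fing y [ 0.037  0.004 -0.999] F [ 0.11 -0.09 -3.76] w 0.009 J [ 0.31  0.31  1.68 -0.01  1.11  2.01]
```

>>> jog_arm:
  commands:
    - [[0.003,0,0],0.7,1]
    - [[0.002,0,-0.003],0.6,1]
    - [[0,0,-0.004],0,1]
    - [[0,0,-0.003],0,1]
    - [[0,0,-0.001],0,1]
    - [[0,0,0],0,1]

```text
time_s: 7.8
tool_pos: [0.5706, 0.2581, 0.0562]
ee_rot: [0.461, -0.518, 0.534, -0.484]
ft_force: [0.2, -1.3, -1.2]
width: 0.0086
```

```bash
python3 -c "
from h import *
st()"
```

```text
t 7.8 tcp [0.5706 0.2581 0.0562] jawx [-0.106 -0.994 -0.008] fing y [ 0.039  0.004 -0.999] F [ 0.2  -1.31 -1.18] w 0.0086 J [ 0.3   0.33  1.68 -0.01  1.09  1.98]
```

>>> jog_arm:
  commands:
    - [[0,0,-0.001],0,1]
    - [[0,0,0],0,0.9]
    - [[0,0,0],0,0.6]
    - [[0,0,0],0,0.4]
    - [[0,0,0],0,0.4]
    - [[0,0,0.015],0,0.4]
    - [[0,0,0.02],0,0.4]
    - [[0,0,0.025],0,0]
    - [[0,0,0.025],0,0]
    - [[0,0,0.025],0,0]

```text
time_s: 8.8
tool_pos: [0.5676, 0.2583, 0.1689]
ee_rot: [0.464, -0.518, 0.532, -0.482]
ft_force: [-0.1, -0.3, 0.8]
width: 0.0648
```

```bash
python3 -c "
from h import *
st();f=grab('wrist','w3.png');grab('top','top3.png')"
```

```text
t 8.8 tcp [0.5676 0.2583 0.1689] jawx [-0.104 -0.995 -0.006] fing y [ 0.033  0.003 -0.999] F [-0.05 -0.35  0.77] w 0.0648 J [ 0.31  0.21  1.59 -0.01  1.3   1.98]
```

```bash
python3 -c "
from h import *
im=cv2.imread('pics/top3.png')
cv2.imwrite('pics/c7.png',cv2.resize(im[185:265,350:440],None,fx=8,fy=8,interpolation=cv2.INTER_CUBIC))"
python3 - <<'E'
from h import *
import pickle
f=pickle.load(open("top.pkl","rb"))
L=[(338,443),(393,418),(443,395),(495,372),(305,412),(520,318),(412,102),(435,135),(352,172)]
px=[(350+(a+.5)/8-.5,185+(b+.5)/8-.5) for a,b in L]
M=[(.085,-.03,.006),(.085,-.01,.006),(.085,.01,.006),(.085,.03,.006),(.07,-.04,.023),(.07,.04,.023),(-.01,.015,.113),(.002,.015,.113),(.002,-.015,.113)]
p,e=fit(f,M,px,[.55,-.38,3.5]);print(p,e)
for i in range(9):
  c,s=np.cos(p[2]),np.sin(p[2]);m=M[i];X=[p[0]+c*m[0]-s*m[1],p[1]+s*m[0]+c*m[1],m[2]]
  print((pix(f,X)-px[i]).round(2))
c,s=np.cos(p[2]),np.sin(p[2])
print("handle ctr",p[0]-.004*c,p[1]-.004*s, "deg",np.degrees(p[2]))
E
```

```text
[ 0.60436227 -0.38559755  3.54618627] 0.7967921786603256
[0.32 0.33]
[0.01 0.55]
[0.32 0.52]
[0.37 0.49]
[0.15 0.2 ]
[-0.2   0.21]
[ 0.34 -0.8 ]
[-0.53 -0.69]
[-0.72 -0.68]
handle ctr 0.6080393204738763 -0.38402296883986076 deg 203.18150688856576
```

>>> jog_arm:
  commands:
    - [[0,0,0.04],0,0]
    - [[0,0,0.04],0,0]
    - [[0,-0.01,0.03],4,0]
    - [[0,-0.03,0],8,0]
    - [[0.004,-0.04,0],8,0]
    - [[0.004,-0.04,0],8,0]
    - [[0.004,-0.04,0],8,0]
    - [[0.004,-0.04,0],8,0]
    - [[0.004,-0.04,0],8,0]
    - [[0.004,-0.04,0],8,0]

```text
time_s: 9.9
tool_pos: [0.5913, -0.0237, 0.2899]
ee_rot: [-0.661, 0.2, -0.205, 0.693]
ft_force: [0.9, 0.1, -0.2]
width: 0.0869
```

```bash
python3 -c "
from h import *
st()"
```

```text
t 9.9 tcp [ 0.5913 -0.0237  0.2899] jawx [ 0.836 -0.549 -0.007] fing y [ 0.019  0.042 -0.999] F [ 0.91  0.07 -0.16] w 0.0869 J [-0.2   0.08  1.51  0.04  1.53  0.38]
```

>>> jog_arm:
  commands:
    - [[0.002,-0.04,0],6,0]
    - [[0.002,-0.04,0],6,0]
    - [[0.002,-0.04,0],6,0]
    - [[0.002,-0.04,0],6,0]
    - [[0.002,-0.04,0],6,0]
    - [[0.002,-0.04,-0.01],6,0]
    - [[0.002,-0.035,-0.02],6,0]
    - [[0.002,-0.02,-0.02],5,0]
    - [[0,-0.01,-0.01],3,0]
    - [[0,0,0],0,0]

```text
time_s: 10.9
tool_pos: [0.6033, -0.3482, 0.2256]
ee_rot: [-0.682, -0.109, 0.119, 0.714]
ft_force: [-0.4, 0.0, -0.6]
width: 0.0872
```

```bash
python3 -c "
from h import *
st(); f=grab('wrist','w4.png')"
```

```text
t 10.9 tcp [ 0.6033 -0.3482  0.2256] jawx [ 0.948  0.319 -0.007] fing y [-0.022  0.042 -0.999] F [-0.4   0.02 -0.63] w 0.0872 J [-0.65  0.41  1.24  0.02  1.53 -0.97]
```

>>> jog_arm:
  commands:
    - [[0.003,-0.02,0],2.5,0]
    - [[0.002,-0.014,0],2,0]
    - [[0,-0.002,-0.02],0,0]
    - [[0,0,-0.02],0,0]
    - [[0,0,-0.02],0,0]
    - [[0,0,-0.015],0,0]
    - [[0,0,0],0,0]

```text
time_s: 11.65
tool_pos: [0.6134, -0.3788, 0.1589]
ee_rot: [-0.679, -0.138, 0.143, 0.706]
ft_force: [0.1, 0.4, -0.3]
width: 0.0866
```

```bash
python3 -c "
from h import *
st(); f=grab('wrist','w5.png')
p=np.array([.6044,-.3856]);a=3.546
R=Rn.from_euler('z',a).as_matrix()
for m in [(-.01,.015,.11),(-.01,-.015,.11),(.002,.015,.11),(.002,-.015,.11),(.085,.03,.003),(.085,-.03,.003)]: print(m,pix(f,R@np.array(m)+[p[0],p[1],.003],'wrist').round(0))"
```

```text
t 11.65 tcp [ 0.6134 -0.3788  0.1589] jawx [0.921 0.39  0.   ] fing y [-0.015  0.036 -0.999] F [ 0.07  0.36 -0.33] w 0.0866 J [-0.67  0.5   1.25  0.02  1.43 -1.08]
(-0.01, 0.015, 0.11) [274. 247.]
(-0.01, -0.015, 0.11) [273. 210.]
(0.002, 0.015, 0.11) [258. 248.]
(0.002, -0.015, 0.11) [257. 210.]
(0.085, 0.03, 0.003) [190. 224.]
(0.085, -0.03, 0.003) [186. 171.]
```

>>> jog_arm:
  commands:
    - [[-0.003,-0.003,-0.015],0,0]
    - [[-0.002,-0.002,-0.018],0,0]
    - [[0,0,-0.018],0,0]
    - [[0,0,-0.015],0,0]
    - [[0,0,-0.008],0,0]
    - [[0,0,-0.003],0,0]
    - [[0,0,0],0,0]

```text
time_s: 12.4
tool_pos: [0.6113, -0.3863, 0.0855]
ee_rot: [-0.683, -0.141, 0.141, 0.703]
ft_force: [-1.0, -1.0, -0.3]
width: 0.0871
```

```bash
python3 -c "
from h import *
st(); f=grab('wrist','w6.png')"
```

```text
t 12.4 tcp [ 0.6113 -0.3863  0.0855] jawx [0.921 0.39  0.006] fing y [-0.006  0.028 -1.   ] F [-0.97 -1.02 -0.35] w 0.0871 J [-0.68  0.56  1.31  0.02  1.3  -1.09]
```

>>> jog_arm:
  commands:
    - [[-0.002,0.001,-0.005],0,0.3]
    - [[-0.001,0,-0.003],0,0.6]
    - [[0,0,0],0,0.8]
    - [[0,0,0],0,1]
    - [[0,0,0],0,1]
    - [[0,0,0],0,1]
    - [[0,0,0],0,1]
    - [[0,0,0],0,1]
  force: 60

```text
time_s: 13.25
tool_pos: [0.6099, -0.3865, 0.0807]
ee_rot: [-0.684, -0.142, 0.139, 0.701]
ft_force: [-0.3, -0.4, 0.8]
width: 0.0306
```

```bash
python3 -c "
from h import *
st(); f=grab('top');crop(f,350,185,440,265,8,'c8.png')"
```

```text
t 13.25 tcp [ 0.6099 -0.3865  0.0807] jawx [0.921 0.39  0.009] fing y [-0.001  0.024 -1.   ] F [-0.26 -0.39  0.8 ] w 0.0306 J [-0.68  0.55  1.32  0.02  1.28 -1.09]
```

>>> jog_arm:
  commands:
    - [[0,0,-0.004],0,1]
    - [[0,0,0],0,1]
    - [[0,0,0],0,1]
    - [[0,0,0],0,1]
    - [[0,0,0],0,1]

```text
time_s: 13.8
tool_pos: [0.6099, -0.3866, 0.0763]
ee_rot: [-0.684, -0.142, 0.139, 0.701]
ft_force: [-0.8, -0.0, -0.2]
width: 0.0115
```

```bash
python3 -c "
from h import *
st(); f=grab('wrist','w7.png')"
```

```text
t 13.8 tcp [ 0.6099 -0.3866  0.0763] jawx [0.921 0.39  0.009] fing y [-0.001  0.024 -1.   ] F [-0.8  -0.01 -0.16] w 0.0115 J [-0.68  0.56  1.33  0.02  1.27 -1.09]
```

```bash
python3 -c "
from h import *
import pickle
s=ctrl.sense(); pickle.dump(s,open('gref.pkl','wb'))
im=cv2.imread('pics/top3.png')
cv2.imwrite('pics/c9.png',cv2.resize(im[165:240,290:355],None,fx=8,fy=8,interpolation=cv2.INTER_CUBIC))
cv2.imwrite('pics/c10.png',cv2.resize(im[235:310,285:350],None,fx=8,fy=8,interpolation=cv2.INTER_CUBIC))"
python3 - <<'E'
from h import *
import pickle
f=pickle.load(open("top.pkl","rb"))
A=lambda a,b:(290+(a+.5)/8-.5,165+(b+.5)/8-.5)
B=lambda a,b:(285+(a+.5)/8-.5,235+(b+.5)/8-.5)
px=[A(137,48),A(462,88),B(65,525),B(403,560),A(148,228),A(412,258),B(105,418),B(385,450)]
M=[(.187,.055,.06),(.187,-.055,.06),(-.165,.055,.06),(-.165,-.055,.06),(.13,.05,.006),(.13,-.05,.006),(-.13,.05,.006),(-.13,-.05,.006)]
p,e=fit(f,M,px,[.5,-.19,-.12]);print(p,e)
R=Rn.from_euler('z',p[2]).as_matrix()
for m,q in zip(M,px): print((pix(f,R@np.array(m)+[p[0],p[1],0])-q).round(2))
def inv(P): return (R.T@np.array([P[0]-p[0],P[1]-p[1],0]))[:2]*1000
for q in [B(198,90),B(342,100),B(196,224),B(338,228),B(167,342),B(315,358)]: print("bead",inv(w(f,*q,.024)).round(0))
E
```

```text
[ 0.51200305 -0.19053619 -0.11913454] 2.053455344073768
[ 0.77 -1.37]
[ 0.81 -1.93]
[0.81 0.61]
[0.5  0.96]
[-2.05  0.34]
[0.7  0.51]
[-1.6   0.33]
[-0.04  0.44]
bead [-15.  27.]
bead [-13. -22.]
bead [-60.  23.]
bead [-56. -25.]
bead [-101.   28.]
bead [-101.  -22.]
```

```bash
cat >> h.py <<'E'
import pickle, os
PAN=np.array([.512,-.189]); PY=-.121
STAND=np.array([.546,.042]); SY=-.105
def T2(p,a,q): # into frame
    R=Rn.from_euler('z',a).as_matrix(); return R.T@(np.asarray(q)-[p[0],p[1],0])
def scoop(s=None,pr=True):
    s=s or ctrl.sense(); g=pickle.load(open('gref.pkl','rb'))
    Rg=Rn.from_quat(g['ee_rot']).as_matrix();R0=Rn.from_quat(s['ee_rot']).as_matrix()
    S0=Rn.from_euler('z',3.5462).as_matrix()
    S=R0@Rg.T@S0
    o=s['tool_pos']+R0@Rg.T@(np.array([.6044,-.3856,.003])-g['tool_pos'])
    if pr:
        tip=o+S@[.085,0,0]
        print("t %.2f"%s['time_s'],"scoop o",o.round(4),"tip",tip.round(4),"yaw %.1f"%np.degrees(np.arctan2(S[1,0],S[0,0])),"noseup %.3f roll %.3f"%(S[2,0],S[2,1]),"tcp",s['tool_pos'].round(4),"F",s['ft_force'].round(1),"w %.4f"%s['width'])
        R=Rn.from_euler('z',PY).as_matrix().T
        print(" pan frame o",(T2(PAN,PY,o)*1e3).round(1),"tip",(T2(PAN,PY,tip)*1e3).round(1),"yawrel %.1f"%np.degrees((np.arctan2(S[1,0],S[0,0])-PY-np.pi+np.pi)%(2*np.pi)-np.pi))
        print(" stand frame o",(T2(STAND,SY,o)*1e3).round(1),"tip",(T2(STAND,SY,tip)*1e3).round(1))
    return o,S
E
python3 -c "
from h import *
scoop()"
```

```text
t 13.85 scoop o [ 0.6044 -0.3856  0.003 ] tip [ 0.5263 -0.4191  0.003 ] yaw -156.8 noseup 0.000 roll 0.000 tcp [ 0.6099 -0.3866  0.0763] F [-0.2 -0.1 -0.4] w 0.0116
 pan frame o [ 115.5 -184.     3. ] tip [  41.9 -226.7    3. ] yawrel 30.1
 stand frame o [ 102.9 -419.1    3. ] tip [  28.7 -460.6    3. ]
```

>>> jog_arm:
  commands:
    - [[0,0,0.008],0,1]
    - [[0,0,0.015],0,1]
    - [[0,0,0.015],0,1]
    - [[0,0,0.015],0,1]
    - [[0,0,0.015],0,1]
    - [[0,0,0.015],0,1]
    - [[0,0,0.01],0,1]
    - [[0,0,0],0,1]

```text
time_s: 14.65
tool_pos: [0.6102, -0.3867, 0.1801]
ee_rot: [-0.685, -0.143, 0.139, 0.701]
ft_force: [-0.1, -0.1, -1.0]
width: 0.0112
```

```bash
python3 -c "
from h import *
scoop()"
```

```text
t 14.65 scoop o [ 0.6049 -0.3859  0.1069] tip [ 0.5268 -0.4193  0.1067] yaw -156.8 noseup -0.002 roll 0.003 tcp [ 0.6102 -0.3867  0.1801] F [-0.1 -0.1 -1. ] w 0.0112
 pan frame o [ 116.  -184.2  106.9] tip [  42.5 -226.9  106.7] yawrel 30.1
 stand frame o [ 103.4 -419.3  106.9] tip [  29.2 -460.8  106.7]
```

>>> jog_arm:
  commands:
    - [[0.001,0.008,0],-2,1]
    - [[0.002,0.014,0],-3,1]
    - [[0.002,0.016,0],-3,1]
    - [[0.002,0.016,0],-3,1]
    - [[0.002,0.016,0],-3,1]
    - [[0.002,0.016,0],-3,1]
    - [[0.002,0.016,0],-3,1]
    - [[0.002,0.016,0],-3,1]
    - [[0.002,0.016,0],-3,1]
    - [[0.002,0.016,0],-2,1]

```text
time_s: 15.65
tool_pos: [0.6258, -0.2326, 0.1743]
ee_rot: [-0.698, 0.038, -0.041, 0.714]
ft_force: [-0.7, -0.6, -1.6]
width: 0.0116
```

```bash
python3 -c "
from h import *
scoop()"
```

```text
t 15.65 scoop o [ 0.621 -0.229  0.101] tip [ 0.5365 -0.2198  0.1016] yaw 173.8 noseup 0.006 roll -0.001 tcp [ 0.6258 -0.2326  0.1743] F [-0.7 -0.6 -1.6] w 0.0116
 pan frame o [113.1 -26.5 101. ] tip [ 28.1 -27.6 101.6] yawrel 0.7
 stand frame o [ 103.  -261.6  101. ] tip [  18.  -261.4  101.6]
```

>>> jog_arm:
  commands:
    - [[0.002,0.012,0],-0.4,1]
    - [[0.002,0.01,0],-0.3,1]
    - [[0.001,0.004,0],0,1]
    - [[0,0,-0.006],0,1]
    - [[0,0,-0.01],0,1]
    - [[0,0,-0.01],0,1]
    - [[0,0,0],0,1]

```text
time_s: 16.35
tool_pos: [0.63, -0.2044, 0.1438]
ee_rot: [-0.697, 0.043, -0.043, 0.714]
ft_force: [0.0, -0.4, -2.0]
width: 0.0116
```

```bash
python3 -c "
from h import *
scoop(); f=grab('wrist','w8.png')
f=grab('top');crop(f,285,165,360,310,4,'c11.png');f=grab('side');crop(f,200,180,400,330,4,'s8.png')"
```

```text
t 16.35 scoop o [ 0.6251 -0.2006  0.0706] tip [ 0.5407 -0.1906  0.0714] yaw 173.2 noseup 0.009 roll -0.001 tcp [ 0.63   -0.2044  0.1438] F [ 0.  -0.4 -2. ] w 0.0116
 pan frame o [113.7   2.1  70.6] tip [28.7  1.8 71.4] yawrel 0.2
 stand frame o [ 104.1 -233.    70.6] tip [  19.1 -231.9   71.4]
```

>>> jog_arm:
  commands:
    - [[0,-0.002,-0.008],0,1]
    - [[0,0,-0.012],0,1]
    - [[0,0,-0.012],0,1]
    - [[0,0,-0.01],0,1]
    - [[0,0,-0.008],0,1]
    - [[0,0,-0.003],0,1]
    - [[0,0,0],0,1]

```text
time_s: 17.2
tool_pos: [0.6309, -0.2072, 0.0883]
ee_rot: [-0.698, 0.042, -0.044, 0.714]
ft_force: [-0.1, 0.0, -2.3]
width: 0.0113
```

```bash
python3 -c "
from h import *
o,S=scoop(); f=grab('wrist','w9.png')
for m in [(.085,.03,.004),(.085,.01,.004),(.085,-.01,.004),(.085,-.03,.004),(.07,.04,.02),(.07,-.04,.02)]: print(m,pix(f,o+S@m,'wrist').round(0))
R=Rn.from_euler('z',PY).as_matrix()
for m in [(.182,.05,.06),(-.16,.05,.06),(-.13,.05,.006),(.13,.05,.006)]: print(m,pix(f,R@m+[PAN[0],PAN[1],0],'wrist').round(0))
"
```

```text
t 17.20 scoop o [ 0.6262 -0.2035  0.015 ] tip [ 0.5418 -0.1935  0.0156] yaw 173.2 noseup 0.006 roll -0.000 tcp [ 0.6309 -0.2072  0.0883] F [-0.1  0.  -2.3] w 0.0113
 pan frame o [115.1  -0.6  15. ] tip [30.1 -0.9 15.6] yawrel 0.2
 stand frame o [ 105.5 -235.8   15. ] tip [  20.5 -234.6   15.6]
(0.085, 0.03, 0.004) [173. 246.]
(0.085, 0.01, 0.004) [170. 225.]
(0.085, -0.01, 0.004) [168. 202.]
(0.085, -0.03, 0.004) [166. 179.]
(0.07, 0.04, 0.02) [186. 265.]
(0.07, -0.04, 0.02) [177. 169.]
(0.182, 0.05, 0.06) [366. 158.]
(-0.16, 0.05, 0.06) [-23. 173.]
(-0.13, 0.05, 0.006) [ 31. 162.]
(0.13, 0.05, 0.006) [287. 149.]
```

>>> jog_arm:
  commands:
    - [[0,0,-0.004],0,1]
    - [[0,0,-0.003],0,1]
    - [[0,0,-0.001],0,1]
    - [[0,0,0],0,1]

```text
time_s: 17.65
tool_pos: [0.6321, -0.2077, 0.0816]
ee_rot: [-0.698, 0.041, -0.045, 0.713]
ft_force: [-0.4, -0.3, -1.8]
width: 0.0115
```

```bash
python3 -c "
from h import *
scoop()"
```

```text
t 17.65 scoop o [ 0.6276 -0.2041  0.0084] tip [ 0.5432 -0.1941  0.0086] yaw 173.2 noseup 0.003 roll 0.001 tcp [ 0.6321 -0.2077  0.0816] F [-0.4 -0.3 -1.8] w 0.0115
 pan frame o [116.6  -1.    8.4] tip [31.6 -1.3  8.6] yawrel 0.2
 stand frame o [ 107.  -236.2    8.4] tip [  22.  -235.1    8.6]
```

>>> jog_arm:
  commands:
    - [[-0.003,0.0004,-0.001],0,1]
    - [[-0.006,0.0007,0],0,1]
    - [[-0.006,0.0007,0],0,1]
    - [[-0.006,0.0007,0],0,1]
    - [[-0.006,0.0007,0],0,1]
    - [[-0.006,0.0007,0],0,1]
    - [[-0.006,0.0007,0],0,1]

```text
time_s: 18.35
tool_pos: [0.5905, -0.203, 0.0816]
ee_rot: [-0.698, 0.04, -0.046, 0.713]
ft_force: [-0.3, -0.1, -1.8]
width: 0.0111
```

```bash
python3 -c "
from h import *
scoop();f=grab('wrist','w10.png')"
```

```text
t 18.35 scoop o [ 0.5861 -0.1995  0.0083] tip [ 0.5017 -0.1895  0.0085] yaw 173.2 noseup 0.002 roll 0.001 tcp [ 0.5905 -0.203   0.0816] F [-0.3 -0.1 -1.8] w 0.0111
 pan frame o [74.8 -1.4  8.3] tip [-10.1  -1.7   8.5] yawrel 0.2
 stand frame o [  65.2 -235.9    8.3] tip [ -19.8 -234.8    8.5]
```

>>> jog_arm:
  commands:
    - [[-0.004,0.0005,-0.001],0,1]
    - [[-0.006,0.0007,-0.0005],0,1]
    - [[-0.006,0.0007,0],0,1]
    - [[-0.006,0.0007,0],0,1]
    - [[-0.006,0.0007,0],0,1]
    - [[-0.006,0.0007,0],0,1]
    - [[-0.006,0.0007,0],0,1]
    - [[-0.006,0.0007,0],0,1]

```text
time_s: 19.2
tool_pos: [0.5398, -0.1969, 0.0797]
ee_rot: [-0.698, 0.04, -0.045, 0.713]
ft_force: [-0.3, -0.2, -2.4]
width: 0.0113
```

```bash
python3 -c "
from h import *
scoop();f=grab('wrist','w11.png')"
```

```text
t 19.20 scoop o [ 0.5353 -0.1933  0.0064] tip [ 0.4509 -0.1833  0.0067] yaw 173.2 noseup 0.003 roll 0.001 tcp [ 0.5398 -0.1969  0.0797] F [-0.3 -0.2 -2.4] w 0.0113
 pan frame o [23.7 -1.5  6.4] tip [-61.3  -1.8   6.7] yawrel 0.2
 stand frame o [  14.  -235.2    6.4] tip [ -71.  -234.1    6.7]
```

>>> jog_arm:
  commands:
    - [[-0.004,0.0005,0],0,1]
    - [[-0.006,0.0007,0],0,1]
    - [[-0.006,0.0007,0],0,1]
    - [[-0.006,0.0007,0],0,1]
    - [[-0.005,0.0006,0],0,1]
    - [[-0.004,0.0005,0],0,1]

```text
time_s: 19.85
tool_pos: [0.5057, -0.1928, 0.0797]
ee_rot: [-0.698, 0.04, -0.045, 0.713]
ft_force: [0.8, -1.3, -1.9]
width: 0.0114
```

```bash
python3 -c "
from h import *
scoop();f=grab('wrist','w12.png')"
```

```text
t 19.85 scoop o [ 0.5012 -0.1893  0.0064] tip [ 0.4168 -0.1793  0.0067] yaw 173.3 noseup 0.003 roll 0.001 tcp [ 0.5057 -0.1928  0.0797] F [ 0.8 -1.3 -1.9] w 0.0114
 pan frame o [-10.7  -1.6   6.4] tip [-95.7  -1.9   6.7] yawrel 0.2
 stand frame o [ -20.3 -234.7    6.4] tip [-105.3 -233.6    6.7]
```

```bash
python3 -c "
from h import *
o,S=scoop(pr=False);f=grab('wrist')
for u,v in [(215,190),(225,240),(170,190),(180,238),(129,177),(141,217)]:
  P=w(f,u,v,.0255,'wrist'); print((S.T@(P-o)*1e3).round(0), (T2(PAN,PY,P)*1e3).round(0))
for m in [(.085,.03,.004),(.085,-.03,.004),(.002,.04,.02),(.002,-.04,.02)]: print(m,pix(f,o+S@m,'wrist').round(0))
"
```

```text
[ 41. -23.  19.] [-52.  21.  25.]
[35. 18. 19.] [-46. -19.  25.]
[ 77. -24.  19.] [-89.  22.  25.]
[73. 16. 19.] [-84. -18.  25.]
[112. -35.  19.] [-123.   33.   25.]
[105.  -1.  19.] [-116.   -0.   25.]
(0.085, 0.03, 0.004) [173. 246.]
(0.085, -0.03, 0.004) [166. 179.]
(0.002, 0.04, 0.02) [267. 266.]
(0.002, -0.04, 0.02) [266. 167.]
```

>>> jog_arm:
  commands:
    - [[-0.005,0.0006,0],0,1]
    - [[-0.004,0.0005,0],0,1]
    - [[0,0,0],0,1]
    - [[0,0,0.003],0,1]
    - [[0,0,0.004],0,1]
    - [[0,0,0.006],0,1]
    - [[0,0,0.006],0,1]
    - [[0,0,0.004],0,1]
    - [[0,0,0],0,1]

```text
time_s: 20.85
tool_pos: [0.4974, -0.1924, 0.1061]
ee_rot: [-0.699, 0.039, -0.046, 0.713]
ft_force: [3.0, -1.1, 6.1]
width: 0.0114
```

```bash
cat >> h.py <<'E'
def beadpos(L,h=.0193,name='wrist',save=None):
    o,S=scoop();f=grab('wrist',save);z=o[2]+h
    for u,v in L:
        P=w(f,u,v,z,'wrist');print((u,v),"scoop",(S.T@(P-o)*1e3).round(0))
E
python3 -c "
from h import *
scoop();f=grab('wrist','w13.png')"
```

```text
t 20.85 scoop o [ 0.4932 -0.1889  0.0329] tip [ 0.4088 -0.1789  0.0329] yaw 173.2 noseup 0.000 roll 0.002 tcp [ 0.4974 -0.1924  0.1061] F [ 3.  -1.1  6.1] w 0.0114
 pan frame o [-18.7  -2.2  32.9] tip [-103.7   -2.5   32.9] yawrel 0.2
 stand frame o [ -28.3 -235.2   32.9] tip [-113.3 -234.1   32.9]
```

```bash
python3 -c "
from h import *
f=grab('side');crop(f,180,150,400,320,3.6,'s13.png')
for i in range(3): grab('wrist'); print(ctrl.sense()['ft_force'].round(1))
beadpos([(228,190),(240,240),(182,190),(190,240)])"
```

```text
[ 1.7 -1.6  9.2]
[ 0.7 -1.4  9.6]
[ 0.1 -0.3  9.4]
t 21.10 scoop o [ 0.4937 -0.1894  0.0338] tip [ 0.4093 -0.1794  0.0338] yaw 173.3 noseup -0.001 roll 0.003 tcp [ 0.4979 -0.1928  0.1071] F [ 0.1 -0.3  9.4] w 0.0118
 pan frame o [-18.1  -2.6  33.8] tip [-103.1   -2.9   33.8] yawrel 0.2
 stand frame o [ -27.8 -235.6   33.8] tip [-112.8 -234.5   33.8]
(228, 190) scoop [ 31. -23.  19.]
(240, 240) scoop [23. 18. 19.]
(182, 190) scoop [ 67. -23.  19.]
(190, 240) scoop [64. 18. 19.]
```

>>> jog_arm:
  commands:
    - [[0,0,0.003],0,1]
    - [[0,0,0],0,1]

```text
time_s: 21.35
tool_pos: [0.4991, -0.1936, 0.1127]
ee_rot: [-0.699, 0.038, -0.048, 0.712]
ft_force: [0.9, -1.0, 1.5]
width: 0.0115
```

```bash
python3 -c "
from h import *
scoop();s=st();print(s['torque'],s['effort'].round(1));f=grab('wrist','w14.png')"
```

```text
t 21.35 scoop o [ 0.4951 -0.1903  0.0395] tip [ 0.4107 -0.1803  0.0392] yaw 173.2 noseup -0.003 roll 0.004 tcp [ 0.4991 -0.1936  0.1127] F [ 0.9 -1.   1.5] w 0.0115
 pan frame o [-16.6  -3.3  39.5] tip [-101.6   -3.6   39.2] yawrel 0.2
 stand frame o [ -26.3 -236.4   39.5] tip [-111.3 -235.3   39.2]
t 21.35 tcp [ 0.4991 -0.1936  0.1127] jawx [ 0.993 -0.121  0.012] fing y [ 0.014  0.017 -1.   ] F [ 0.87 -1.01  1.52] w 0.0115 J [-0.53  0.08  1.85  0.02  1.2  -0.42]
[ 0.0673891  -0.07784494  0.02773692] [  0.1 -39.6 -35.3   0.2   0.2   0. ]
```

```bash
python3 -c "
from h import *
o,S=scoop();f=grab('wrist');s=ctrl.sense();print(s['ft_force'])
crop(f,90,130,310,280,3.6,'w15.png')
for u,v in [(170,167),(158,207)]:
  for z in (.024,.04,.055):
    P=w(f,u,v,z,'wrist');print((u,v),z,(S.T@(P-o)*1e3).round(0),(T2(PAN,PY,P)*1e3).round(0))
f=grab('side');crop(f,210,220,310,290,8,'s15.png')
"
```

```text
t 21.40 scoop o [ 0.4949 -0.1902  0.0391] tip [ 0.4105 -0.1802  0.0389] yaw 173.3 noseup -0.003 roll 0.004 tcp [ 0.4989 -0.1935  0.1124] F [ 1.4 -0.7  1.9] w 0.0114
 pan frame o [-16.8  -3.2  39.1] tip [-101.8   -3.5   38.9] yawrel 0.2
 stand frame o [ -26.5 -236.3   39.1] tip [-111.5 -235.2   38.9]
[ 0.1509959  -0.14042462  2.42641525]
(170, 167) 0.024 [ 87. -37. -15.] [-104.   33.   24.]
(170, 167) 0.04 [ 82. -39.   1.] [-99.  36.  40.]
(170, 167) 0.055 [ 77. -41.  16.] [-94.  38.  55.]
(158, 207) 0.024 [102.  -1. -15.] [-119.   -3.   24.]
(158, 207) 0.04 [96. -5.  1.] [-112.    1.   40.]
(158, 207) 0.055 [90. -9. 16.] [-107.    6.   55.]
```

>>> jog_arm:
  commands:
    - [[0,0,0.004],0,1]
    - [[0,0,0.006],0,1]
    - [[0,0,0.008],0,1]
    - [[0,0,0.008],0,1]
    - [[0,0,0.008],0,1]
    - [[0,0,0.006],0,1]
    - [[0,0,0.004],0,1]
    - [[0,0,0],0,1]

```text
time_s: 22.3
tool_pos: [0.4961, -0.1917, 0.1565]
ee_rot: [-0.698, 0.041, -0.045, 0.713]
ft_force: [-0.1, -0.6, -2.3]
width: 0.0115
```

```bash
python3 -c "
from h import *
scoop();f=grab('wrist','w16.png');crop(f,90,130,310,280,3.6,'w16c.png')
f=grab('side');crop(f,190,170,340,290,5.3,'s16.png')
"
```

```text
t 22.30 scoop o [ 0.4916 -0.1881  0.0833] tip [ 0.4072 -0.1782  0.0836] yaw 173.3 noseup 0.003 roll 0.001 tcp [ 0.4961 -0.1917  0.1565] F [-0.1 -0.6 -2.3] w 0.0115
 pan frame o [-20.3  -1.6  83.3] tip [-105.3   -1.9   83.6] yawrel 0.2
 stand frame o [ -30.  -234.6   83.3] tip [-114.9 -233.5   83.6]
```

>>> jog_arm:
  commands:
    - [[0,0,0.01],0,1]
    - [[0,0,0.02],0,1]
    - [[0,0,0.025],0,1]
    - [[0,0,0.02],0,1]
    - [[0,0,0.008],0,1]
    - [[0,0,0],0,1]

```text
time_s: 23.0
tool_pos: [0.4938, -0.1903, 0.2412]
ee_rot: [-0.697, 0.043, -0.043, 0.714]
ft_force: [0.4, -0.3, -2.9]
width: 0.0116
```

```bash
python3 -c "
from h import *
beadpos([],save='w17.png');f=cv2.imread('pics/w17.png');cv2.imwrite('pics/w17c.png',cv2.resize(f[130:280,90:310],None,fx=3.6,fy=3.6))
"
```

```text
t 23.00 scoop o [ 0.4889 -0.1866  0.168 ] tip [ 0.4045 -0.1766  0.1688] yaw 173.3 noseup 0.009 roll -0.001 tcp [ 0.4938 -0.1903  0.2412] F [ 0.4 -0.3 -2.9] w 0.0116
 pan frame o [-23.2  -0.4 168. ] tip [-108.2   -0.6  168.8] yawrel 0.2
 stand frame o [ -32.8 -233.3  168. ] tip [-117.8 -232.2  168.8]
```

```bash
python3 -c "
from h import *
f=grab('side','s17full.png');crop(f,190,120,340,290,4.6,'s17.png')
o,S=scoop(pr=False)
f2=ctrl.grab_frame('wrist'); 
P=(90+622/3.6,130+405/3.6)
for z in (o[2]+.005,o[2]+.01,o[2]+.02,.012):
  X=w(f2,*P,z,'wrist'); print(z,(S.T@(X-o)*1e3).round(0),(T2(PAN,PY,X)*1e3).round(0))
"
```

```text
0.17132057827990027 [ 6. 26.  5.] [-30. -26. 171.]
0.17632057827990028 [ 5. 24. 10.] [-29. -24. 176.]
0.18632057827990026 [ 5. 20. 20.] [-29. -20. 186.]
0.012 [  12.   89. -154.] [-37. -89.  12.]
```

>>> jog_arm:
  commands:
    - [[0,0,-0.006],0,1]
    - [[0,0,-0.012],0,1]
    - [[0,0,-0.014],0,1]
    - [[0,0,-0.014],0,1]
    - [[0,0,-0.014],0,1]
    - [[0,0,-0.014],0,1]
    - [[0,0,-0.01],0,1]
    - [[0,0,-0.004],0,1]
    - [[0,0,0],0,1]

```text
time_s: 24.05
tool_pos: [0.4885, -0.1873, 0.1358]
ee_rot: [-0.695, 0.048, -0.038, 0.717]
ft_force: [0.1, 0.3, -2.0]
width: 0.0116
```

>>> jog_arm:
  commands:
    - [[0.004,-0.0005,0],0,1]
    - [[0.006,-0.0007,0],0,1]
    - [[-0.004,0.0005,0],0,1]
    - [[-0.006,0.0007,0],0,1]
    - [[0,0,0],0,1]

```text
time_s: 24.55
tool_pos: [0.4906, -0.1884, 0.1385]
ee_rot: [-0.695, 0.046, -0.04, 0.716]
ft_force: [0.4, -0.0, -2.4]
width: 0.0116
```

```bash
python3 -c "
from h import *
beadpos([],save='w18.png');f=cv2.imread('pics/w18.png');cv2.imwrite('pics/w18c.png',cv2.resize(f[130:280,90:310],None,fx=3.6,fy=3.6))
"
```

```text
t 24.55 scoop o [ 0.485  -0.1842  0.0654] tip [ 0.4007 -0.1742  0.067 ] yaw 173.3 noseup 0.019 roll -0.006 tcp [ 0.4906 -0.1884  0.1385] F [ 0.4 -0.  -2.4] w 0.0116
 pan frame o [-27.3   1.5  65.4] tip [-112.3    1.2   67. ] yawrel 0.2
 stand frame o [ -36.9 -231.3   65.4] tip [-121.9 -230.3   67. ]
```

```bash
python3 -c "
from h import *
f=grab('side');crop(f,190,170,340,290,5.3,'s18.png')
"
```

>>> jog_arm:
  commands:
    - [[0,0,0.008],0,1]
    - [[0,0,0.02],0,1]
    - [[0,0,0.025],0,1]
    - [[0,0,0.025],0,1]
    - [[0,0,0.018],0,1]
    - [[0,0,0.006],0,1]
    - [[0,0,0],0,1]

```text
time_s: 25.35
tool_pos: [0.4902, -0.1881, 0.247]
ee_rot: [-0.696, 0.046, -0.04, 0.716]
ft_force: [-0.4, -0.4, -3.0]
width: 0.0112
```

```bash
python3 -c "
from h import *
beadpos([],save='w19.png');f=cv2.imread('pics/w19.png');cv2.imwrite('pics/w19c.png',cv2.resize(f[130:280,90:310],None,fx=3.6,fy=3.6))
f=grab('side');crop(f,190,120,340,290,4.6,'s19.png')
"
```

```text
t 25.35 scoop o [ 0.4847 -0.1839  0.1738] tip [ 0.4003 -0.1739  0.1753] yaw 173.2 noseup 0.018 roll -0.005 tcp [ 0.4902 -0.1881  0.247 ] F [-0.4 -0.4 -3. ] w 0.0112
 pan frame o [-27.7   1.7 173.8] tip [-112.7    1.5  175.3] yawrel 0.2
 stand frame o [ -37.3 -231.1  173.8] tip [-122.3 -230.   175.3]
```

```bash
python3 -c "
import cv2
a=cv2.imread('pics/w19.png')[210:270,215:290];b=cv2.imread('pics/w18.png')[210:270,215:290]
r=lambda x:cv2.convertScaleAbs(cv2.resize(x,None,fx=5,fy=5,interpolation=cv2.INTER_CUBIC),alpha=1.6)
import numpy as np
cv2.imwrite('pics/z19.png',np.hstack([r(a),r(b)]))
"
```

```bash
python3 -c "
import cv2
a=cv2.imread('pics/w19.png');b=cv2.imread('pics/w18.png');c=cv2.imread('pics/w16.png');d=cv2.imread('pics/w17.png')
for n,i in (('19',a),('17',d),('16',c),('18',b)):
  print(n)
  for v in range(234,250,2): print(v,[tuple(int(q) for q in i[v,u]) for u in range(256,268,1)])
"
```

```text
19
234 [(57, 76, 96), (55, 73, 93), (57, 77, 96), (59, 80, 100), (62, 84, 104), (64, 86, 106), (62, 85, 104), (61, 82, 102), (63, 80, 101), (66, 82, 101), (59, 76, 98), (52, 74, 98)]
236 [(41, 52, 69), (39, 52, 68), (43, 54, 71), (44, 57, 75), (51, 67, 85), (57, 77, 96), (61, 83, 103), (63, 86, 106), (65, 87, 109), (63, 83, 104), (55, 75, 99), (50, 71, 98)]
238 [(41, 52, 69), (43, 52, 70), (43, 53, 71), (39, 51, 69), (44, 56, 73), (50, 67, 86), (59, 80, 100), (66, 92, 115), (71, 101, 125), (62, 88, 112), (52, 75, 99), (47, 71, 98)]
240 [(39, 51, 69), (40, 52, 70), (40, 52, 69), (41, 52, 70), (41, 53, 71), (47, 64, 82), (61, 85, 105), (71, 102, 126), (73, 106, 133), (60, 88, 115), (52, 75, 101), (50, 74, 102)]
242 [(39, 52, 69), (40, 51, 69), (39, 50, 67), (39, 51, 68), (43, 56, 73), (52, 71, 91), (67, 95, 120), (80, 116, 145), (79, 114, 144), (65, 94, 121), (52, 79, 107), (50, 78, 110)]
244 [(39, 51, 68), (38, 51, 69), (41, 54, 72), (42, 58, 77), (52, 72, 91), (65, 93, 117), (80, 115, 145), (89, 127, 158), (85, 119, 147), (66, 94, 122), (52, 79, 110), (50, 80, 112)]
246 [(39, 48, 60)
[... 4085 characters left out ...]
(66, 83, 101), (70, 91, 108), (78, 102, 121), (110, 130, 147), (146, 155, 162), (154, 156, 158), (119, 124, 133), (78, 94, 114), (63, 87, 113)]
244 [(50, 59, 73), (57, 70, 86), (62, 80, 98), (66, 86, 105), (68, 89, 107), (81, 103, 122), (120, 136, 151), (162, 166, 172), (166, 165, 168), (124, 128, 137), (77, 94, 116), (63, 87, 116)]
246 [(51, 60, 68), (60, 74, 88), (65, 83, 100), (65, 84, 102), (68, 87, 103), (83, 100, 116), (115, 126, 136), (138, 141, 142), (135, 135, 136), (99, 106, 118), (68, 88, 112), (60, 85, 116)]
248 [(47, 50, 54), (52, 58, 64), (54, 64, 71), (54, 62, 70), (55, 64, 71), (63, 71, 76), (75, 80, 82), (82, 85, 84), (78, 82, 86), (66, 79, 94), (59, 80, 106), (59, 85, 114)]
```

```bash
python3 -c "
from h import *
f=grab('top');crop(f,270,165,370,315,4.5,'c20.png')
"
```

>>> jog_arm:
  commands:
    - [[0,0,0],-1.5,1]
    - [[0,0,0],-3,1]
    - [[0,0,0],-3.5,1]
    - [[0,0,0],-3.5,1]
    - [[0,0,0],-3.5,1]
    - [[0,0,0],-3.5,1]
    - [[0,0,0],-3.5,1]
    - [[0,0,0],-3.5,1]
    - [[0,0,0],-3,1]
    - [[0,0,0],-1.5,1]

```text
time_s: 26.5
tool_pos: [0.4834, -0.1843, 0.2316]
ee_rot: [-0.652, 0.243, -0.228, 0.681]
ft_force: [-1.0, -0.2, -2.4]
width: 0.0114
```

```bash
python3 -c "
from h import *
beadpos([],save='w21.png')
f=grab('top');crop(f,270,165,370,315,4.5,'c21.png')
"
```

```text
t 26.50 scoop o [ 0.4796 -0.1765  0.1587] tip [ 0.4133 -0.1235  0.1624] yaw 141.3 noseup 0.043 roll -0.009 tcp [ 0.4834 -0.1843  0.2316] F [-1.  -0.2 -2.4] w 0.0114
 pan frame o [-33.7   8.5 158.7] tip [-105.9   53.1  162.4] yawrel -31.7
 stand frame o [ -43.1 -224.3  158.7] tip [-114.6 -178.5  162.4]
```

```bash
python3 -c "
import cv2
a=cv2.imread('pics/w21.png')[135:265,160:320]
cv2.imwrite('pics/w21c.png',cv2.convertScaleAbs(cv2.resize(a,None,fx=5,fy=4.6,interpolation=cv2.INTER_CUBIC),alpha=1.3))"
python3 -c "
from h import *
f=grab('wrist')
for a,b in [(605,72),(642,203),(690,275),(555,255),(365,372),(310,370),(290,320)]:
  u,v=160+(a+.5)/5,135+(b+.5)/4.6
  print((a,b),(T2(PAN,PY,w(f,u,v,.011,'wrist'))*1e3).round(0))
g=grab('side')
for a,b in [(412,590),(415,625),(370,638),(318,650),(270,608),(268,645)]:
  u,v=190+(a+.5)/4.6,120+(b+.5)/4.6
  print('side',(a,b),(T2(PAN,PY,w(g,u,v,.011,'side'))*1e3).round(0))
"
```

```text
(605, 72) [-9. 37. 11.]
(642, 203) [-20.   1.  11.]
(690, 275) [-20. -23.  11.]
(555, 255) [-46.   0.  11.]
(365, 372) [-108.   -2.   11.]
(310, 370) [-120.    6.   11.]
(290, 320) [-116.   21.   11.]
side (412, 590) [-8. 36. 11.]
side (415, 625) [-18.   4.  11.]
side (370, 638) [-48.   2.  11.]
side (318, 650) [-82.   3.  11.]
side (270, 608) [-99.  52.  11.]
side (268, 645) [-110.   18.   11.]
```

>>> jog_arm:
  commands:
    - [[0.003,0.003,0.003],0,1]
    - [[0.006,0.007,0.004],0,1]
    - [[0.01,0.011,0.004],0,1]
    - [[0.012,0.014,0.002],0,1]
    - [[0.013,0.015,0.002],0,1]
    - [[0.013,0.015,0.001],0,1]
    - [[0.013,0.015,0],0,1]
    - [[0.01,0.011,0],0,1]
    - [[0.006,0.007,0],0,1]
    - [[0.003,0.003,0],0,1]

```text
time_s: 27.7
tool_pos: [0.5815, -0.0729, 0.2529]
ee_rot: [-0.652, 0.239, -0.227, 0.683]
ft_force: [-0.2, -0.4, -1.6]
width: 0.0115
```

```bash
python3 -c "
from h import *
beadpos([],save='w22.png')
"
```

```text
t 27.70 scoop o [ 0.5782 -0.0652  0.1799] tip [ 0.5115 -0.0126  0.1831] yaw 141.8 noseup 0.038 roll -0.012 tcp [ 0.5815 -0.0729  0.2529] F [-0.2 -0.4 -1.6] w 0.0115
 pan frame o [ 50.8 130.9 179.9] tip [-21.8 175.1 183.1] yawrel -31.3
 stand frame o [  43.2 -103.2  179.9] tip [-28.6 -57.9 183.1]
```

>>> jog_arm:
  commands:
    - [[0.003,0.004,0],0,1]
    - [[0.006,0.007,0],0,1]
    - [[0.01,0.011,0],0,1]
    - [[0.011,0.012,0],0,1]
    - [[0.011,0.012,0],0,1]
    - [[0.008,0.008,0],0,1]
    - [[0.004,0.004,0],0,1]
    - [[0.001,0.001,0],0,1]
    - [[0,0,0],0,1]

```text
time_s: 28.65
tool_pos: [0.6401, -0.009, 0.2521]
ee_rot: [-0.652, 0.239, -0.227, 0.682]
ft_force: [-0.8, 0.2, -1.7]
width: 0.0112
```

>>> jog_arm:
  commands:
    - [[0,0,0],1,1]
    - [[0,0,0],2,1]
    - [[0,0,0],3,1]
    - [[0,0,0],3,1]
    - [[0,0,0],3,1]
    - [[0,0,0],3,1]
    - [[0,0,0],3,1]
    - [[0,0,0],3,1]
    - [[0,0,0],2,1]
    - [[0,0,0],1,1]

```text
time_s: 29.65
tool_pos: [0.6374, -0.0145, 0.2531]
ee_rot: [-0.689, 0.092, -0.074, 0.715]
ft_force: [0.6, 0.6, -3.0]
width: 0.0118
```

```bash
python3 -c "
from h import *
beadpos([],save='w23.png')
"
```

```text
t 29.65 scoop o [ 0.631  -0.0091  0.1801] tip [0.5483 0.0104 0.1834] yaw 166.7 noseup 0.038 roll -0.010 tcp [ 0.6374 -0.0145  0.2531] F [ 0.6  0.6 -3. ] w 0.0118
 pan frame o [ 96.4 193.  180.1] tip [ 12.  202.3 183.4] yawrel -6.3
 stand frame o [ 89.9 -41.9 180.1] tip [  5.6 -31.2 183.4]
```

>>> jog_arm:
  commands:
    - [[0,0.002,-0.003],2,1]
    - [[0,0.002,-0.004],2.5,1]
    - [[0.001,0.002,-0.005],2,1]
    - [[0.001,0,-0.005],1,1]
    - [[0.001,0,-0.004],0,1]
    - [[0,0,-0.002],0,1]
    - [[0,0,0],0,1]

```text
time_s: 30.4
tool_pos: [0.6401, -0.0102, 0.2298]
ee_rot: [-0.694, 0.047, -0.027, 0.718]
ft_force: [-0.4, 0.1, -2.1]
width: 0.0116
```

```bash
python3 -c "
from h import *
beadpos([],save='w24.png')
f=grab('side');crop(f,200,90,350,210,5.3,'s24.png')
"
```

```text
t 30.40 scoop o [ 0.6331 -0.0057  0.1568] tip [0.5486 0.0028 0.16  ] yaw 174.2 noseup 0.037 roll -0.010 tcp [ 0.6401 -0.0102  0.2298] F [-0.4  0.1 -2.1] w 0.0116
 pan frame o [ 98.1 196.5 156.8] tip [ 13.2 194.8 160. ] yawrel 1.2
 stand frame o [ 91.7 -38.3 156.8] tip [  6.7 -38.7 160. ]
```

>>> jog_arm:
  commands:
    - [[-0.012,0.0013,0],0,1]
    - [[-0.03,0.003,0],0,1]
    - [[0.045,-0.0047,0],0,1]
    - [[0.045,-0.0047,0],0,1]
    - [[0.03,-0.003,0],0,1]
    - [[0,0,0],0,1]

```text
time_s: 31.1
tool_pos: [0.7043, -0.016, 0.223]
ee_rot: [-0.693, 0.054, -0.021, 0.718]
ft_force: [-0.9, -0.9, -2.0]
width: 0.0116
```

```bash
python3 -c "
from h import *
beadpos([],save='w25.png')
f=grab('side');crop(f,200,90,350,210,5.3,'s25.png')
"
```

```text
t 31.10 scoop o [ 0.6959 -0.0113  0.1501] tip [ 0.6115 -0.0027  0.155 ] yaw 174.2 noseup 0.057 roll -0.011 tcp [ 0.7043 -0.016   0.223 ] F [-0.9 -0.9 -2. ] w 0.0116
 pan frame o [161.1 198.6 150.1] tip [ 76.3 196.9 155. ] yawrel 1.1
 stand frame o [154.7 -37.3 150.1] tip [ 69.8 -37.6 155. ]
```

>>> jog_arm:
  commands:
    - [[0,-0.01,0.02],0,1]
    - [[0,-0.03,0.02],0,1]
    - [[0,-0.03,0.01],0,1]
    - [[0,-0.03,0],0,1]
    - [[0,-0.03,0],0,1]
    - [[0,-0.025,0],0,1]
    - [[0,-0.015,0],0,1]
    - [[0,0,0],0,1]

```text
time_s: 32.0
tool_pos: [0.6959, -0.1877, 0.2822]
ee_rot: [-0.694, 0.052, -0.02, 0.718]
ft_force: [-0.4, 0.8, -1.3]
width: 0.0115
```

```bash
python3 -c "
from h import *
scoop()"
```

```text
t 32.00 scoop o [ 0.6877 -0.1831  0.2093] tip [ 0.6032 -0.1748  0.2141] yaw 174.4 noseup 0.055 roll -0.010 tcp [ 0.6959 -0.1877  0.2822] F [-0.4  0.8 -1.3] w 0.0115
 pan frame o [173.7  27.1 209.3] tip [ 88.8  25.1 214.1] yawrel 1.4
 stand frame o [ 164.5 -209.   209.3] tip [  79.6 -209.7  214.1]
```

>>> jog_arm:
  commands:
    - [[-0.03,0,0],0,1]
    - [[-0.04,0,0],0,1]
    - [[-0.03,0,0],0,1]
    - [[0,0,0],0,1]

```text
time_s: 32.4
tool_pos: [0.5918, -0.182, 0.2794]
ee_rot: [-0.692, 0.052, -0.018, 0.72]
ft_force: [0.3, -0.3, -1.1]
width: 0.0117
```

```bash
python3 -c "
from h import *
scoop()"
```

```text
t 32.40 scoop o [ 0.5832 -0.1771  0.2066] tip [ 0.4988 -0.1691  0.2116] yaw 174.6 noseup 0.059 roll -0.014 tcp [ 0.5918 -0.182   0.2794] F [ 0.3 -0.3 -1.1] w 0.0117
 pan frame o [ 69.3  20.5 206.6] tip [-15.5  18.2 211.6] yawrel 1.5
 stand frame o [  60.  -213.9  206.6] tip [ -24.9 -214.9  211.6]
```

>>> jog_arm:
  commands:
    - [[0,0,-0.045],0,1]
    - [[0,0,-0.045],0,1]
    - [[0,0,0],0,1]

```text
time_s: 32.7
tool_pos: [0.5936, -0.1783, 0.1918]
ee_rot: [-0.693, 0.048, -0.02, 0.719]
ft_force: [-0.9, -0.0, -2.6]
width: 0.0114
```

```bash
python3 -c "
from h import *
scoop()"
```

```text
t 32.70 scoop o [ 0.5857 -0.1735  0.1189] tip [ 0.5012 -0.1657  0.1232] yaw 174.8 noseup 0.050 roll -0.013 tcp [ 0.5936 -0.1783  0.1918] F [-0.9 -0.  -2.6] w 0.0114
 pan frame o [ 71.3  24.3 118.9] tip [-13.5  21.8 123.2] yawrel 1.7
 stand frame o [  62.1 -210.1  118.9] tip [ -22.8 -211.3  123.2]
```

>>> jog_arm:
  commands:
    - [[0,0,0.01],0,1]
    - [[0,0,0],8.5,1]
    - [[0,0,0],8.5,1]
    - [[0,0,0],8.5,1]
    - [[0,0,0],0,1]
    - [[0,0,0],0,1]

```text
time_s: 33.3
tool_pos: [0.6022, -0.1768, 0.2209]
ee_rot: [-0.688, -0.115, 0.137, 0.703]
ft_force: [-0.2, 0.3, -1.3]
width: 0.0116
```

```bash
python3 -c "
from h import *
scoop()"
```

```text
t 33.30 scoop o [ 0.5943 -0.1763  0.1479] tip [ 0.5149 -0.2065  0.1509] yaw -159.2 noseup 0.036 roll -0.003 tcp [ 0.6022 -0.1768  0.2209] F [-0.2  0.3 -1.3] w 0.0116
 pan frame o [ 80.2  22.5 147.9] tip [  5.  -17.1 150.9] yawrel 27.7
 stand frame o [  70.9 -212.1  147.9] tip [  -4.9 -250.4  150.9]
```

>>> jog_arm:
  commands:
    - [[0,0,0],-2,1]
    - [[0,0,0],-2,1]
    - [[0,0,0],-2,1]
    - [[0,0,0],-2,1]
    - [[0,0,0],-2,1]
    - [[0,0,0],-2,1]
    - [[0,0,0],-2,1]
    - [[0,0,0],-2,1]
    - [[0,0,0],-2,1]
    - [[0,0,0],-2,1]

```text
time_s: 34.3
tool_pos: [0.6089, -0.1778, 0.2384]
ee_rot: [-0.701, 0.018, -0.011, 0.713]
ft_force: [0.2, 0.6, -1.3]
width: 0.0115
```

```bash
python3 -c "
from h import *
scoop()"
```

```text
t 34.30 scoop o [ 0.603  -0.1749  0.1652] tip [ 0.5181 -0.1718  0.1668] yaw 177.9 noseup 0.019 roll 0.006 tcp [ 0.6089 -0.1778  0.2384] F [ 0.2  0.6 -1.3] w 0.0115
 pan frame o [ 88.7  25.  165.2] tip [  4.   17.8 166.8] yawrel 4.8
 stand frame o [  79.4 -209.7  165.2] tip [  -5.3 -215.5  166.8]
```

>>> jog_arm:
  commands:
    - [[0.001,-0.001,0],-0.5,1]
    - [[0.001,-0.001,0],-0.5,1]
    - [[0.001,-0.001,0],-0.5,1]
    - [[0.001,-0.001,0],-0.5,1]
    - [[0.001,-0.001,0],-0.5,1]
    - [[0.001,-0.001,0],-0.5,1]
    - [[0.001,-0.001,0],-0.5,1]
    - [[0.001,-0.001,0],-0.5,1]
    - [[0.001,-0.001,0],-0.5,1]
    - [[0.001,-0.001,0],-0.3,1]

```text
time_s: 35.3
tool_pos: [0.6209, -0.1889, 0.2417]
ee_rot: [-0.699, 0.051, -0.046, 0.711]
ft_force: [0.3, 0.1, -2.3]
width: 0.0115
```

```bash
python3 -c "
from h import *
scoop()"
```

```text
t 35.30 scoop o [ 0.6155 -0.1856  0.1685] tip [ 0.5313 -0.1743  0.1698] yaw 172.4 noseup 0.015 roll 0.007 tcp [ 0.6209 -0.1889  0.2417] F [ 0.3  0.1 -2.3] w 0.0115
 pan frame o [102.4  15.9 168.5] tip [ 17.4  16.9 169.8] yawrel -0.7
 stand frame o [  93.  -219.   168.5] tip [   8.1 -216.6  169.8]
```

>>> jog_arm:
  commands:
    - [[0,0,0],2.5,1]
    - [[0,0,0],2.5,1]
    - [[0,0,0],2.5,1]
    - [[0,0,0],2.5,1]
    - [[0,0,0],0,1]
    - [[0,0,0],-2,1]
    - [[0,0,0],-2,1]
    - [[0,0,0],-2,1]
    - [[0,0,0],-2,1]
    - [[0,0,0],-1.3,1]

```text
time_s: 36.3
tool_pos: [0.6213, -0.1894, 0.2412]
ee_rot: [-0.699, 0.049, -0.045, 0.712]
ft_force: [0.2, -0.1, -0.9]
width: 0.0117
```

```bash
python3 -c "
from h import *
scoop()"
```

```text
t 36.30 scoop o [ 0.6159 -0.186   0.168 ] tip [ 0.5316 -0.1751  0.1694] yaw 172.6 noseup 0.016 roll 0.006 tcp [ 0.6213 -0.1894  0.2412] F [ 0.2 -0.1 -0.9] w 0.0117
 pan frame o [102.8  15.5 168. ] tip [ 17.8  16.2 169.4] yawrel -0.5
 stand frame o [  93.4 -219.5  168. ] tip [   8.4 -217.4  169.4]
```

>>> jog_arm:
  commands:
    - [[0,0,-0.045],0,1]
    - [[0,0,-0.045],0,1]
    - [[0,0,0],0,1]
    - [[0,0,0.01],8,1]
    - [[0,0,0],-8,1]
    - [[0,0,0],0,1]

```text
time_s: 36.9
tool_pos: [0.623, -0.1901, 0.1656]
ee_rot: [-0.7, 0.047, -0.046, 0.711]
ft_force: [-0.0, -0.7, -1.4]
width: 0.0115
```

```bash
python3 -c "
from h import *
scoop()"
```

```text
t 36.90 scoop o [ 0.618  -0.1869  0.0924] tip [ 0.5337 -0.1761  0.0932] yaw 172.7 noseup 0.010 roll 0.007 tcp [ 0.623  -0.1901  0.1656] F [-0.  -0.7 -1.4] w 0.0115
 pan frame o [105.   14.8  92.4] tip [20.  15.4 93.2] yawrel -0.4
 stand frame o [  95.6 -220.1   92.4] tip [  10.6 -218.2   93.2]
```

>>> jog_arm:
  commands:
    - [[0.005,-0.006,0],0.2,1]
    - [[0.005,-0.006,0],0.2,1]
    - [[0,0,0],0,1]

```text
time_s: 37.2
tool_pos: [0.6358, -0.2041, 0.1702]
ee_rot: [-0.701, 0.04, -0.043, 0.711]
ft_force: [-0.1, -0.4, -1.9]
width: 0.0115
```

```bash
python3 -c "
from h import *
beadpos([],save='w26.png')
f=cv2.imread('pics/w26.png');cv2.imwrite('pics/w26c.png',cv2.resize(f[120:290,0:380],None,fx=2.1,fy=2.1,interpolation=cv2.INTER_CUBIC))"
```

```text
t 37.20 scoop o [ 0.6311 -0.2012  0.0969] tip [ 0.5467 -0.1915  0.0974] yaw 173.4 noseup 0.005 roll 0.009 tcp [ 0.6358 -0.2041  0.1702] F [-0.1 -0.4 -1.9] w 0.0115
 pan frame o [119.7   2.3  96.9] tip [34.7  1.7 97.4] yawrel 0.4
 stand frame o [ 110.1 -232.9   96.9] tip [  25.1 -232.1   97.4]
```

```bash
python3 -c "
from h import *
f=grab('wrist')
for a,b,z in [(168,103,.024),(158,163,.024),(326,81,.011),(215,150,.011),(265,147,.011),(313,147,.011),(318,189,.011)]:
  u,v=(a+.5)/2.1,120+(b+.5)/2.1
  print((a,b),(T2(PAN,PY,w(f,u,v,z,'wrist'))*1e3).round(0))
"
```

```text
(168, 103) [-104.   32.   24.]
(158, 163) [-116.   -3.   24.]
(326, 81) [-9. 38. 11.]
(215, 150) [-83.   1.  11.]
(265, 147) [-49.   2.  11.]
(313, 147) [-19.   2.  11.]
(318, 189) [-19. -22.  11.]
```

>>> jog_arm:
  commands:
    - [[-0.003,0.0003,-0.008],0,1]
    - [[-0.003,0.0003,-0.012],0,1]
    - [[0,0,-0.012],0,1]
    - [[0,0,-0.012],0,1]
    - [[0,0,-0.012],0,1]
    - [[0,0,-0.01],0,1]
    - [[0,0,-0.005],0,1]
    - [[0,0,0],0,1]

```text
time_s: 38.1
tool_pos: [0.6256, -0.201, 0.0887]
ee_rot: [-0.7, 0.043, -0.041, 0.712]
ft_force: [-1.1, -0.1, -2.1]
width: 0.0117
```

```bash
python3 -c "
from h import *
scoop()"
```

```text
t 38.10 scoop o [ 0.6204 -0.1977  0.0155] tip [ 0.536  -0.1881  0.0165] yaw 173.5 noseup 0.012 roll 0.006 tcp [ 0.6256 -0.201   0.0887] F [-1.1 -0.1 -2.1] w 0.0117
 pan frame o [108.7   4.4  15.5] tip [23.7  3.8 16.5] yawrel 0.4
 stand frame o [  99.2 -230.6   15.5] tip [  14.2 -229.9   16.5]
```

>>> jog_arm:
  commands:
    - [[0,-0.001,-0.004],-0.2,1]
    - [[0,-0.001,-0.003],-0.2,1]
    - [[0,0,-0.002],0,1]
    - [[0,0,0],0,1]

```text
time_s: 38.5
tool_pos: [0.6268, -0.2037, 0.0804]
ee_rot: [-0.7, 0.044, -0.044, 0.711]
ft_force: [-0.0, 0.4, -1.6]
width: 0.0111
```

```bash
python3 -c "
from h import *
scoop()"
```

```text
t 38.50 scoop o [ 0.6218 -0.2005  0.0072] tip [ 0.5375 -0.1902  0.008 ] yaw 173.0 noseup 0.010 roll 0.007 tcp [ 0.6268 -0.2037  0.0804] F [-0.   0.4 -1.6] w 0.0111
 pan frame o [110.4   1.8   7.2] tip [25.4  1.9  8. ] yawrel -0.0
 stand frame o [ 100.8 -233.2    7.2] tip [  15.8 -231.8    8. ]
```

>>> jog_arm:
  commands:
    - [[-0.004,0.0005,-0.001],0,1]
    - [[-0.007,0.0008,-0.0005],0,1]
    - [[-0.007,0.0008,0],0,1]
    - [[-0.007,0.0008,0],0,1]
    - [[-0.007,0.0008,0],0,1]
    - [[-0.007,0.0008,0],0,1]
    - [[-0.007,0.0008,0],0,1]
    - [[-0.007,0.0008,0],0,1]
    - [[-0.007,0.0008,0],0,1]
    - [[-0.007,0.0008,0],0,1]

```text
time_s: 39.5
tool_pos: [0.5547, -0.1956, 0.0804]
ee_rot: [-0.701, 0.044, -0.045, 0.711]
ft_force: [-0.9, -0.6, -1.7]
width: 0.0114
```

```bash
python3 -c "
from h import *
scoop()"
```

```text
t 39.50 scoop o [ 0.5499 -0.1926  0.0071] tip [ 0.4655 -0.1823  0.0078] yaw 173.0 noseup 0.008 roll 0.008 tcp [ 0.5547 -0.1956  0.0804] F [-0.9 -0.6 -1.7] w 0.0114
 pan frame o [38.   1.   7.1] tip [-47.    1.1   7.8] yawrel -0.0
 stand frame o [  28.4 -232.9    7.1] tip [ -56.6 -231.5    7.8]
```

>>> jog_arm:
  commands:
    - [[-0.004,0.0005,-0.001],0,1]
    - [[-0.007,0.0008,-0.0005],0,1]
    - [[-0.007,0.0008,0],0,1]
    - [[-0.007,0.0008,0],0,1]
    - [[-0.007,0.0008,0],0,1]
    - [[-0.005,0.0006,0],0,1]

```text
time_s: 40.1
tool_pos: [0.515, -0.1912, 0.0795]
ee_rot: [-0.701, 0.043, -0.046, 0.711]
ft_force: [0.7, 0.1, -1.1]
width: 0.0115
```

```bash
python3 -c "
from h import *
beadpos([],save='w27.png')
f=cv2.imread('pics/w27.png');cv2.imwrite('pics/w27c.png',cv2.resize(f[120:290,60:320],None,fx=3,fy=3,interpolation=cv2.INTER_CUBIC))"
```

```text
t 40.10 scoop o [ 0.5103 -0.1882  0.0062] tip [ 0.426  -0.1779  0.0067] yaw 173.0 noseup 0.006 roll 0.008 tcp [ 0.515  -0.1912  0.0795] F [ 0.7  0.1 -1.1] w 0.0115
 pan frame o [-1.8  0.6  6.2] tip [-86.8   0.7   6.7] yawrel -0.0
 stand frame o [ -11.4 -232.6    6.2] tip [ -96.3 -231.2    6.7]
```

>>> jog_arm:
  commands:
    - [[-0.003,0.0005,0],0,1]
    - [[-0.004,0.0006,0],0,1]
    - [[-0.004,0.0006,0],0,1]
    - [[-0.004,0.0006,0],0,1]
    - [[-0.004,0.0006,0],0,1]

```text
time_s: 40.65
tool_pos: [0.4943, -0.1881, 0.0795]
ee_rot: [-0.701, 0.043, -0.045, 0.711]
ft_force: [1.3, 0.4, -2.2]
width: 0.0118
```

```bash
python3 -c "
from h import *
beadpos([],save='w28.png')
f=cv2.imread('pics/w28.png');cv2.imwrite('pics/w28c.png',cv2.resize(f[120:290,60:320],None,fx=3,fy=3,interpolation=cv2.INTER_CUBIC))"
```

```text
t 40.65 scoop o [ 0.4896 -0.1851  0.0062] tip [ 0.4052 -0.1748  0.0067] yaw 173.0 noseup 0.006 roll 0.009 tcp [ 0.4943 -0.1881  0.0795] F [ 1.3  0.4 -2.2] w 0.0118
 pan frame o [-22.7   1.2   6.2] tip [-107.7    1.2    6.7] yawrel -0.0
 stand frame o [ -32.3 -231.7    6.2] tip [-117.3 -230.3    6.7]
```

>>> jog_arm:
  commands:
    - [[0,0,0],-1,1]
    - [[-0.002,0.0003,0],-0.3,1]
    - [[-0.003,0.0004,0],0,1]
    - [[-0.003,0.0004,0],0,1]
    - [[-0.003,0.0004,0],0,1]

```text
time_s: 41.2
tool_pos: [0.4826, -0.1865, 0.0795]
ee_rot: [-0.7, 0.051, -0.055, 0.71]
ft_force: [0.9, -0.1, -1.2]
width: 0.0117
```

```bash
python3 -c "
from h import *
beadpos([],save='w29.png')
f=cv2.imread('pics/w29.png');cv2.imwrite('pics/w29c.png',cv2.resize(f[120:290,60:320],None,fx=3,fy=3,interpolation=cv2.INTER_CUBIC))"
```

```text
t 41.20 scoop o [ 0.478  -0.1834  0.0062] tip [ 0.3939 -0.171   0.0067] yaw 171.6 noseup 0.005 roll 0.009 tcp [ 0.4826 -0.1865  0.0795] F [ 0.9 -0.1 -1.2] w 0.0117
 pan frame o [-34.4   1.5   6.2] tip [-119.4    3.6    6.7] yawrel -1.4
 stand frame o [ -44.  -231.3    6.2] tip [-128.9 -227.8    6.7]
```

>>> jog_arm:
  commands:
    - [[-0.003,0.0004,0],0,1]
    - [[-0.003,0.0004,0],0,1]
    - [[-0.002,0.0003,0],0,1]
    - [[0,0,0],0,1]

```text
time_s: 41.65
tool_pos: [0.4739, -0.1851, 0.0797]
ee_rot: [-0.7, 0.051, -0.055, 0.71]
ft_force: [1.5, 0.3, -2.3]
width: 0.0112
```

```bash
python3 -c "
from h import *
beadpos([],save='w30.png')
f=cv2.imread('pics/w30.png');cv2.imwrite('pics/w30c.png',cv2.resize(f[120:290,60:320],None,fx=3,fy=3,interpolation=cv2.INTER_CUBIC))"
```

```text
t 41.65 scoop o [ 0.4693 -0.1819  0.0064] tip [ 0.3852 -0.1695  0.0068] yaw 171.6 noseup 0.004 roll 0.008 tcp [ 0.4739 -0.1851  0.0797] F [ 1.5  0.3 -2.3] w 0.0112
 pan frame o [-43.2   1.9   6.4] tip [-128.2    4.     6.8] yawrel -1.5
 stand frame o [ -52.8 -230.7    6.4] tip [-137.7 -227.2    6.8]
```

```bash
python3 -c "
from h import *
o,S=scoop(pr=False);f=grab('wrist')
for a,b in [(317,200),(335,328)]:
  for h in (.018,.022,.026):
    P=w(f,60+(a+.5)/3,120+(b+.5)/3,o[2]+h,'wrist');print((S.T@(P-o)*1e3).round(1),(T2(PAN,PY,P)*1e3).round(0))
"
```

```text
[ 80.8 -25.9  17.8] [-123.   30.   24.]
[ 79.4 -26.8  21.8] [-122.   31.   28.]
[ 78.  -27.6  25.9] [-121.   32.   32.]
[79.3  9.6 17.5] [-123.   -6.   24.]
[77.9  8.2 21.6] [-121.   -4.   28.]
[76.5  6.8 25.6] [-120.   -3.   32.]
```

>>> jog_arm:
  commands:
    - [[-0.002,0.0003,0.002],0,1]
    - [[-0.003,0.0004,0.004],0,1]
    - [[-0.003,0.0004,0.004],0,1]
    - [[-0.003,0.0004,0.004],0,1]
    - [[0,0,0],0,1]

```text
time_s: 42.25
tool_pos: [0.4616, -0.1836, 0.0947]
ee_rot: [-0.7, 0.051, -0.054, 0.71]
ft_force: [0.0, -0.4, -1.2]
width: 0.0112
```

```bash
python3 -c "
from h import *
beadpos([],save='w31.png')
f=cv2.imread('pics/w31.png');cv2.imwrite('pics/w31c.png',cv2.resize(f[120:290,60:320],None,fx=3,fy=3,interpolation=cv2.INTER_CUBIC))"
```

```text
t 42.25 scoop o [ 0.457  -0.1805  0.0214] tip [ 0.3729 -0.1682  0.0219] yaw 171.7 noseup 0.006 roll 0.009 tcp [ 0.4616 -0.1836  0.0947] F [ 0.  -0.4 -1.2] w 0.0112
 pan frame o [-55.7   1.8  21.4] tip [-140.6    3.9   21.9] yawrel -1.4
 stand frame o [ -65.2 -230.6   21.4] tip [-150.1 -227.1   21.9]
```

>>> jog_arm:
  commands:
    - [[0,0,0.003],0,1]
    - [[0,0,0.006],0,1]
    - [[0,0,0.008],0,1]
    - [[0,0,0.01],0,1]
    - [[0,0,0.01],0,1]
    - [[0,0,0.01],0,1]
    - [[0,0,0.01],0,1]
    - [[0,0,0.006],0,1]
    - [[0,0,0.003],0,1]

```text
time_s: 43.2
tool_pos: [0.4608, -0.1835, 0.1666]
ee_rot: [-0.7, 0.052, -0.054, 0.71]
ft_force: [0.2, -0.3, -2.2]
width: 0.0115
```

```bash
python3 -c "
from h import *
beadpos([],save='w32.png')
f=cv2.imread('pics/w32.png');cv2.imwrite('pics/w32c.png',cv2.resize(f[120:290,60:320],None,fx=3,fy=3,interpolation=cv2.INTER_CUBIC))"
```

```text
t 43.20 scoop o [ 0.456  -0.1803  0.0934] tip [ 0.3719 -0.168   0.094 ] yaw 171.7 noseup 0.007 roll 0.009 tcp [ 0.4608 -0.1835  0.1666] F [ 0.2 -0.3 -2.2] w 0.0115
 pan frame o [-56.6   1.8  93.4] tip [-141.6    3.9   94. ] yawrel -1.4
 stand frame o [ -66.2 -230.5   93.4] tip [-151.1 -227.1   94. ]
```

>>> jog_arm:
  commands:
    - [[0,0,0.006],0,1]
    - [[0,0,0.012],0,1]
    - [[0,0,0.016],0,1]
    - [[0,0,0.016],0,1]
    - [[0,0,0.012],0,1]
    - [[0,0,0.006],0,1]
    - [[0,0,0],-1,1]
    - [[0,0,0],-2,1]
    - [[0,0,0],-3,1]
    - [[0,0,0],-3,1]

```text
time_s: 44.25
tool_pos: [0.4593, -0.1826, 0.2377]
ee_rot: [-0.693, 0.111, -0.111, 0.704]
ft_force: [-0.3, 0.1, -2.7]
width: 0.0116
```

>>> jog_arm:
  commands:
    - [[0,0,0],-3,1]
    - [[0,0,0],-3,1]
    - [[0,0,0],-3,1]
    - [[0,0,0],-3,1]
    - [[0,0,0],-3,1]
    - [[0,0,0],-2,1]
    - [[0,0,0],-1,1]

```text
time_s: 44.95
tool_pos: [0.4563, -0.1809, 0.2312]
ee_rot: [-0.664, 0.228, -0.223, 0.677]
ft_force: [-0.7, 0.3, -2.1]
width: 0.0115
```

```bash
python3 -c "
from h import *
beadpos([],save='w33.png')
f=cv2.imread('pics/w33.png');cv2.imwrite('pics/w33c.png',cv2.resize(f[120:290,60:320],None,fx=3,fy=3,interpolation=cv2.INTER_CUBIC))"
```

```text
t 44.95 scoop o [ 0.4528 -0.1752  0.1581] tip [ 0.3849 -0.1241  0.1599] yaw 143.0 noseup 0.022 roll 0.008 tcp [ 0.4563 -0.1809  0.2312] F [-0.7  0.3 -2.1] w 0.0115
 pan frame o [-60.4   6.6 158.1] tip [-134.    49.1  159.9] yawrel -30.0
 stand frame o [ -69.9 -225.8  158.1] tip [-142.8 -182.1  159.9]
```

>>> jog_arm:
  commands:
    - [[0,0,0.003],-2,1]
    - [[0.002,0.002,0.004],-2.5,1]
    - [[0.006,0.006,0.004],-2.5,1]
    - [[0.01,0.01,0.003],-1,1]
    - [[0.013,0.013,0.003],0,1]
    - [[0.014,0.014,0.002],0,1]
    - [[0.014,0.014,0],0,1]
    - [[0.014,0.014,0],0,1]
    - [[0.014,0.014,0],0,1]
    - [[0.014,0.014,0],0,1]

```text
time_s: 46.0
tool_pos: [0.5574, -0.0774, 0.2467]
ee_rot: [-0.645, 0.279, -0.269, 0.658]
ft_force: [0.4, -0.2, -2.8]
width: 0.0117
```

>>> jog_arm:
  commands:
    - [[0.014,0.013,0],0,1]
    - [[0.014,0.013,0],0,1]
    - [[0.012,0.011,0],0,1]
    - [[0.009,0.008,0],0,1]
    - [[0.005,0.004,0],0,1]
    - [[0.002,0.002,0],0,1]
    - [[0,0,0],0,1]

```text
time_s: 46.7
tool_pos: [0.6159, -0.0223, 0.2435]
ee_rot: [-0.646, 0.279, -0.267, 0.658]
ft_force: [0.6, -0.4, -1.5]
width: 0.0113
```

```bash
python3 -c "
from h import *
beadpos([],save='w34.png')
"
```

```text
t 46.70 scoop o [ 0.6124 -0.016   0.1704] tip [0.5525 0.0443 0.1731] yaw 134.8 noseup 0.032 roll 0.015 tcp [ 0.6159 -0.0223  0.2435] F [ 0.6 -0.4 -1.5] w 0.0113
 pan frame o [ 78.8 183.9 170.4] tip [ 12.1 236.5 173.1] yawrel -38.3
 stand frame o [ 72.1 -50.7 170.4] tip [  6.3   3.  173.1]
```

>>> jog_arm:
  commands:
    - [[0.003,0.002,0],1,1]
    - [[0.005,0.003,0],2,1]
    - [[0.005,0.003,0],3,1]
    - [[0.004,0.002,0],4,1]
    - [[0.002,0,0],4,1]
    - [[0,0,0],4,1]
    - [[0,0,0],4,1]
    - [[0,0,0],4,1]
    - [[0,0,0],4,1]
    - [[0,0,0],3,1]

```text
time_s: 47.75
tool_pos: [0.6371, -0.0139, 0.2451]
ee_rot: [-0.7, 0.071, -0.057, 0.708]
ft_force: [-1.1, 0.2, -2.0]
width: 0.0114
```

>>> jog_arm:
  commands:
    - [[0,0,-0.002],3,1]
    - [[0,0,-0.003],2,1]
    - [[0,0,-0.003],1,1]
    - [[0,0,-0.002],0,1]
    - [[0,0,0],0,1]

```text
time_s: 48.25
tool_pos: [0.6381, -0.0142, 0.2352]
ee_rot: [-0.703, 0.03, -0.017, 0.71]
ft_force: [0.3, -0.7, -2.4]
width: 0.0117
```

```bash
python3 -c "
from h import *
beadpos([],save='w35.png')
"
```

```text
t 48.25 scoop o [ 0.6316 -0.0117  0.1621] tip [ 0.5468 -0.0063  0.1645] yaw 176.3 noseup 0.028 roll 0.013 tcp [ 0.6381 -0.0142  0.2352] F [ 0.3 -0.7 -2.4] w 0.0117
 pan frame o [ 97.3 190.5 162.1] tip [ 12.5 185.6 164.5] yawrel 3.3
 stand frame o [ 90.8 -44.4 162.1] tip [  5.9 -47.9 164.5]
```

>>> jog_arm:
  commands:
    - [[0,0.004,-0.002],0,1]
    - [[0,0.006,-0.002],0,1]
    - [[0,0.005,-0.001],0,1]
    - [[0,0,0],0,1]
    - [[-0.012,0.0013,0],0,1]
    - [[-0.03,0.003,0],0,1]
    - [[0.045,-0.0047,0],0,1]
    - [[0.045,-0.0047,0],0,1]
    - [[0.03,-0.003,0],0,1]
    - [[0,0,0],0,1]

```text
time_s: 49.3
tool_pos: [0.7016, -0.0023, 0.221]
ee_rot: [-0.702, 0.038, -0.009, 0.711]
ft_force: [-0.7, 0.1, -2.2]
width: 0.0113
```

```bash
python3 -c "
from h import *
beadpos([],save='w36.png')
f=grab('side');crop(f,200,90,350,210,5.3,'s36.png')
"
```

```text
t 49.30 scoop o [6.935e-01 4.000e-04 1.480e-01] tip [0.6087 0.0056 0.1522] yaw 176.5 noseup 0.050 roll 0.012 tcp [ 0.7016 -0.0023  0.221 ] F [-0.7  0.1 -2.2] w 0.0113
 pan frame o [157.3 209.9 148. ] tip [ 72.5 204.9 152.2] yawrel 3.4
 stand frame o [151.  -25.9 148. ] tip [ 66.2 -29.6 152.2]
```

```bash
python3 -c "
from h import *
f=grab('wrist','w37.png');scoop()
o,S=scoop(pr=False)
for u,v in [(188,190)]:
  P=w(f,u,v,o[2]+.021,'wrist');print((S.T@(P-o)*1e3).round(0))
cv2.imwrite('pics/w37c.png',cv2.resize(f['pixels'][60:270,20:320],None,fx=2.6,fy=2.6))
"
```

```text
t 49.45 scoop o [0.6909 0.001  0.149 ] tip [0.6062 0.0062 0.1533] yaw 176.5 noseup 0.051 roll 0.012 tcp [ 0.6991 -0.0017  0.222 ] F [ 0.5 -0.4 -2. ] w 0.0116
 pan frame o [154.7 210.2 149. ] tip [ 69.9 205.2 153.3] yawrel 3.4
 stand frame o [148.4 -25.6 149. ] tip [ 63.6 -29.3 153.3]
[ 62. -23.  18.]
```

>>> jog_arm:
  commands:
    - [[0,0,0.003],0,1]
    - [[0,0,0.003],0,1]
    - [[0,0,0.003],0,1]
    - [[0,0,0],0,1]
    - [[0,0,0],0,1]
    - [[0,0,0],0,1]

```text
time_s: 50.05
tool_pos: [0.6976, -0.0011, 0.2353]
ee_rot: [-0.702, 0.037, -0.009, 0.711]
ft_force: [-0.0, -0.3, -2.2]
width: 0.0114
```

```bash
python3 -c "
from h import *
beadpos([],save='w38.png')
f=cv2.imread('pics/w38.png')
cv2.imwrite('pics/w38c.png',cv2.resize(f[60:270,20:320],None,fx=2.6,fy=2.6))
"
```

```text
t 50.05 scoop o [0.6896 0.0016 0.1623] tip [0.6049 0.0068 0.1663] yaw 176.5 noseup 0.048 roll 0.012 tcp [ 0.6976 -0.0011  0.2353] F [-0.  -0.3 -2.2] w 0.0114
 pan frame o [153.3 210.6 162.3] tip [ 68.6 205.5 166.3] yawrel 3.5
 stand frame o [147.1 -25.1 162.3] tip [ 62.2 -28.9 166.3]
```

>>> jog_arm:
  commands:
    - [[0,-0.005,0],0,1]
    - [[0,-0.004,0],0,1]
    - [[-0.01,0.001,0],0,1]
    - [[-0.03,0.003,0],0,1]
    - [[-0.04,0.004,0],0,1]
    - [[0.045,-0.0047,0],0,1]
    - [[0.048,-0.005,0],0,1]
    - [[0.035,-0.003,0],0,1]
    - [[0,0,0],0,1]

```text
time_s: 51.0
tool_pos: [0.7202, -0.0153, 0.2181]
ee_rot: [-0.701, 0.051, 0.004, 0.711]
ft_force: [-0.6, 0.1, -1.4]
width: 0.0115
```

```bash
python3 -c "
from h import *
beadpos([],save='w39.png')
f=cv2.imread('pics/w39.png')
cv2.imwrite('pics/w39c.png',cv2.resize(f[60:270,20:320],None,fx=2.6,fy=2.6))
"
```

```text
t 51.00 scoop o [ 0.7093 -0.0123  0.1455] tip [ 0.6248 -0.007   0.1529] yaw 176.4 noseup 0.088 roll 0.010 tcp [ 0.7202 -0.0153  0.2181] F [-0.6  0.1 -1.4] w 0.0115
 pan frame o [174.5 199.2 145.5] tip [ 90.  194.3 152.9] yawrel 3.3
 stand frame o [168.1 -36.9 145.5] tip [ 83.5 -40.5 152.9]
```

```bash
python3 -c "
from h import *
f=grab('top','top40.png');crop(f,200,165,300,270,6,'c40.png');crop(f,270,165,450,320,4.4,'c40b.png')
print(w(f,406.8,195.9,.005))
"
```

```text
[ 0.63780652 -0.43695188  0.005     ]
```

>>> jog_arm:
  commands:
    - [[0,-0.015,0.015],0,1]
    - [[0,-0.025,0.015],0,1]
    - [[-0.005,-0.03,0.005],1,1]
    - [[-0.01,-0.03,0],1,1]
    - [[-0.012,-0.03,0],1,1]
    - [[-0.012,-0.03,0],1,1]
    - [[-0.012,-0.03,0],1,1]
    - [[-0.012,-0.03,0],1,1]
    - [[-0.012,-0.03,0],1,1]
    - [[-0.012,-0.03,0],1,1]

```text
time_s: 52.1
tool_pos: [0.6227, -0.3094, 0.2794]
ee_rot: [0.707, 0.007, -0.051, -0.706]
ft_force: [0.6, 0.0, -2.4]
width: 0.0117
```

```bash
python3 -c "
from h import *
scoop()"
```

```text
t 52.10 scoop o [ 0.6129 -0.3088  0.2066] tip [ 0.5284 -0.3161  0.2125] yaw -175.0 noseup 0.070 roll 0.022 tcp [ 0.6227 -0.3094  0.2794] F [ 0.6  0.  -2.4] w 0.0117
 pan frame o [ 114.6 -106.7  206.6] tip [  31.6 -124.2  212.5] yawrel 11.9
 stand frame o [ 103.3 -341.8  206.6] tip [  20.  -358.   212.5]
```

>>> jog_arm:
  commands:
    - [[-0.008,-0.025,0],0,1]
    - [[-0.008,-0.025,0],0,1]
    - [[-0.006,-0.018,-0.01],0,1]
    - [[0,0,-0.045],0,1]
    - [[0,0,-0.045],0,1]
    - [[0,0,-0.03],0,1]
    - [[0,0,0],0,1]

```text
time_s: 52.8
tool_pos: [0.5916, -0.3921, 0.1613]
ee_rot: [0.712, 0.008, -0.043, -0.701]
ft_force: [-1.3, 0.2, -2.2]
width: 0.0113
```

```bash
python3 -c "
from h import *
scoop()"
```

```text
t 52.80 scoop o [ 0.5827 -0.3925  0.0884] tip [ 0.4981 -0.3988  0.0933] yaw -175.7 noseup 0.058 roll 0.038 tcp [ 0.5916 -0.3921  0.1613] F [-1.3  0.2 -2.2] w 0.0113
 pan frame o [  94.8 -193.5   88.4] tip [  11.5 -210.    93.3] yawrel 11.2
 stand frame o [  82.1 -428.2   88.4] tip [  -1.4 -443.4   93.3]
```

>>> jog_arm:
  commands:
    - [[0.002,0.004,-0.015],0,1]
    - [[0.002,0.004,-0.015],0,1]
    - [[0,0,-0.015],0,1]
    - [[0,0,-0.015],0,1]
    - [[0,0,-0.009],0,1]
    - [[0,0,-0.003],0,1]
    - [[0,0,0],0,1]

```text
time_s: 53.5
tool_pos: [0.5983, -0.3848, 0.0905]
ee_rot: [0.714, 0.011, -0.041, -0.699]
ft_force: [1.0, -0.4, -1.3]
width: 0.0114
```

```bash
python3 -c "
from h import *
scoop()"
```

```text
t 53.50 scoop o [ 0.59   -0.3855  0.0175] tip [ 0.5053 -0.392   0.0219] yaw -175.6 noseup 0.051 roll 0.043 tcp [ 0.5983 -0.3848  0.0905] F [ 1.  -0.4 -1.3] w 0.0114
 pan frame o [ 101.1 -185.7   17.5] tip [  17.9 -202.3   21.9] yawrel 11.3
 stand frame o [  88.5 -420.6   17.5] tip [   5.  -435.8   21.9]
```

>>> jog_arm:
  commands:
    - [[0,0,-0.005],0,1]
    - [[0,0,-0.004],0,1]
    - [[0,0,-0.002],0,1]
    - [[0,0,0],0,1]

```text
time_s: 53.9
tool_pos: [0.5992, -0.3857, 0.0804]
ee_rot: [0.715, 0.012, -0.04, -0.698]
ft_force: [-0.1, 0.3, -1.7]
width: 0.0112
```

```bash
python3 -c "
from h import *
scoop()"
```

```text
t 53.90 scoop o [ 0.591  -0.3866  0.0074] tip [ 0.5064 -0.393   0.0116] yaw -175.7 noseup 0.049 roll 0.045 tcp [ 0.5992 -0.3857  0.0804] F [-0.1  0.3 -1.7] w 0.0112
 pan frame o [ 102.3 -186.6    7.4] tip [  19.  -203.2   11.6] yawrel 11.3
 stand frame o [  89.7 -421.5    7.4] tip [   6.2 -436.8   11.6]
```

Low enough; press ~2 mm more and release gradually.

>>> jog_arm:
  commands:
    - [[0,0,-0.002],0,1]
    - [[0,0,-0.001],0,1]
    - [[0,0,0],0,0.9]
    - [[0,0,0],0,0.8]
    - [[0,0,0],0,0.5]
    - [[0,0,0],0,0.2]
    - [[0,0,0],0,0]
    - [[0,0,0],0,0]
    - [[0,0,0],0,0]

```text
time_s: 54.8
tool_pos: [0.6005, -0.387, 0.08]
ee_rot: [0.716, 0.013, -0.039, -0.697]
ft_force: [0.6, 0.5, 0.8]
width: 0.0495
```

```bash
python3 -c "
from h import *
st();f=grab('wrist','w41.png');f=grab('side');crop(f,250,200,400,320,5.3,'s41.png')"
```

```text
t 54.8 tcp [ 0.6005 -0.387   0.08  ] jawx [ 0.997  0.072 -0.038] fing y [-0.036 -0.028 -0.999] F [0.62 0.51 0.82] w 0.0495 J [-0.66  0.54  1.35 -0.05  1.27 -0.72]
```

>>> jog_arm:
  commands:
    - [[0,0,0.015],0,0]
    - [[0,0,0.02],0,0]
    - [[0,0,0.035],0,0]
    - [[0,0,0.04],0,0.5]
    - [[0,0.02,0.04],-4,0.8]
    - [[0.002,0.04,0.02],-8,1]
    - [[0.003,0.04,0],-8,1]
    - [[0.003,0.04,0],-8,1]
    - [[0.003,0.04,0],-8,1]
    - [[0.003,0.04,0],-8,1]

```text
time_s: 55.9
tool_pos: [0.6124, -0.1651, 0.2688]
ee_rot: [0.664, -0.264, 0.242, -0.656]
ft_force: [0.3, 0.7, -0.1]
width: 0.0393
```

>>> jog_arm:
  commands:
    - [[0.003,0.04,0],-8,1]
    - [[0.003,0.04,0],-8,1]
    - [[0.003,0.04,0],-8,1]
    - [[0.003,0.04,0],-8,1]
    - [[0.002,0.035,0],-8,1]
    - [[0,0.025,0],-5,1]
    - [[0,0.01,0],-2,1]
    - [[0,0,0],0,1]

```text
time_s: 56.7
tool_pos: [0.6267, 0.0808, 0.2824]
ee_rot: [-0.493, 0.511, -0.495, 0.5]
ft_force: [-0.0, -0.9, 0.5]
width: 0.0006
```

```bash
python3 -c "
from h import *
st();f=grab('wrist','w42.png');grab('top','top42.png')"
```

```text
t 56.7 tcp [0.6267 0.0808 0.2824] jawx [-0.014 -1.    -0.022] fing y [-0.009  0.022 -1.   ] F [-0.05 -0.95  0.52] w 0.0006 J [-0.01  0.2   1.39  0.02  1.55  1.57]
```

```bash
python3 -c "
from h import *
f=pickle.load(open('top.pkl','rb'))
for p in [(400,211),(387,227)]: print(w(f,*p,.005))
print(pix(f,[.555,-.388,.005]))
im=cv2.imread('pics/top42.png')
cv2.imwrite('pics/c42.png',cv2.resize(im[180:265,350:440],None,fx=8,fy=7,interpolation=cv2.INTER_CUBIC))
im=cv2.imread('pics/top42.png')
cv2.imwrite('pics/c42b.png',cv2.resize(im[180:270,140:290],None,fx=5,fy=5,interpolation=cv2.INTER_CUBIC))
"
```

```text
[ 0.59558417 -0.41642668  0.005     ]
[ 0.55131227 -0.37882352  0.005     ]
[390.27209444 225.64442151]
```

>>> jog_arm:
  commands:
    - [[0.005,0.007,-0.01],0,1]
    - [[0.004,0.006,-0.025],0,1]
    - [[0,0,-0.025],0,1]
    - [[0,0,-0.025],0,1]
    - [[0,0,-0.015],0,1]
    - [[0,0,0],0,1]

```text
time_s: 57.4
tool_pos: [0.6376, 0.0877, 0.1777]
ee_rot: [-0.492, 0.511, -0.497, 0.499]
ft_force: [0.6, 0.5, 0.2]
width: 0.0003
```

```bash
python3 -c "
from h import *
st();f=grab('wrist','w43.png');f=grab('side');crop(f,200,90,350,210,5.3,'s43.png')"
```

```text
t 57.4 tcp [0.6376 0.0877 0.1777] jawx [-0.018 -1.    -0.021] fing y [-0.007  0.021 -1.   ] F [0.57 0.49 0.22] w 0.0003 J [0.   0.28 1.49 0.02 1.37 1.59]
```

>>> jog_arm:
  commands:
    - [[0,0.003,-0.012],0,1]
    - [[0,0.002,-0.012],0,1]
    - [[0,0.001,-0.005],0,1]
    - [[0,0.001,-0.003],0,1]
    - [[0,0.002,-0.003],0,1]
    - [[0,0.002,-0.003],0,1]

```text
time_s: 58.1
tool_pos: [0.6423, 0.0995, 0.1449]
ee_rot: [-0.489, 0.508, -0.5, 0.502]
ft_force: [-0.2, 0.4, -0.1]
width: 0.001
```

```bash
python3 -c "
from h import *
st();f=grab('side');crop(f,200,90,350,210,5.3,'s44.png')"
```

```text
t 58.1 tcp [0.6423 0.0995 0.1449] jawx [-0.017 -1.    -0.021] fing y [ 0.006  0.021 -1.   ] F [-0.23  0.44 -0.08] w 0.001 J [0.02 0.31 1.52 0.02 1.3  1.6 ]
```

```bash
python3 -c "
from h import *
s=ctrl.sense();f=grab('side')
p=pix(f,s['tool_pos']);print((p-[200,90])*5.3)
for z in (.13,.14,.147): 
  R=Rn.from_euler('z',SY).as_matrix()
  print(z,[((pix(f,R@np.array([x,y,z])+[STAND[0],STAND[1],0])-[200,90])*5.3).round(0) for x,y in ((60,38),(100,38),(100,78),(60,78)) for x,y in [(x/1e3,y/1e3)]])
"
```

```text
[430.30302263 381.4709615 ]
0.13 [array([403., 432.]), array([463., 420.]), array([441., 390.]), array([381., 402.])]
0.14 [array([403., 418.]), array([463., 406.]), array([440., 377.]), array([381., 388.])]
0.147 [array([403., 408.]), array([463., 396.]), array([440., 367.]), array([381., 378.])]
```

>>> jog_arm:
  commands:
    - [[-0.002,-0.001,-0.004],0,1]
    - [[-0.001,0,-0.004],0,1]
    - [[0,0,0],0,1]

```text
time_s: 58.5
tool_pos: [0.6389, 0.0986, 0.1363]
ee_rot: [-0.489, 0.508, -0.5, 0.502]
ft_force: [0.1, -0.5, 0.3]
width: 0.0003
```

```bash
python3 -c "
from h import *
st();f=grab('side');crop(f,260,130,310,190,12,'s45.png');s=ctrl.sense();p=pix(f,s['tool_pos']);print((p-[260,130])*12)"
```

```text
t 58.5 tcp [0.6389 0.0986 0.1363] jawx [-0.017 -1.    -0.021] fing y [ 0.005  0.021 -1.   ] F [ 0.06 -0.52  0.29] w 0.0003 J [0.02 0.31 1.54 0.02 1.29 1.6 ]
[247.72944732 411.86238432]
```

>>> jog_arm:
  commands:
    - [[0,-0.003,-0.003],0,1]
    - [[0,-0.002,-0.003],0,1]
    - [[0,0,-0.002],0,1]
    - [[0,0,0],0,1]

```text
time_s: 58.95
tool_pos: [0.6394, 0.0928, 0.1283]
ee_rot: [-0.489, 0.508, -0.501, 0.502]
ft_force: [0.5, 0.0, 0.4]
width: 0.0005
```

```bash
python3 -c "
from h import *
st();f=grab('side');crop(f,260,130,310,190,12,'s46.png');f=grab('wrist','w46.png')"
```

```text
t 58.95 tcp [0.6394 0.0928 0.1283] jawx [-0.017 -1.    -0.021] fing y [ 0.006  0.021 -1.   ] F [0.49 0.03 0.41] w 0.0005 J [0.01 0.32 1.55 0.02 1.27 1.59]
```

>>> jog_arm:
  commands:
    - [[0,0,-0.004],0,1]
    - [[0,0,-0.004],0,1]
    - [[0,0,0],0,1]

```text
time_s: 59.35
tool_pos: [0.6412, 0.0948, 0.1229]
ee_rot: [-0.487, 0.507, -0.501, 0.504]
ft_force: [-0.4, -1.6, 1.6]
width: 0.0003
```

```bash
python3 -c "
from h import *
st();f=grab('side');crop(f,230,130,310,190,9,'s47.png')"
```

```text
t 59.35 tcp [0.6412 0.0948 0.1229] jawx [-0.017 -1.    -0.024] fing y [ 0.011  0.024 -1.   ] F [-0.44 -1.64  1.57] w 0.0003 J [0.01 0.32 1.55 0.02 1.26 1.59]
```

>>> jog_arm:
  commands:
    - [[0,0.001,-0.003],0,1]
    - [[0,0.001,-0.003],0,1]
    - [[0,0.001,-0.003],0,1]
    - [[0,0.001,-0.003],0,1]
    - [[0,0,0],0,1]

```text
time_s: 59.9
tool_pos: [0.6423, 0.1021, 0.1141]
ee_rot: [-0.485, 0.507, -0.5, 0.507]
ft_force: [-0.5, -1.1, 2.2]
width: 0.0003
```

```bash
python3 -c "
from h import *
st();f=grab('side');crop(f,200,100,310,190,7,'s48.png')"
```

```text
t 59.9 tcp [0.6423 0.1021 0.1141] jawx [-0.016 -0.999 -0.028] fing y [ 0.015  0.028 -0.999] F [-0.51 -1.06  2.22] w 0.0003 J [0.02 0.33 1.56 0.03 1.24 1.6 ]
```

>>> jog_arm:
  commands:
    - [[-0.001,0,-0.003],0,1]
    - [[0,0.001,-0.004],0,1]
    - [[0,0.001,-0.004],0,1]
    - [[0,0.001,-0.004],0,1]
    - [[0,0,0],0,1]

```text
time_s: 60.45
tool_pos: [0.6434, 0.1093, 0.1029]
ee_rot: [-0.482, 0.508, -0.5, 0.51]
ft_force: [-0.8, -0.7, 2.2]
width: 0.0006
```

```bash
python3 -c "
from h import *
st();f=grab('side');crop(f,200,100,310,190,7,'s49.png');f=grab('wrist','w49.png')"
```

```text
t 60.45 tcp [0.6434 0.1093 0.1029] jawx [-0.016 -0.999 -0.036] fing y [ 0.02   0.035 -0.999] F [-0.82 -0.66  2.16] w 0.0006 J [0.03 0.34 1.56 0.04 1.21 1.6 ]
```

>>> jog_arm:
  commands:
    - [[0,0,0],0,1]
    - [[0,0,-0.002],0,1]
    - [[0,0,-0.002],0,1]
    - [[-0.001,0,-0.003],0,1]
    - [[0,0,-0.003],0,1]
    - [[0,0,-0.003],0,1]
    - [[0,0,0],0,1]
    - [[0,0,0],0,1]
    - [[0,0,0],0,1]

```text
time_s: 61.45
tool_pos: [0.6442, 0.112, 0.0975]
ee_rot: [-0.479, 0.508, -0.5, 0.512]
ft_force: [-1.4, 1.8, 3.2]
width: 0.0002
```

```bash
python3 -c "
from h import *
st();f=grab('side');crop(f,200,100,310,190,7,'s50.png');f=grab('wrist','w50.png')"
```

```text
t 61.45 tcp [0.6442 0.112  0.0975] jawx [-0.016 -0.999 -0.041] fing y [ 0.025  0.041 -0.999] F [-1.42  1.77  3.22] w 0.0002 J [0.03 0.35 1.57 0.04 1.2  1.6 ]
```

>>> jog_arm:
  commands:
    - [[0,0,0],0,1]
    - [[0,0,-0.002],0,1]
    - [[0,0,0],0,1]
    - [[0,0,0],0,1]
    - [[0,0,0],0,1]
    - [[0,-0.001,0.005],0,1]
    - [[0,-0.002,0.008],0,1]
    - [[0,-0.002,0.012],0,1]
    - [[0,0,0.02],0,1]
    - [[0,0,0.025],0,1]

```text
time_s: 62.55
tool_pos: [0.6412, 0.1044, 0.1643]
ee_rot: [-0.482, 0.51, -0.499, 0.509]
ft_force: [-0.2, -0.3, 0.1]
width: 0.0004
```

>>> jog_arm:
  commands:
    - [[0.01,0,0.04],0,0.5]
    - [[0.02,0,0.04],0,0]
    - [[0.02,0.02,0.02],0,0]
    - [[0,0.03,0],0,0]
    - [[0,0.03,0],0,0]
    - [[0,0,0],0,0]

```text
time_s: 63.15
tool_pos: [0.6943, 0.1831, 0.2779]
ee_rot: [-0.478, 0.509, -0.502, 0.51]
ft_force: [0.2, 0.8, 0.3]
width: 0.0407
```

```bash
python3 -c "
from h import *
st();f=grab('side');crop(f,180,80,330,200,5.3,'s51.png');f=grab('wrist','w51.png');grab('top','top51.png')"
```

```text
t 63.15 tcp [0.6943 0.1831 0.2779] jawx [-0.022 -0.999 -0.039] fing y [ 0.026  0.038 -0.999] F [0.24 0.75 0.3 ] w 0.0407 J [0.13 0.38 1.19 0.03 1.54 1.72]
```

```bash
python3 - <<'E'
from h import *
st()
f=grab("wrist","pics/w60.png"); g=grab("top","pics/t60.png")
E
```

```text
t 63.3 tcp [0.6942 0.1791 0.2767] jawx [-0.025 -0.999 -0.037] fing y [ 0.024  0.036 -0.999] F [ 0.3  -0.25 -0.34] w 0.0527 J [0.13 0.38 1.19 0.03 1.54 1.72]
```

```bash
cat h.py
```

```text
import numpy as np, cv2
from workcell import ctrl
from scipy.spatial.transform import Rotation as Rn
def grab(n,save=None):
    f=ctrl.grab_frame(n)
    if save: cv2.imwrite("pics/"+save,f["pixels"])
    return f
def ray(f,u,v,cam):
    K=f["camera_matrix"]; x=(u-K[0,2])/K[0,0]; y=(v-K[1,2])/K[1,1]
    if cam=="wrist":
        r=np.hypot(x,y); d=np.array([0,0,1.]) if r<1e-9 else np.array([np.sin(r)*x/r,np.sin(r)*y/r,np.cos(r)])
    else: d=np.array([x,y,1.])
    return f["R"].T@d
def w(f,u,v,z,cam="top"):
    c=-f["R"].T@f["t"]; d=ray(f,u,v,cam); return c+d*(z-c[2])/d[2]
def pix(f,X,cam="top"):
    K=f["camera_matrix"]; c=f["R"]@np.asarray(X,float)+f["t"]
    if cam=="wrist":
        rho=np.hypot(c[0],c[1]); th=np.arctan2(rho,c[2]); return np.array([K[0,2]+K[0,0]*th*c[0]/rho,K[1,2]+K[1,1]*th*c[1]/rho])
    return np.array([K[0,2]+K[0,0]*c[0]/c[2],K[1,2]+K[1,1]*c[1]/c[2]])
def crop(f,u0,v0,u1,v1,s,save):
    im=cv2.resize(f["pixels"][v0:v1,u0:u1],None,fx=s,fy=s,interpolation=cv2.INTER_CUBIC); cv2.imwrite("pics/"+save,im)
def st():
    s=ctrl.sense(); R=Rn.from_quat(s["ee_rot"]).as_mat
[... 1194 characters left out ...]
round(4),"yaw %.1f"%np.degrees(np.arctan2(S[1,0],S[0,0])),"noseup %.3f roll %.3f"%(S[2,0],S[2,1]),"tcp",s['tool_pos'].round(4),"F",s['ft_force'].round(1),"w %.4f"%s['width'])
        R=Rn.from_euler('z',PY).as_matrix().T
        print(" pan frame o",(T2(PAN,PY,o)*1e3).round(1),"tip",(T2(PAN,PY,tip)*1e3).round(1),"yawrel %.1f"%np.degrees((np.arctan2(S[1,0],S[0,0])-PY-np.pi+np.pi)%(2*np.pi)-np.pi))
        print(" stand frame o",(T2(STAND,SY,o)*1e3).round(1),"tip",(T2(STAND,SY,tip)*1e3).round(1))
    return o,S
def beadpos(L,h=.0193,name='wrist',save=None):
    o,S=scoop();f=grab('wrist',save);z=o[2]+h
    for u,v in L:
        P=w(f,u,v,z,'wrist');print((u,v),"scoop",(S.T@(P-o)*1e3).round(0))
```

```bash
python3 - <<'E'
from h import *
f=grab("wrist","w61.png"); g=grab("top","t61.png")
E
```

View pics/w61.png

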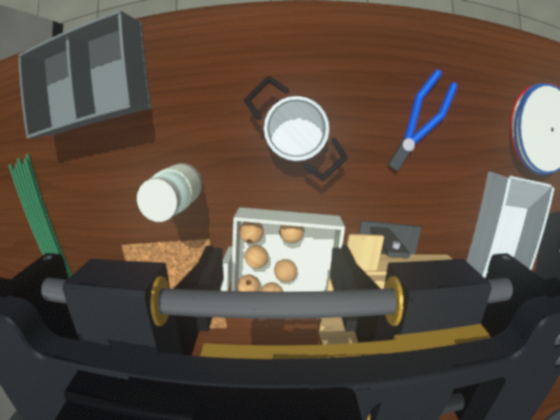

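View pics/t61.png

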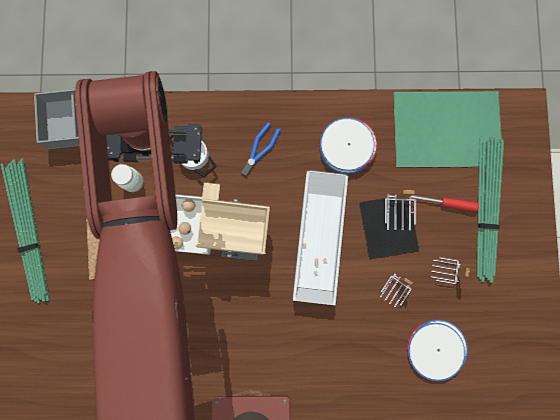

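```bash
python3 - <<'E'
from h import *
f=grab("wrist"); crop(f,190,180,400,330,3.5,"w62.png"); g=grab("side","s62.png")
p,r=fit(f,[(.075,.075,.05),(.075,-.075,.05)],[(235,208),(344,214)],(.56,.18,-.1),"wrist");print(p,r)
a=w(f,235,208,.05,"wrist");b=w(f,344,214,.05,"wrist");print(a,b,np.linalg.norm(a-b))
E
```

```text
[ 0.57793953  0.17746973 -0.07502962] 1.680498124480721
[0.65828507 0.24437824 0.05      ] [0.64740804 0.09935701 0.05      ] 0.14542856019681547
```

View pics/w62.png

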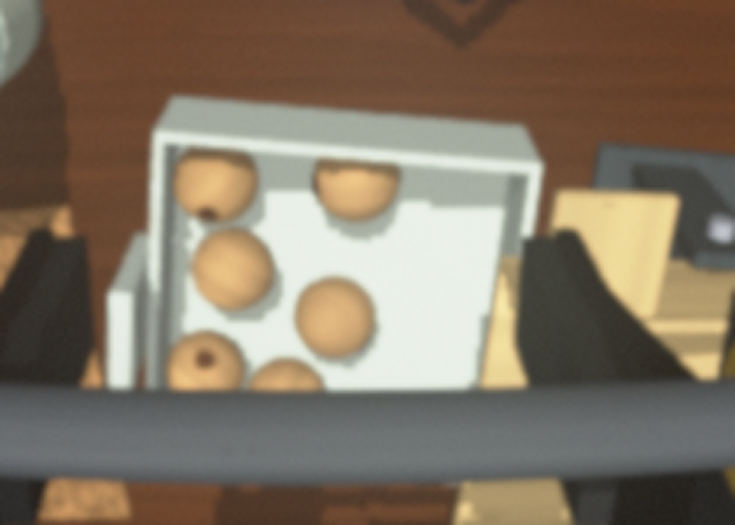

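View pics/s62.png

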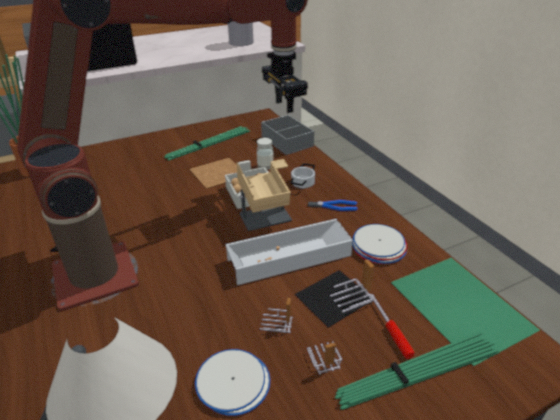

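```bash
python3 - <<'E'
from h import *
f=grab("wrist")
M=[(.075,.075,.05),(.075,-.075,.05),(.022,.085,.085),(.022,.075,.085)]
P=[(233.4,217.7),(345.1,226.3),(220.9,262.5),(228.0,263.2)]
p,r=fit(f,M,P,(.56,.18,-.1),"wrist");print(p,r)
p,r=fit(f,M[:2],P[:2],(.56,.18,-.1),"wrist");print(p,r)
s=st()
E
```

```text
[ 0.56351773  0.18048805 -0.10557365] 0.8091655109046485
[ 0.56289645  0.17999554 -0.09765968] 0.34270130546588007
t 63.65 tcp [0.6942 0.179  0.2765] jawx [-0.026 -0.999 -0.037] fing y [ 0.024  0.036 -0.999] F [ 0.09 -0.29  0.88] w 0.08 J [0.13 0.38 1.19 0.03 1.54 1.72]
```

>>> jog_arm:
  commands:
    - [[-0.016,0.01,0],-0.5,0.4]
    - [[-0.016,0.01,0],-0.6,0.4]
    - [[-0.016,0.01,-0.01],-0.6,0.4]
    - [[-0.016,0.01,-0.015],-0.6,0.4]
    - [[-0.016,0.01,-0.018],-0.6,0.4]
    - [[-0.016,0.01,-0.018],-0.6,0.4]
    - [[-0.014,0.01,-0.018],-0.5,0.4]
    - [[-0.01,0.009,-0.018],-0.5,0.4]
    - [[0,0,-0.015],0,0.4]
    - [[0,0,0],0,0.4]
  force: 60

```text
time_s: 64.65
tool_pos: [0.5706, 0.2563, 0.1617]
ee_rot: [-0.455, 0.529, -0.526, 0.487]
ft_force: [-1.2, -0.1, -0.1]
width: 0.052
```

```bash
python3 - <<'E'
from h import *
s=st();f=grab("wrist","w63.png")
E
```

```text
t 64.65 tcp [0.5706 0.2563 0.1617] jawx [-0.113 -0.993 -0.037] fing y [ 0.031  0.034 -0.999] F [-1.24 -0.05 -0.1 ] w 0.052 J [0.28 0.22 1.61 0.02 1.28 1.96]
```

View pics/w63.png

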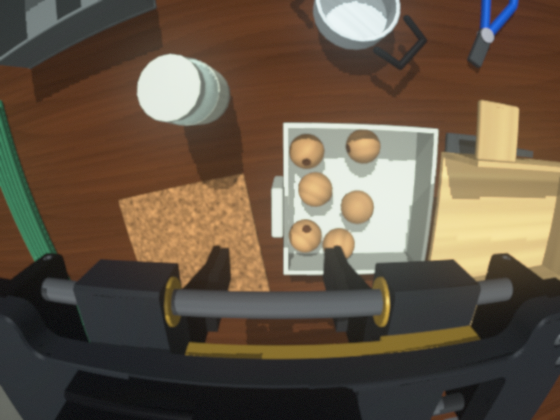

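```bash
python3 - <<'E'
from h import *
f=grab("wrist");crop(f,250,100,450,290,3.5,"w64.png")
M=[(.075,.075,.05),(.075,-.075,.05),(.022,.08,.085),(-.022,.08,.085)]
P=[(284,124),(438,129),(278,179),(277,237)]
p,r=fit(f,M,P,(.56,.18,-.1),"wrist");print(p,r)
for q in P[2:]: print(w(f,*q,.085,"wrist"))
for q in [(121,199),(243,175)]: print(w(f,*q,.004,"wrist"))
E
```

```text
[ 0.56505843  0.18042954 -0.1215598 ] 5.643989103935837
[0.60125763 0.25605323 0.085     ]
[0.55079417 0.26266903 0.085     ]
[0.5858034  0.45158182 0.004     ]
[0.59552762 0.29762534 0.004     ]
```

View pics/w64.png

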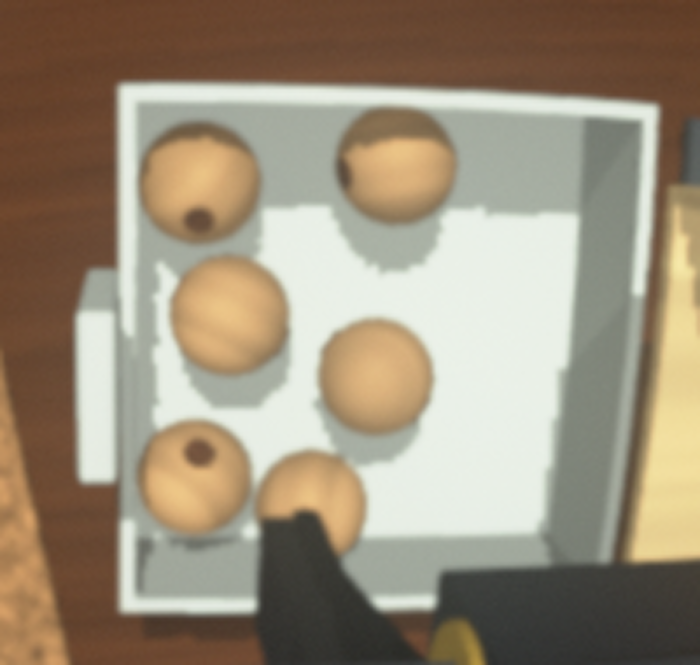

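```bash
python3 - <<'E'
from h import *
f=grab("wrist")
M=[(.075,.075,.05),(.075,-.075,.05),(-.075,.075,.05),(.022,.08,.085),(-.022,.08,.085)]
P=[(284,124.3),(438,130),(284.3,274),(277.8,188.6),(277.8,238)]
p,r=fit(f,M,P,(.56,.18,-.1),"wrist");print(p,r)
a,b=[w(f,*q,.085,"wrist") for q in P[3:]];print(a,b,(a+b)/2)
E
```

```text
[ 0.56372619  0.18018259 -0.10819578] 0.6007172387268156
[0.59411744 0.25732236 0.085     ] [0.55051401 0.26230621 0.085     ] [0.57231572 0.25981428 0.085     ]
```

>>> jog_arm:
  commands:
    - [[0.001,0.002,-0.012],0,0.4]
    - [[0,0.002,-0.014],0,0.4]
    - [[0,0,-0.014],0,0.4]
    - [[0,0,-0.014],0,0.4]
    - [[0,0,-0.014],0,0.4]
    - [[0,0,-0.012],0,0.4]
    - [[0,0,-0.01],0,0.4]
    - [[0,0,-0.008],0,0.4]
    - [[0,0,-0.005],0,0.4]
    - [[0,0,0],0,0.4]

```text
time_s: 65.8
tool_pos: [0.5757, 0.2595, 0.0539]
ee_rot: [-0.452, 0.529, -0.527, 0.488]
ft_force: [-0.1, -0.3, -0.3]
width: 0.0519
```

```bash
python3 - <<'E'
from h import *
s=st();f=grab("wrist","w65.png")
E
```

```text
t 65.8 tcp [0.5757 0.2595 0.0539] jawx [-0.115 -0.993 -0.04 ] fing y [ 0.037  0.035 -0.999] F [-0.12 -0.32 -0.34] w 0.0519 J [0.29 0.34 1.68 0.03 1.08 1.96]
```

View pics/w65.png

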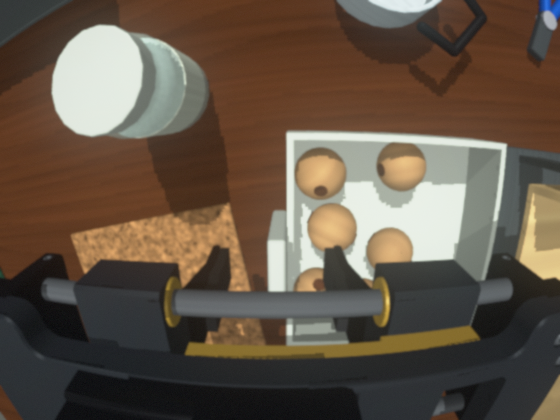

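>>> jog_arm:
  commands:
    - [[-0.003,0,0.004],0,0.4]
    - [[0,0,0],0,1]
    - [[0,0,0],0,1]
    - [[0,0,0],0,1]
    - [[0,0,0],0,1]
    - [[0,0,0],0,1]
    - [[0,0,0],0,1]
    - [[0,0,0],0,1]
    - [[0,0,0],0,1]
    - [[0,0,0],0,1]
  force: 60

```text
time_s: 66.85
tool_pos: [0.576, 0.2599, 0.0638]
ee_rot: [0.449, -0.527, 0.529, -0.491]
ft_force: [-0.6, -0.0, 1.2]
width: 0.0011
```

>>> jog_arm:
  commands:
    - [[0,0,0.004],0,1]
    - [[0,0,0.006],0,1]
    - [[0,0,0.005],0,1]
    - [[0,0,0],0,1]

```text
time_s: 67.25
tool_pos: [0.5756, 0.2603, 0.0793]
ee_rot: [0.449, -0.527, 0.529, -0.49]
ft_force: [0.0, 0.9, 0.1]
width: 0.0004
```

```bash
python3 - <<'E'
from h import *
s=st();f=grab("wrist","w66.png")
E
```

```text
t 67.25 tcp [0.5756 0.2603 0.0793] jawx [-0.115 -0.992 -0.042] fing y [ 0.045  0.037 -0.998] F [0.04 0.91 0.05] w 0.0004 J [0.29 0.3  1.67 0.03 1.12 1.96]
```

View pics/w66.png

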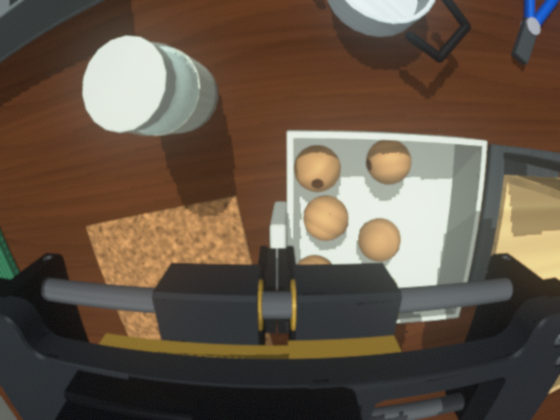

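```bash
python3 - <<'E'
from h import *
s=ctrl.sense();f=grab("wrist");crop(f,230,110,510,330,2.8,"w67.png")
print("tcp px",pix(f,s["tool_pos"],"wrist"))
M=[(.075,.075,.05),(.075,-.075,.05)]
P=[(288,131),(487,142)]
p,r=fit(f,M,P,(.56,.18,-.1),"wrist");print(p,r)
c,sn=np.cos(-.108),np.sin(-.108)
for X in [(.022,.08,.085),(-.022,.08,.085),(.075,.075,.05),(.075,-.075,.05)]:
  print(X,pix(f,[.5637+c*X[0]-sn*X[1],.1802+sn*X[0]+c*X[1],X[2]],"wrist"))
print(ctrl.tcp_to_grasp)
E
```

```text
tcp px [278.4780574  249.08334444]
[ 0.56235233  0.18132253 -0.11515541] 0.6609801911203022
(0.022, 0.08, 0.085) [279.36744565 222.7960796 ]
(-0.022, 0.08, 0.085) [279.7659409 289.2518688]
(0.075, 0.075, 0.05) [288.19889097 129.60249978]
(0.075, -0.075, 0.05) [488.26174771 139.43541468]
0.0187
```

View pics/w67.png

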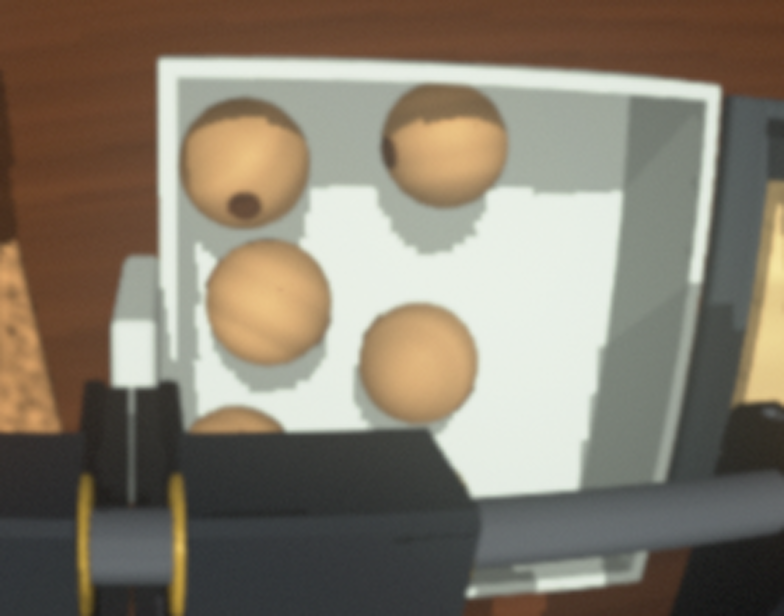

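>>> jog_arm:
  commands:
    - [[0,0,0.012],0,1]
    - [[0,0,0.012],0,1]
    - [[0,0,0.006],0,0.4]
    - [[0,0,0],0,0.4]
    - [[0,0,0],0,0.4]
    - [[0,0,0],0,0.4]
    - [[0,0,0],0,0.4]

```text
time_s: 68.05
tool_pos: [0.5751, 0.2602, 0.1116]
ee_rot: [0.45, -0.527, 0.528, -0.49]
ft_force: [-0.7, -0.1, -0.1]
width: 0.0326
```

```bash
python3 - <<'E'
from h import *
s=st();f=grab("wrist","w68.png");g=grab("side");crop(g,190,90,330,240,4,"s68.png")
E
```

```text
t 68.05 tcp [0.5751 0.2602 0.1116] jawx [-0.115 -0.992 -0.042] fing y [ 0.044  0.037 -0.998] F [-0.7  -0.07 -0.09] w 0.0326 J [0.29 0.26 1.65 0.03 1.18 1.96]
```

View pics/w68.png

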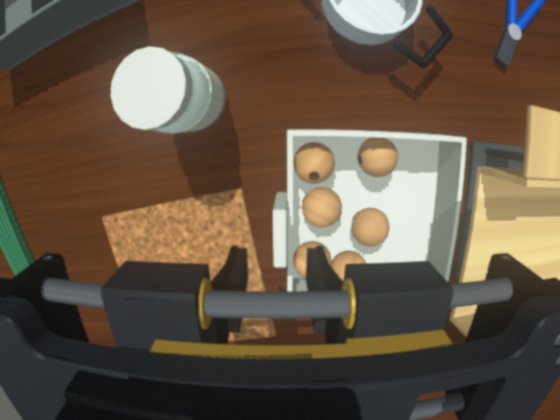

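View pics/s68.png

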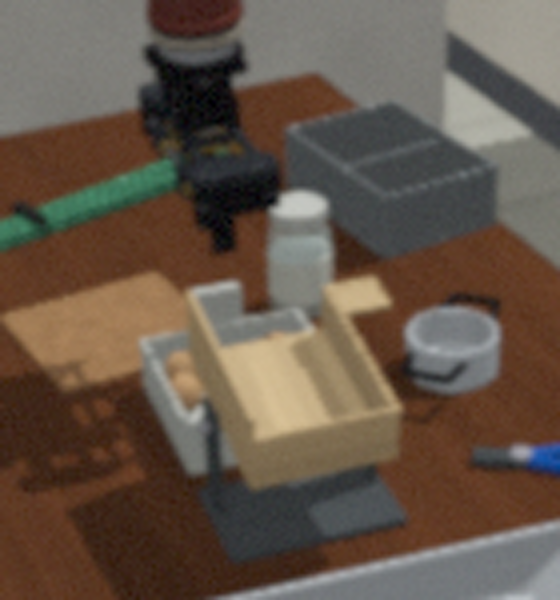

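```bash
python3 - <<'E'
from h import *
s=ctrl.sense();f=grab("side")
print(pix(f,s["tool_pos"],"side"),pix(f,s["tool_pos"]+[0,0,.03],"side"),pix(f,[.572,.26,.085],"side"), pix(f,[.575,.26,.2],"side"))
d=ray(f,245.5,152,"side");c=-f["R"].T@f["t"]
k=(.575-c[0])/d[0];print(c+k*d); k=(.26-c[1])/d[1];print(c+k*d)
E
```

```text
[244.38398252 154.6516798 ] [243.89673743 147.14607662] [244.03923282 161.35055877] [242.91729576 132.03983773]
[0.575      0.24748436 0.12815752]
[0.57989079 0.26       0.12098745]
```

>>> jog_arm:
  commands:
    - [[-0.002,0,-0.012],0,0.4]
    - [[-0.001,0,-0.012],0,0.4]
    - [[-0.001,0,-0.012],0,0.4]
    - [[0,0,-0.01],0,0.4]
    - [[0,0,-0.006],0,0.4]
    - [[0,0,-0.002],0,0.4]
    - [[0,0,0],0,0.4]
    - [[0,0,0],0,0.4]

```text
time_s: 69.0
tool_pos: [0.5684, 0.2595, 0.0495]
ee_rot: [-0.451, 0.528, -0.528, 0.489]
ft_force: [-0.3, 1.0, 0.0]
width: 0.0521
```

```bash
python3 - <<'E'
from h import *
s=st();f=grab("wrist","w69.png");g=grab("side");crop(g,190,90,330,240,4,"s69.png")
E
```

```text
t 69.0 tcp [0.5684 0.2595 0.0495] jawx [-0.115 -0.993 -0.04 ] fing y [ 0.039  0.036 -0.999] F [-0.31  0.98  0.04] w 0.0521 J [0.29 0.33 1.7  0.03 1.07 1.96]
```

View pics/s69.png

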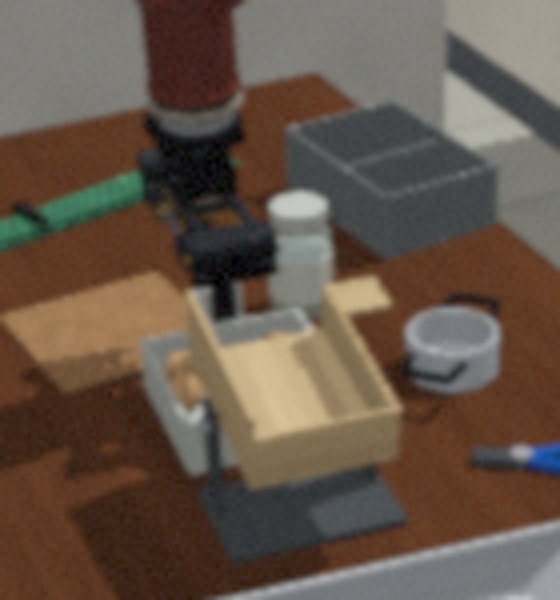

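>>> jog_arm:
  commands:
    - [[0.002,0,0.003],0,0.4]
    - [[0,0,0],0,0.4]

```text
time_s: 69.3
tool_pos: [0.5717, 0.2599, 0.0543]
ee_rot: [0.45, -0.528, 0.528, -0.49]
ft_force: [0.8, 0.4, 0.5]
width: 0.0519
```

```bash
python3 - <<'E'
from h import *
s=st()
E
```

```text
t 69.3 tcp [0.5717 0.2599 0.0543] jawx [-0.115 -0.993 -0.041] fing y [ 0.042  0.037 -0.998] F [0.75 0.36 0.47] w 0.0519 J [0.29 0.33 1.69 0.03 1.08 1.96]
```

>>> jog_arm:
  commands:
    - [[0,0,0],0,1]
    - [[0,0,0],0,1]
    - [[0,0,0],0,1]
    - [[0,0,0],0,1]
    - [[0,0,0],0,1]
    - [[0,0,0],0,1]
    - [[0,0,0],0,1]
  force: 60

```text
time_s: 70.0
tool_pos: [0.5723, 0.2601, 0.0553]
ee_rot: [0.45, -0.528, 0.528, -0.49]
ft_force: [0.5, 1.3, -0.2]
width: 0.0092
```

```bash
python3 - <<'E'
from h import *
s=st();f=grab("wrist","w70.png")
E
```

```text
t 70.0 tcp [0.5723 0.2601 0.0553] jawx [-0.115 -0.992 -0.042] fing y [ 0.043  0.037 -0.998] F [ 0.53  1.3  -0.15] w 0.0092 J [0.29 0.32 1.69 0.03 1.08 1.96]
```

View pics/w70.png

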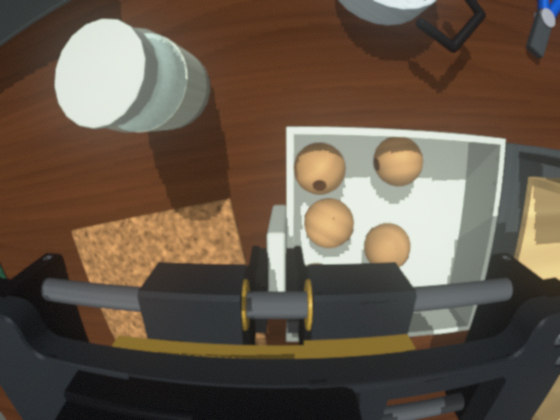

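>>> jog_arm:
  commands:
    - [[0,0,0],0,1]
    - [[0,0,0.003],0,1]
    - [[0,0,0.004],0,1]
    - [[0,0,0.004],0,1]
    - [[0,0,0],0,1]

```text
time_s: 70.55
tool_pos: [0.5704, 0.2595, 0.0649]
ee_rot: [-0.451, 0.528, -0.528, 0.489]
ft_force: [-0.1, 1.3, -3.9]
width: 0.0092
```

```bash
python3 - <<'E'
from h import *
s=st();f=grab("wrist","w71.png")
E
```

```text
t 70.55 tcp [0.5704 0.2595 0.0649] jawx [-0.115 -0.993 -0.04 ] fing y [ 0.039  0.036 -0.999] F [-0.11  1.28 -3.88] w 0.0092 J [0.29 0.31 1.69 0.03 1.1  1.96]
```

View pics/w71.png

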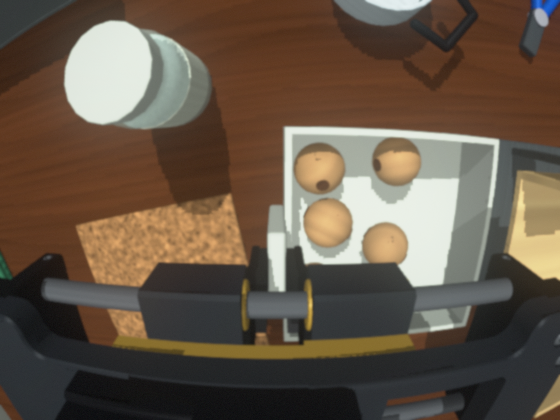

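>>> jog_arm:
  commands:
    - [[0,0.005,0.002],0,1]
    - [[0,0.01,0.003],0,1]
    - [[-0.002,0.014,0.003],0.5,1]
    - [[-0.005,0.015,0.002],1,1]
    - [[-0.006,0.015,0],1,1]
    - [[-0.006,0.015,0],1,1]
    - [[-0.006,0.015,0],1,1]
    - [[-0.006,0.015,0],1,1]
    - [[-0.006,0.015,0],1,1]
    - [[-0.006,0.015,0],1,1]

```text
time_s: 71.6
tool_pos: [0.5219, 0.4055, 0.0746]
ee_rot: [-0.488, 0.496, -0.491, 0.524]
ft_force: [-0.2, 0.3, -3.0]
width: 0.0091
```

```bash
python3 - <<'E'
from h import *
s=st();f=grab("wrist","w72.png")
E
```

```text
t 71.6 tcp [0.5219 0.4055 0.0746] jawx [ 0.026 -0.999 -0.041] fing y [ 0.031  0.041 -0.999] F [-0.21  0.26 -3.  ] w 0.0091 J [0.53 0.37 1.58 0.02 1.14 2.07]
```

View pics/w72.png

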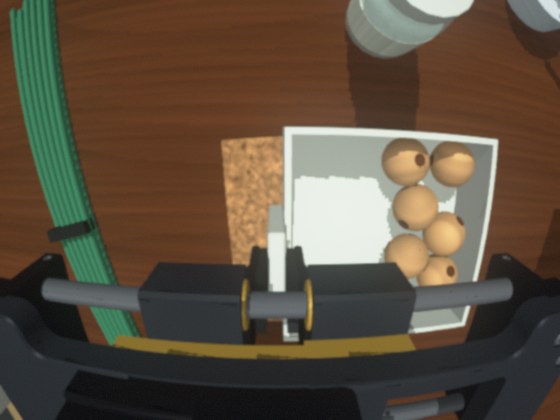

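>>> jog_arm:
  commands:
    - [[-0.005,0.012,0],0.5,1]
    - [[-0.005,0.01,0],0.5,1]
    - [[-0.004,0.008,0],0.3,1]
    - [[-0.003,0.005,0],0,1]
    - [[0,0.002,0],0,1]
    - [[0,0,0],0,1]

```text
time_s: 72.25
tool_pos: [0.5013, 0.4495, 0.0743]
ee_rot: [-0.495, 0.489, -0.483, 0.532]
ft_force: [0.3, -0.4, -2.7]
width: 0.009
```

```bash
python3 - <<'E'
from h import *
s=st();f=grab("wrist","w73.png")
E
```

```text
t 72.25 tcp [0.5013 0.4495 0.0743] jawx [ 0.055 -0.998 -0.042] fing y [ 0.029  0.044 -0.999] F [ 0.3  -0.36 -2.67] w 0.009 J [0.6  0.4  1.55 0.02 1.14 2.11]
```

View pics/w73.png

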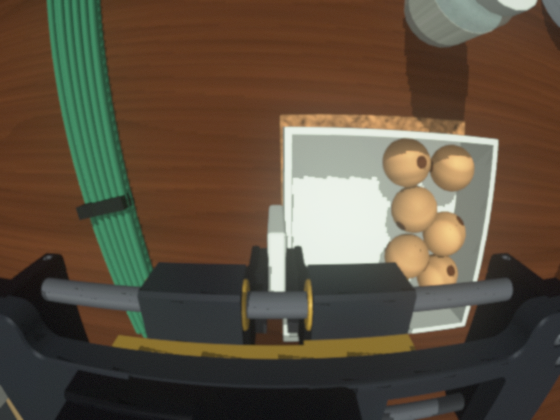

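>>> jog_arm:
  commands:
    - [[0,0,-0.004],0,1]
    - [[0,0,-0.004],0,1]
    - [[0,0,-0.003],0,1]
    - [[0,0,-0.002],0,1]
    - [[0,0,-0.001],0,1]
    - [[0,0,0],0,1]

```text
time_s: 72.9
tool_pos: [0.5032, 0.4487, 0.0604]
ee_rot: [-0.494, 0.489, -0.484, 0.532]
ft_force: [0.1, 0.5, -1.1]
width: 0.0089
```

```bash
python3 - <<'E'
from h import *
s=st()
E
```

```text
t 72.9 tcp [0.5032 0.4487 0.0604] jawx [ 0.053 -0.998 -0.043] fing y [ 0.031  0.045 -0.999] F [ 0.07  0.52 -1.09] w 0.0089 J [0.6  0.42 1.56 0.02 1.12 2.11]
```

>>> jog_arm:
  commands:
    - [[0,0,-0.001],0,1]
    - [[0,0,0],0,0.45]
    - [[0,0,0],0,0.45]
    - [[0,0,0],0,0.45]
    - [[0,0,0],0,0.45]
    - [[0,0,0],0,0.45]
    - [[0,0,0.003],0,0.45]
    - [[0,0,0.01],0,0.45]
    - [[0,0,0.015],0,0.45]
    - [[0,0,0.015],0,0.45]

```text
time_s: 73.9
tool_pos: [0.5032, 0.4476, 0.1049]
ee_rot: [-0.494, 0.489, -0.484, 0.531]
ft_force: [0.1, 0.6, 0.9]
width: 0.048
```

>>> jog_arm:
  commands:
    - [[0,0,0.02],0,0.45]
    - [[0,0,0.02],0,0.45]
    - [[0,0,0.02],0,0.45]
    - [[0,0,0.02],0,0.45]
    - [[0,0,0.02],0,0.45]
    - [[0,0,0.02],0,0.45]
    - [[0,0,0.018],0,0.45]

```text
time_s: 74.6
tool_pos: [0.5045, 0.4486, 0.2616]
ee_rot: [-0.49, 0.488, -0.485, 0.535]
ft_force: [-0.0, 0.0, 1.0]
width: 0.0482
```

```bash
python3 - <<'E'
from h import *
s=st();f=grab("wrist","w74.png");g=grab("top","t74.png")
E
```

```text
t 74.6 tcp [0.5045 0.4486 0.2616] jawx [ 0.054 -0.997 -0.047] fing y [ 0.04   0.049 -0.998] F [-0.05  0.05  0.98] w 0.0482 J [0.6  0.25 1.37 0.02 1.45 2.12]
```

View pics/w74.png

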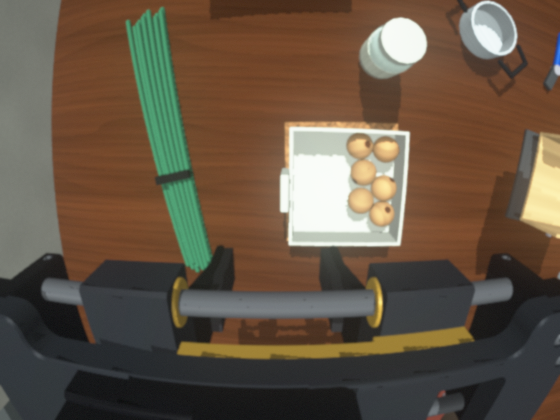

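View pics/t74.png

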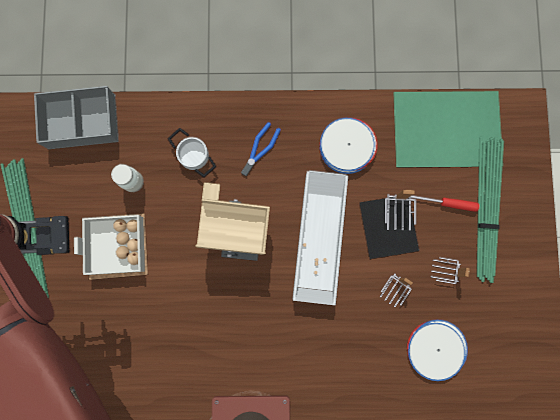

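```bash
python3 - <<'E'
from h import *
f=grab("top"); crop(f,355,175,455,265,8,"t75.png"); crop(f,70,200,160,290,6,"t75b.png")
E
```

```text
(no output)
```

View pics/t75.png

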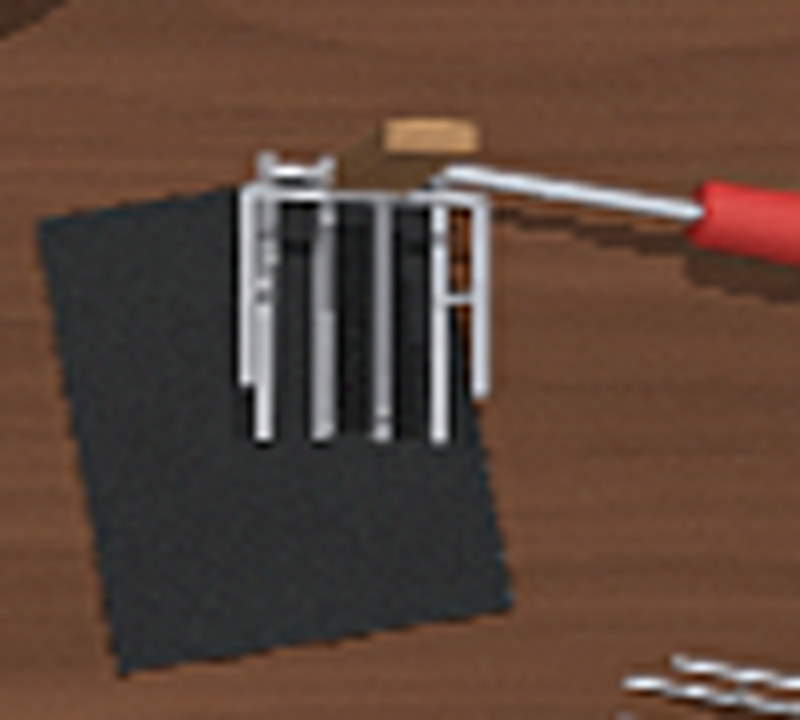

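View pics/t75b.png

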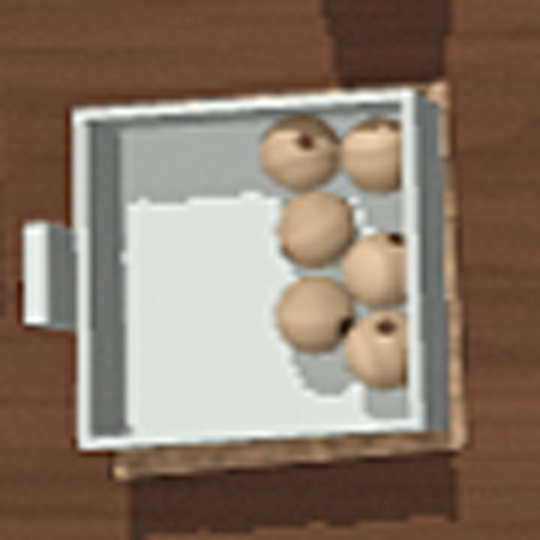

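```bash
python3 - <<'E'
from h import *
import pickle
f=ctrl.grab_frame("top")
M=[(.085,-.03,.006),(.085,-.01,.006),(.085,.01,.006),(.085,.03,.006),(.07,-.04,.023),(.07,.04,.023),(-.01,-.015,.113),(-.01,.015,.113),(.002,-.015,.113),(.002,.015,.113)]
P=[(263,439),(323,439),(382,439),(440,441),(247,387),(482,397),(386,120),(478,121),(386,152),(478,152)]
P=np.array(P)/8+[355-.5+.06,175-.5+.06]
p,r=fit(f,M,P,(.63,-.41,3.1));print(p,r)
c,s=np.cos(p[2]),np.sin(p[2])
print("mid",p[0]+.035*c,p[1]+.035*s,"handle",p[0]-.004*c,p[1]-.004*s)
q=np.array([(38,220),(238,186),(513,605),(120,675)])/8+[355-.5,175-.5]
Mm=[(.08,.07,.003),(-.08,-.07,.003),(-.08,.07,.003)]
print("mat",fit(f,Mm,[q[0],q[2],q[3]],(.55,-.38,.15)))
B=np.array([(75,110),(412,92),(80,445),(422,425)])/6+[70-.5,200-.5]
print("tub",fit(f,[(.075,.075,.054),(.075,-.075,.054),(-.075,.075,.054),(-.075,-.075,.054)],B,(.5,.37,.05)))
st()
E
```

```text
[ 0.62854939 -0.41409599  3.09835099] 0.6253808178764189
mid 0.5935821030960556 -0.4125830064651539 handle 0.6325456468648613 -0.41426890592134036
mat (array([ 0.55423542, -0.38451997,  0.15352063]), np.float64(0.6753856318230191))
tub (array([0.5074923 , 0.36726306, 0.05103765]), np.float64(0.498474854075738))
t 74.8 tcp [0.5045 0.4486 0.2594] jawx [ 0.054 -0.997 -0.046] fing y [ 0.04   0.049 -0.998] F [-0.01 -0.24 -1.1 ] w 0.0477 J [0.6  0.26 1.38 0.02 1.45 2.12]
```

>>> jog_arm:
  commands:
    - [[0.001,-0.008,0.005],0.5,0.1]
    - [[0.003,-0.014,0.005],1.5,0.1]
    - [[0.003,-0.02,0.002],2,0.1]
    - [[0.003,-0.02,0],2,0.1]
    - [[0.003,-0.02,0],2,0.1]
    - [[0.003,-0.02,0],2,0.1]
    - [[0.003,-0.02,0],2,0.1]
    - [[0.003,-0.02,0],2,0.1]
    - [[0.003,-0.02,0],2,0.1]
    - [[0.003,-0.02,0],2,0.1]

```text
time_s: 75.8
tool_pos: [0.5254, 0.2541, 0.2575]
ee_rot: [-0.573, 0.403, -0.387, 0.6]
ft_force: [-0.3, 0.1, 0.7]
width: 0.0783
```

>>> jog_arm:
  commands:
    - [[0.003,-0.02,0],2,0.1]
    - [[0.003,-0.02,0],2,0.1]
    - [[0.003,-0.02,0],2,0.1]
    - [[0.003,-0.02,0],2,0.1]
    - [[0.003,-0.02,0],2,0.1]
    - [[0.003,-0.02,0],2,0.1]
    - [[0.003,-0.02,0],2,0.1]
    - [[0.003,-0.02,0],2,0.1]
    - [[0.003,-0.02,0],2,0.1]
    - [[0.003,-0.02,0],2,0.1]

```text
time_s: 76.8
tool_pos: [0.5466, 0.0395, 0.2446]
ee_rot: [-0.643, 0.298, -0.265, 0.654]
ft_force: [0.2, 0.5, -0.6]
width: 0.0782
```

```bash
python3 - <<'E'
from h import *
s=st()
E
```

```text
t 76.8 tcp [0.5466 0.0395 0.2446] jawx [ 0.682 -0.73  -0.05 ] fing y [-0.037  0.034 -0.999] F [ 0.23  0.47 -0.59] w 0.0782 J [-0.09  0.04  1.64  0.03  1.5   0.72]
```

>>> jog_arm:
  commands:
    - [[0.004,-0.02,0.003],2,0.1]
    - [[0.004,-0.02,0.003],2,0.1]
    - [[0.004,-0.02,0.002],2,0.1]
    - [[0.004,-0.02,0.002],2,0.1]
    - [[0.004,-0.02,0.001],2,0.1]
    - [[0.004,-0.02,0.001],2,0.1]
    - [[0.004,-0.02,0],2,0.1]
    - [[0.004,-0.02,0],2,0.1]
    - [[0.004,-0.02,0],2,0.1]
    - [[0.004,-0.02,0],2,0.1]

```text
time_s: 77.8
tool_pos: [0.5767, -0.1718, 0.2444]
ee_rot: [-0.687, 0.185, -0.133, 0.69]
ft_force: [-0.7, 0.3, 0.2]
width: 0.078
```

>>> jog_arm:
  commands:
    - [[0.004,-0.02,0.001],2,0.1]
    - [[0.004,-0.02,0.001],2,0.1]
    - [[0.004,-0.02,0],2,0.1]
    - [[0.004,-0.02,0],2,0.1]
    - [[0.004,-0.018,0],2,0.1]
    - [[0.004,-0.016,0],1.5,0.1]
    - [[0.004,-0.014,0],1,0.1]
    - [[0.004,-0.01,0],0.5,0.1]
    - [[0,0,0],0,0.1]

```text
time_s: 78.7
tool_pos: [0.5996, -0.3189, 0.2336]
ee_rot: [-0.701, 0.111, -0.043, 0.703]
ft_force: [-1.3, 0.0, -0.3]
width: 0.0785
```

```bash
python3 - <<'E'
from h import *
s=st();f=grab("wrist","w76.png")
E
```

```text
t 78.7 tcp [ 0.5996 -0.3189  0.2336] jawx [ 0.972 -0.217 -0.096] fing y [-0.095  0.012 -0.995] F [-1.26  0.04 -0.27] w 0.0785 J [-0.58  0.41  1.23 -0.04  1.59 -0.36]
```

View pics/w76.png

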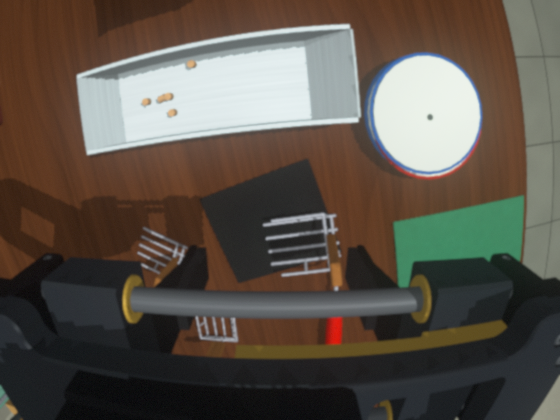

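>>> jog_arm:
  commands:
    - [[0.003,-0.012,0.002],1,0.1]
    - [[0.004,-0.013,0.002],1.5,0.1]
    - [[0.004,-0.013,0.002],1.5,0.1]
    - [[0.004,-0.013,0.002],1.5,0.1]
    - [[0.004,-0.013,0.002],1.5,0.1]
    - [[0.004,-0.012,0],1.5,0.1]
    - [[0.003,-0.008,0],1,0.1]
    - [[0,0,0],0,0.1]

```text
time_s: 79.55
tool_pos: [0.6268, -0.404, 0.2452]
ee_rot: [0.708, -0.047, -0.021, -0.704]
ft_force: [0.9, 0.1, -0.3]
width: 0.0781
```

```bash
python3 - <<'E'
from h import *
s=st()
E
```

```text
t 79.55 tcp [ 0.6268 -0.404   0.2452] jawx [ 0.995 -0.037 -0.097] fing y [-0.097 -0.004 -0.995] F [ 0.94  0.07 -0.34] w 0.0781 J [-0.65  0.57  0.99 -0.06  1.65 -0.61]
```

>>> jog_arm:
  commands:
    - [[0.001,-0.002,-0.015],0,0.1]
    - [[0.001,-0.002,-0.018],0,0.1]
    - [[0.001,-0.002,-0.018],0,0.1]
    - [[0.001,-0.002,-0.015],0,0.1]
    - [[0.001,-0.002,-0.01],0,0.1]
    - [[0,0,0],0,0.1]

```text
time_s: 80.15
tool_pos: [0.6307, -0.411, 0.1596]
ee_rot: [0.707, -0.048, -0.023, -0.705]
ft_force: [-0.1, -0.2, 0.8]
width: 0.0786
```

```bash
python3 - <<'E'
from h import *
s=st();f=grab("wrist","w77.png")
E
```

```text
t 80.15 tcp [ 0.6307 -0.411   0.1596] jawx [ 0.994 -0.036 -0.101] fing y [-0.101 -0.001 -0.995] F [-0.1  -0.19  0.79] w 0.0786 J [-0.65  0.63  1.06 -0.06  1.53 -0.61]
```

View pics/w77.png

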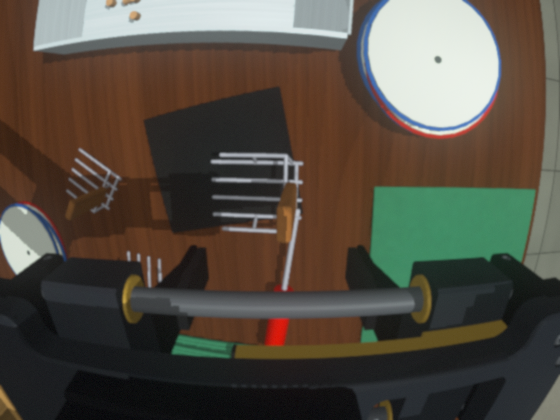

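```bash
python3 - <<'E'
from h import *
s=ctrl.sense();f=grab("wrist");crop(f,190,130,330,260,5,"w78.png")
print(pix(f,[.6325,-.4143,.113],"wrist"),pix(f,s["tool_pos"],"wrist"))
for dx,dy in [(.006,.015),(.006,-.015),(-.006,.015),(-.006,-.015)]: print(pix(f,[.6325+dx,-.4143+dy,.113],"wrist"))
E
```

```text
[283.73360863 227.19657489] [275.04785074 249.23077157]
[291.18314544 208.25182753]
[292.03742761 245.33731479]
[275.10658211 208.34446137]
[276.59324597 245.2668866 ]
```

View pics/w78.png

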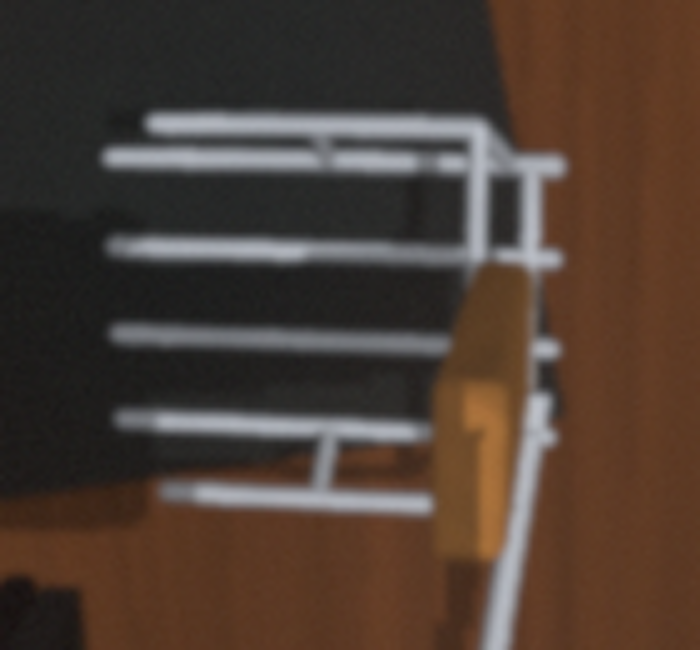

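>>> jog_arm:
  commands:
    - [[0,0,-0.01],0,0.3]
    - [[0,0,-0.015],0,0.3]
    - [[0,0,-0.015],0,0.3]
    - [[0,0,-0.015],0,0.3]
    - [[0,0,-0.014],0,0.3]
    - [[0,0,-0.008],0,0.3]
    - [[0,0,-0.003],0,0.3]
    - [[0,0,0],0,0.3]

```text
time_s: 81.05
tool_pos: [0.6318, -0.4115, 0.0765]
ee_rot: [0.708, -0.047, -0.022, -0.704]
ft_force: [-1.3, 0.3, 0.4]
width: 0.0608
```

```bash
python3 - <<'E'
from h import *
s=st();f=grab("wrist","w79.png")
E
```

```text
t 81.05 tcp [ 0.6318 -0.4115  0.0765] jawx [ 0.995 -0.036 -0.097] fing y [-0.097 -0.004 -0.995] F [-1.29  0.25  0.44] w 0.0608 J [-0.65  0.69  1.13 -0.06  1.39 -0.6 ]
```

View pics/w79.png

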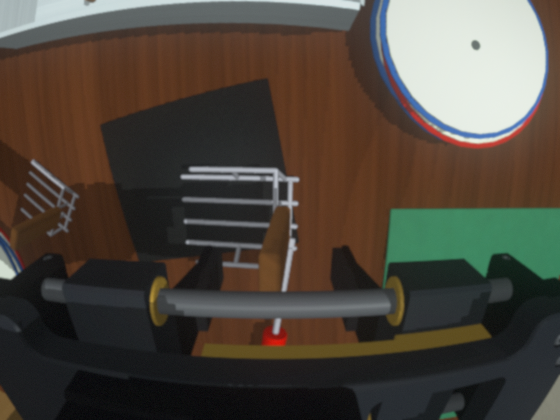

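Handle (at ~(275,250)) lies centred between the fingers. Close.

>>> jog_arm:
  commands:
    - [[0,0,0],0,1]
    - [[0,0,0],0,1]
    - [[0,0,0],0,1]
    - [[0,0,0],0,1]
    - [[0,0,0],0,1]
    - [[0,0,0],0,1]
    - [[0,0,0],0,1]
    - [[0,0,0],0,1]
    - [[0,0,0],0,1]
    - [[0,0,0],0,1]
  force: 40

```text
time_s: 82.1
tool_pos: [0.6339, -0.4132, 0.081]
ee_rot: [0.71, -0.045, -0.02, -0.703]
ft_force: [-0.5, -0.1, 0.8]
width: 0.0113
```

```bash
python3 - <<'E'
from h import *
s=st();f=grab("wrist","w80.png")
E
```

```text
t 82.1 tcp [ 0.6339 -0.4132  0.081 ] jawx [ 0.995 -0.036 -0.091] fing y [-0.091 -0.008 -0.996] F [-0.47 -0.12  0.84] w 0.0113 J [-0.65  0.69  1.13 -0.06  1.39 -0.6 ]
```

View pics/w80.png

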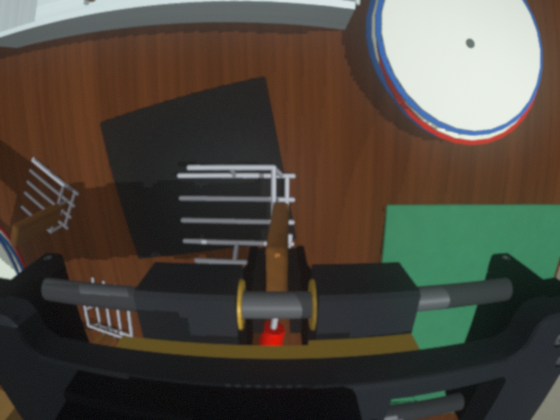

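>>> jog_arm:
  commands:
    - [[0,0,0],0,1]
    - [[0,0,0.006],0,1]
    - [[0,0,0.008],0,1]
    - [[0,0,0.006],0,1]
    - [[0,0,0],0,1]
  force: 60

```text
time_s: 82.65
tool_pos: [0.6276, -0.4118, 0.0835]
ee_rot: [0.707, -0.05, -0.024, -0.705]
ft_force: [-0.2, -0.7, -1.5]
width: 0.0115
```

```bash
python3 - <<'E'
from h import *
s=st();f=grab("wrist","w81.png");g=grab("side");crop(g,290,250,440,370,4.5,"s81.png")
E
```

```text
t 82.65 tcp [ 0.6276 -0.4118  0.0835] jawx [ 0.994 -0.036 -0.105] fing y [-0.105  0.    -0.994] F [-0.21 -0.71 -1.51] w 0.0115 J [-0.65  0.69  1.13 -0.06  1.41 -0.61]
```

View pics/s81.png

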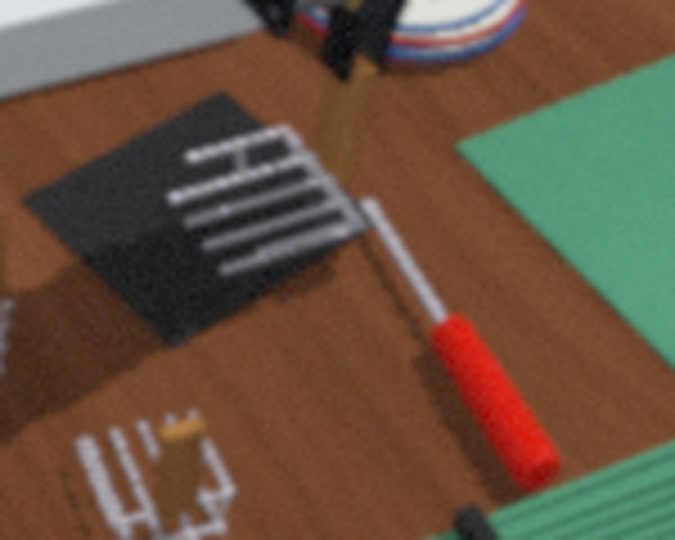

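View pics/w81.png

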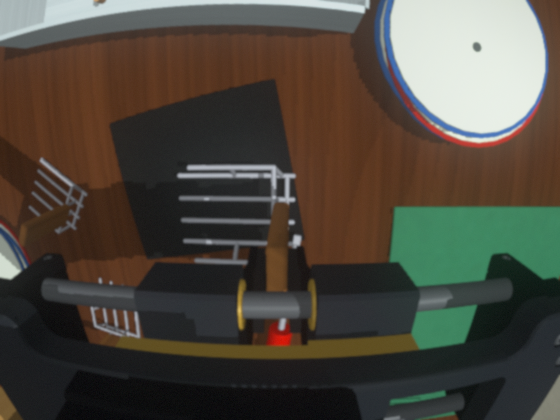

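>>> jog_arm:
  commands:
    - [[0,0,0.008],0,1]
    - [[0,0,0.01],0,1]
    - [[0,0,0.01],0,1]
    - [[0,0,0],0,1]

```text
time_s: 83.15
tool_pos: [0.6291, -0.412, 0.1192]
ee_rot: [0.708, -0.049, -0.023, -0.705]
ft_force: [0.6, -0.4, -0.8]
width: 0.0112
```

```bash
python3 - <<'E'
from h import *
s=st();f=grab("wrist","w82.png");g=grab("side");crop(g,290,220,440,340,4.5,"s82.png")
E
```

```text
t 83.15 tcp [ 0.6291 -0.412   0.1192] jawx [ 0.994 -0.036 -0.101] fing y [-0.101 -0.003 -0.995] F [ 0.57 -0.37 -0.85] w 0.0112 J [-0.65  0.66  1.11 -0.06  1.46 -0.61]
```

View pics/s82.png

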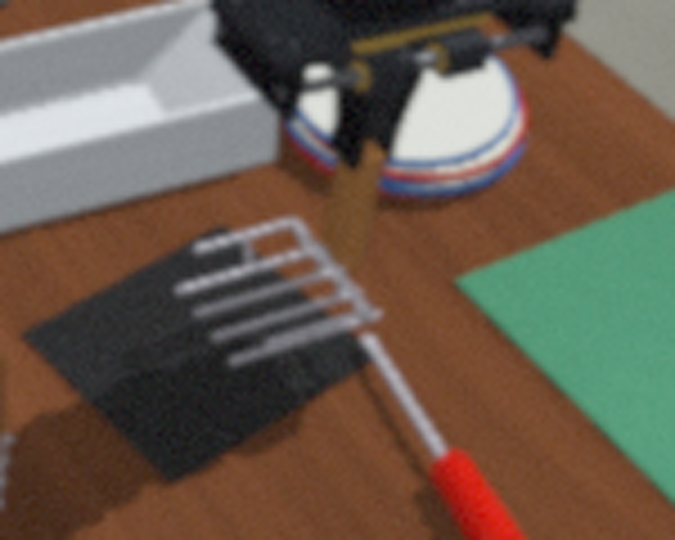

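>>> jog_arm:
  commands:
    - [[-0.006,0.005,0],0,1]
    - [[-0.009,0.007,0],0,1]
    - [[-0.009,0.007,0],0,1]
    - [[-0.008,0.006,0],0,1]
    - [[-0.004,0.002,0],0,1]
    - [[0,0,0],0,1]

```text
time_s: 83.85
tool_pos: [0.5881, -0.3809, 0.1143]
ee_rot: [-0.706, 0.05, 0.025, 0.706]
ft_force: [0.4, 0.2, -2.1]
width: 0.0112
```

```bash
python3 - <<'E'
from h import *
s=st()
E
```

```text
t 83.85 tcp [ 0.5881 -0.3809  0.1143] jawx [ 0.994 -0.035 -0.107] fing y [-0.107  0.002 -0.994] F [ 0.35  0.15 -2.05] w 0.0112 J [-0.65  0.54  1.28 -0.06  1.41 -0.61]
```

>>> jog_arm:
  commands:
    - [[0.002,-0.001,-0.008],0,1]
    - [[0,0,-0.008],0,1]
    - [[0,0,-0.006],0,1]
    - [[0,0,-0.004],0,1]
    - [[0,0,-0.003],0,1]
    - [[0,0,0],0,1]

```text
time_s: 84.45
tool_pos: [0.5907, -0.3823, 0.0814]
ee_rot: [-0.706, 0.051, 0.026, 0.706]
ft_force: [-0.2, 0.2, -0.3]
width: 0.0114
```

```bash
python3 - <<'E'
from h import *
s=st();g=grab("side");crop(g,290,220,440,340,4.5,"s83.png")
E
```

```text
t 84.45 tcp [ 0.5907 -0.3823  0.0814] jawx [ 0.994 -0.036 -0.108] fing y [-0.108  0.003 -0.994] F [-0.16  0.2  -0.35] w 0.0114 J [-0.65  0.58  1.29 -0.06  1.36 -0.6 ]
```

View pics/s83.png

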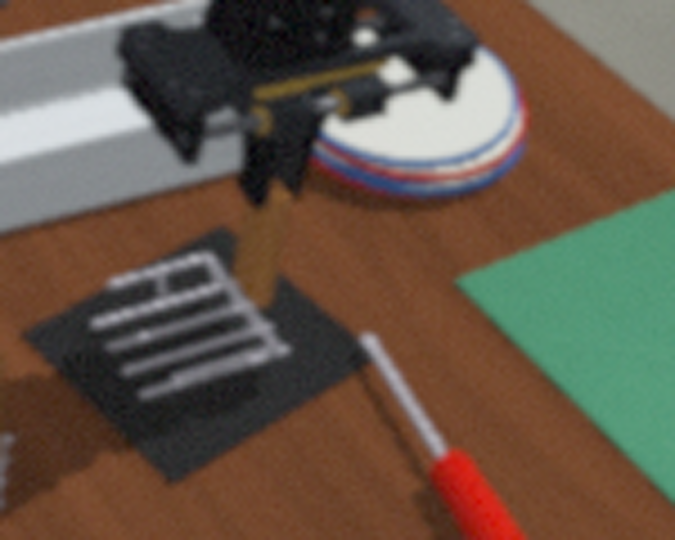

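>>> jog_arm:
  commands:
    - [[0,0,-0.003],0,1]
    - [[0,0,-0.002],0,1]
    - [[0,0,0],0,1]

```text
time_s: 84.8
tool_pos: [0.5928, -0.3832, 0.082]
ee_rot: [0.707, -0.049, -0.024, -0.705]
ft_force: [-0.3, -0.1, -1.2]
width: 0.0113
```

>>> jog_arm:
  commands:
    - [[0,0,-0.004],0,1]
    - [[0,0,0],0,1]
    - [[0,0,0],0,1]

```text
time_s: 85.1
tool_pos: [0.595, -0.3844, 0.0819]
ee_rot: [0.708, -0.047, -0.022, -0.704]
ft_force: [0.3, 0.2, -0.8]
width: 0.0111
```

```bash
python3 - <<'E'
from h import *
s=st();g=grab("side");crop(g,290,220,440,340,4.5,"s84.png")
E
```

```text
t 85.1 tcp [ 0.595  -0.3844  0.0819] jawx [ 0.995 -0.036 -0.098] fing y [-0.098 -0.004 -0.995] F [ 0.31  0.21 -0.85] w 0.0111 J [-0.65  0.58  1.29 -0.06  1.35 -0.6 ]
```

View pics/s84.png

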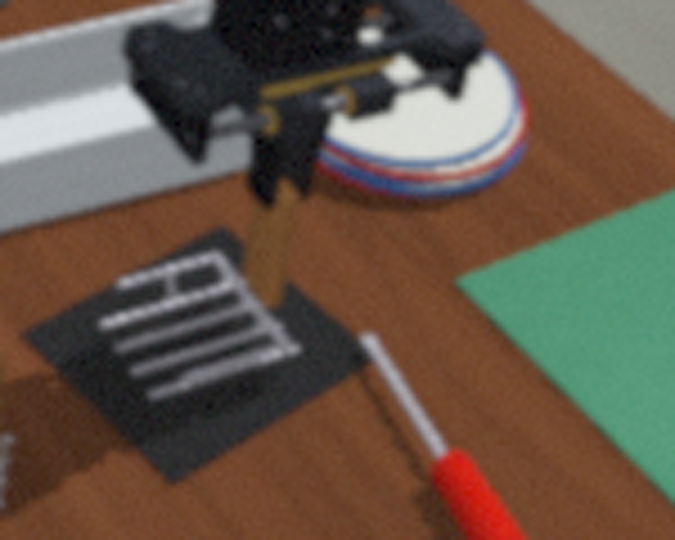

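>>> jog_arm:
  commands:
    - [[0,0,-0.002],0,1]
    - [[0,0,0],0,0.3]
    - [[0,0,0],0,0.3]
    - [[0,0,0],0,0.3]
    - [[0,0,0],0,0.3]
    - [[0,0,0],0,0.3]
    - [[0,0,0],0,0.3]
    - [[0,0,0],0,0.3]

```text
time_s: 85.95
tool_pos: [0.5946, -0.3845, 0.0793]
ee_rot: [0.708, -0.048, -0.022, -0.704]
ft_force: [0.3, -0.0, -0.3]
width: 0.0576
```

```bash
python3 - <<'E'
from h import *
s=st();g=grab("side");crop(g,290,220,440,340,4.5,"s85.png");f=grab("wrist","w85.png")
E
```

```text
t 85.95 tcp [ 0.5946 -0.3845  0.0793] jawx [ 0.994 -0.036 -0.099] fing y [-0.099 -0.004 -0.995] F [ 0.3  -0.05 -0.3 ] w 0.0576 J [-0.65  0.58  1.29 -0.06  1.35 -0.6 ]
```

View pics/s85.png

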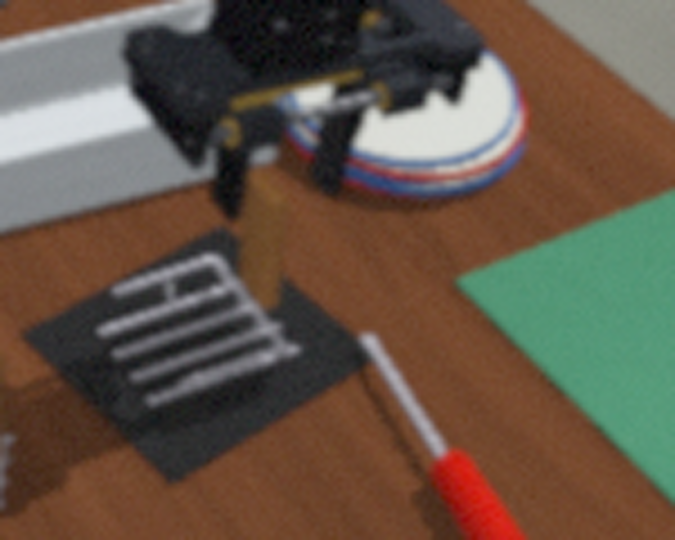

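View pics/w85.png

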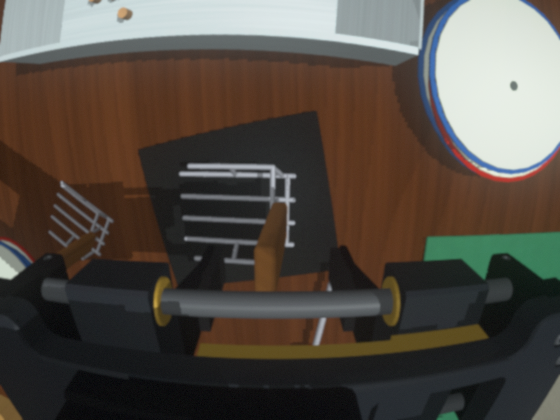

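Scoop settled flat on the mat. Fingers are clear on both sides; lift away and then move aside to check from above.

>>> jog_arm:
  commands:
    - [[0,0,0.008],0,0.3]
    - [[0,0,0.015],0,0.3]
    - [[0,0,0.018],0,0.3]
    - [[0,0,0.018],0,0.3]
    - [[0,0,0.018],0,0.3]
    - [[0,0,0.018],0,0.3]
    - [[0,0,0.018],0,0.3]
    - [[0,0,0.018],0,0.3]
    - [[-0.01,0,0.015],0,0.3]
    - [[-0.01,0,0.01],0,0.3]

```text
time_s: 87.05
tool_pos: [0.5761, -0.385, 0.2572]
ee_rot: [0.711, -0.044, -0.019, -0.702]
ft_force: [-0.7, 0.4, 0.6]
width: 0.061
```

>>> jog_arm:
  commands:
    - [[-0.01,0.012,0],0,0.3]
    - [[-0.015,0.018,0],0,0.3]
    - [[-0.015,0.018,0],0,0.3]
    - [[-0.015,0.018,0],0,0.3]
    - [[-0.015,0.018,0],0,0.3]
    - [[-0.01,0.018,0],0,0.3]
    - [[-0.01,0.018,0],0,0.3]
    - [[-0.005,0.018,0],0,0.3]
    - [[0,0.018,0],0,0.3]
    - [[0,0.015,0],0,0.3]

```text
time_s: 88.05
tool_pos: [0.4745, -0.2116, 0.2734]
ee_rot: [0.715, -0.041, -0.011, -0.698]
ft_force: [0.1, 0.6, 0.4]
width: 0.0607
```

```bash
python3 - <<'E'
from h import *
s=st();f=grab("wrist","w86.png");g=grab("top","t86.png");grab("side","s86.png")
E
```

```text
t 88.05 tcp [ 0.4745 -0.2116  0.2734] jawx [ 0.996 -0.043 -0.073] fing y [-0.074 -0.023 -0.997] F [0.09 0.59 0.4 ] w 0.0607 J [-0.53 -0.02  1.65 -0.06  1.56 -0.49]
```

View pics/t86.png

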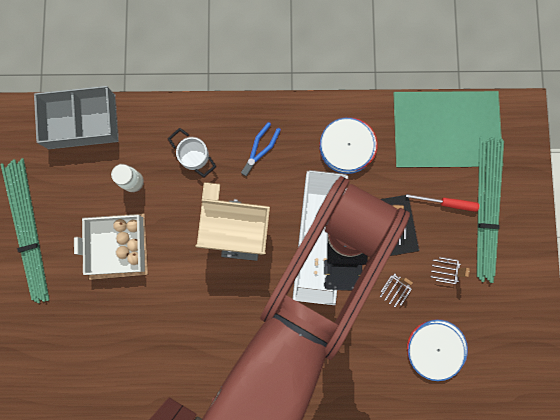

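View pics/s86.png

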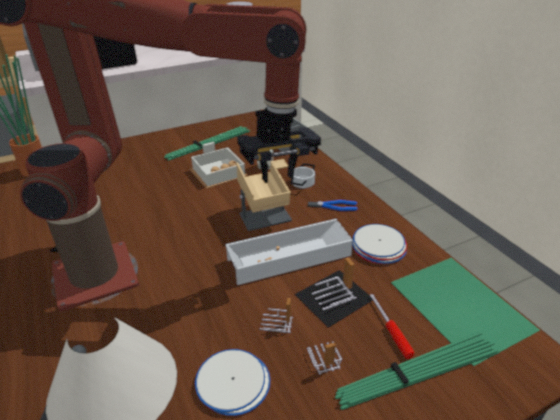

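Move further to +y so the top view is clear of the mat and pan.

>>> jog_arm:
  commands:
    - [[0,0.018,0.003],0,0.3]
    - [[0,0.02,0.003],0,0.3]
    - [[0,0.02,0.003],0,0.3]
    - [[0,0.02,0.003],0,0.3]
    - [[0,0.02,0.003],0,0.3]
    - [[0,0.02,0.003],0,0.3]
    - [[0,0.02,0.003],0,0.3]
    - [[0,0.02,0],0,0.3]
    - [[0,0.02,0],0,0.3]
    - [[0,0.015,0],0,0.3]

```text
time_s: 89.2
tool_pos: [0.4776, -0.02, 0.2933]
ee_rot: [0.716, -0.044, -0.01, -0.696]
ft_force: [0.4, -0.1, 0.1]
width: 0.0608
```

```bash
python3 - <<'E'
from h import *
s=st();g=grab("top","t87.png");crop(g,350,170,450,270,7,"t87c.png");crop(g,285,165,355,310,4,"t87d.png")
E
```

```text
t 89.2 tcp [ 0.4776 -0.02    0.2933] jawx [ 0.996 -0.049 -0.076] fing y [-0.077 -0.026 -0.997] F [ 0.4  -0.07  0.14] w 0.0608 J [-0.18 -0.11  1.7  -0.04  1.62 -0.13]
```

View pics/t87c.png

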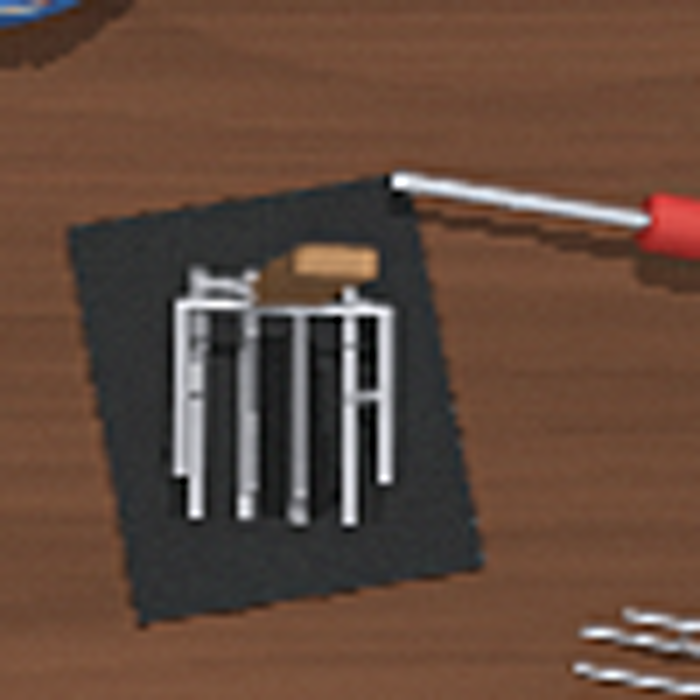

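View pics/t87d.png

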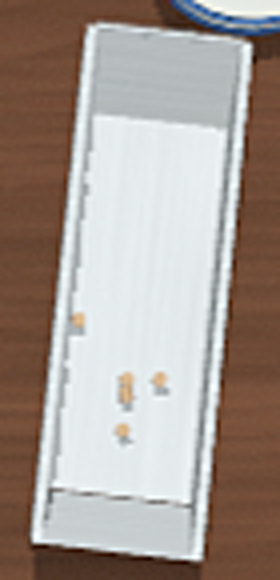

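View pics/t87.png

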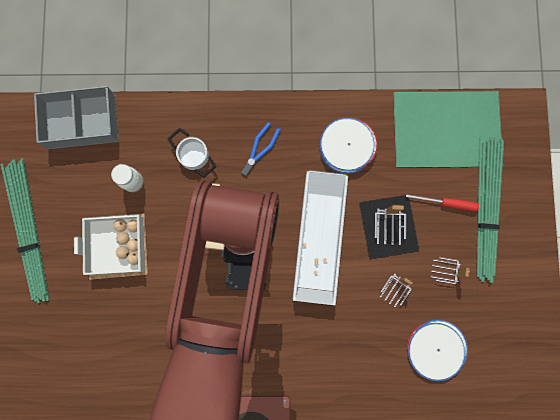

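```bash
python3 - <<'E'
from h import *
f=ctrl.grab_frame("top")
M=[(.085,-.03,.006),(.085,-.01,.006),(.085,.01,.006),(.085,.03,.006),(-.01,-.015,.113),(-.01,.015,.113),(.002,-.015,.113),(.002,.015,.113)]
P=np.array([(197,518),(246,519),(298,521),(350,522),(295,245),(378,247),(295,274),(377,278)])/7+[350-.45,170-.45]
p,r=fit(f,M,P,(.59,-.38,3.1));c,s=np.cos(p[2]),np.sin(p[2]);m=np.array([p[0]+.035*c,p[1]+.035*s]);print(p,r,m,np.linalg.norm(m-[.5535,-.3845]))
ctrl.grab_frame("side")
E
```

```text
[ 0.5891669  -0.38451135  3.10196634] 0.365454499162297 [ 0.55419438 -0.38312479] 0.0015405677461773765
```

Scoop is within about 2 mm of the mat centre, upright (fit residual 0.4 px). All checks are good, so I'm handing it in.

```bash
python3 - <<'E'
from workcell import ctrl
print(ctrl.finish_job())
E
```

```text
the job is handed in; nothing more can be done
None
```

I sifted all six beads out of the pan with the scoop in two scoops (4, then 2) and dumped them in the tray. Pushing the tab rolled them into the tub under the spout. I then carried the tub back to its cork board and put the scoop back in the middle of its mat. The job was handed in at about 89 s of the 210 s allowed; no verdict came back.

**Last checks:**
- **Tub:** about 3 mm from the cork's centre, with all six beads inside.
- **Offcuts:** all five are in the pan.
- **Scoop:** upright and flat on the mat, its middle about 2 mm from the mat's centre.
- **Tray:** empty and back at rest.
- **Bystanders:** the pliers, tin and glue jar look unmoved in the pictures; I did not measure them.
- **Arm:** gripper open and clear of everything.

**What went wrong on the way:**
- The scoop was found about 50 mm off the mat's centre after I first put it back, so I gripped it again and re-centred it.
- The first grip on the tub's lug closed on nothing because it was too high. A lower second grip held.
- The tool had about 0.1 rad of tilt while placing the scoop, but the scoop settled flat once released.

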